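# Boxing pralines with the tongs

### The job

Box up the finished pralines: slide the lid of the praline box back to its stop, and with the sprung tongs lay every praline from the baking paper into the box, each flat in a cell of its own with its peel upward. Touch the pralines only with the tongs, never with the gripper. When all are in, slide the lid fully shut, stand the tongs back in their stand, and leave the other things on the worktop alone.

Things in the scene. Friction and masses are not known exactly. Their poses are not given: they have to be found in the camera images.
- praline_box: fixed pale wooden box at the left or the right of the tong stand, 159 (x) by 123 (y) by 40 mm high; origin: centre of its underside, z up, x from its front to its back (the lid opens along +x), turned up to 0.2 rad. Side walls 6 mm, front wall 5 mm thick. Behind the front wall are three rows of two open cells, behind those a solid deck 28 mm long, top at 31 mm, over which the lid slides back
- box_lid (a joint): sliding lid of the box, m: 0 = shut against the front wall, 0.125 = pushed back to its stop, all six cells uncovered. It grows along the box's +x, has about 1.2 N of friction and stays where it is left. 5 mm thick, its top 37 mm above the worktop; starts up to 15 mm open
- lid_knob (a point): centre of the upright brass knob on the lid, 16 mm behind the lid's front edge: 14 to 17 mm across, 27 mm high, from 37 to 64 mm above the worktop; it travels with the lid; axes as the box
- tongs_grip (a point): point midway between the finger plates of the steel tongs, where they are held, 37 mm below the pivot (whose top is 42 mm above this point), 95 mm above the tips; z from tips to pivot, y the line along which the arms close. Plates 16 mm wide (x), 46 mm long, 40 mm over their outsides here when open, 34 shut on a praline, 27 shut empty. Stands tips down in the stand. 65 g
- tongs_tip_left (a point): lowest point of the inner face of the jaw tip at +y of the tongs. Tips are flat plates 14 mm wide (x), 2.5 thick, 24 high, 50 mm apart inside when open; they move 3.6 times as far as the finger plates. A spring opens the tongs: at the plates 4 N when open, 7 N shut on a praline, so they stay in a hand that keeps them squeezed below 39 mm and drop out of one that opens beyond 40 mm
- tongs_tip_right (a point): the same point of the jaw tip at -y of the tongs. A praline is gripped midway between the two tips, with a few mm between tips and the surface below
- tong_stand: fixed white glazed stand between the box and the paper, foot 66 by 88 by 5 mm; origin: centre of its underside, z up, turned up to 0.4 rad. Upright pocket 18 (x) by 58 mm (y) inside, from 5 to 52 mm above the worktop; above that its long sides flare to about 32 mm in x at 64 mm. The open tongs (55 mm over their tips) stand in it, closing line along its y
- stand_mouth (a point): centre of the mouth of the tong stand, 64 mm above the worktop; axes as the stand
- baking_paper: sheet of baking paper lying flat and fixed on the worktop, 210 (x) by 165 (y) by 2 mm; origin at the centre of its underside
- front_left_cell (a point): centre of the floor of the front left cell of the box, 5 mm above the worktop; axes as the box. Each cell is 40 (x) by 54 mm (y); the other cells' centres lie 43 and 86 mm farther back (+x, middle and back rows) and 57 mm to the right (-y). The dividers are 3 mm thick and stand 18 mm above the cell floors
- praline_1_center (a point): centre of a chocolate praline, a firm dark block 28 x 28 mm and 17 mm high with a thin strip of candied peel on top (z up, x and y square to its sides), 18 g; four to six are there, lying on or near the paper
- praline_2_center (a point): centre of a chocolate praline, a firm dark block 28 x 28 mm and 17 mm high with a thin strip of candied peel on top (z up, x and y square to its sides), 18 g; four to six are there, lying on or near the paper
- praline_3_center (a point): centre of a chocolate praline, a firm dark block 28 x 28 mm and 17 mm high with a thin strip of candied peel on top (z up, x and y square to its sides), 18 g; four to six are there, lying on or near the paper
- praline_4_center (a point): centre of a chocolate praline, a firm dark block 28 x 28 mm and 17 mm high with a thin strip of candied peel on top (z up, x and y square to its sides), 18 g; four to six are there, lying on or near the paper
- praline_5_center (a point): centre of a chocolate praline, a firm dark block 28 x 28 mm and 17 mm high with a thin strip of candied peel on top (z up, x and y square to its sides), 18 g; four to six are there, lying on or near the paper
- praline_6_center (a point): centre of a chocolate praline, a firm dark block 28 x 28 mm and 17 mm high with a thin strip of candied peel on top (z up, x and y square to its sides), 18 g; four to six are there, lying on or near the paper
- kitchen_timer: bystander: white wind-up kitchen timer with a brass dial, 66 mm across, 62 mm high; origin at its underside
- jigger: bystander: double brass measuring cup with a waist, 43 mm across, 74 mm high; origin at its underside
- ramekin_1: bystander: fluted white ramekin, 68 mm across, 45 mm high; origin at its underside
- spice_jar_1: bystander: corked glass spice jar, 44 mm across, 92 mm high; origin at its underside
- matchbox: bystander: match box lying flat, 36x53x15 mm; origin at its underside

How it is judged:
On the way, in this order (a step that is already met when the one before it is completed fails the run):
1. the lid has been slid back to its stop (value of joint box_lid above 0.119 m), for 0.2 s.
2. every praline lies flat in a cell of the box, peel up (x of praline_1_center in the frame of praline_box between -0.076 and 0.053 m and y of praline_1_center in the frame of praline_box between -0.057 and 0.057 m and z of praline_1_center in the frame of praline_box between 0.009 and 0.018 m and angle between each of praline_1_center, praline_2_center, praline_3_center, praline_4_center, praline_5_center, praline_6_center's own z axis and vertical below 0.2 rad and x of praline_2_center in the frame of praline_box between -0.076 and 0.053 m and y of praline_2_center in the frame of praline_box between -0.057 and 0.057 m and z of praline_2_center in the frame of praline_box between 0.009 and 0.018 m and x of praline_3_center in the frame of praline_box between -0.076 and 0.053 m and y of praline_3_center in the frame of praline_box between -0.057 and 0.057 m and z of praline_3_center in the frame of praline_box between 0.009 and 0.018 m and x of praline_4_center in the frame of praline_box between -0.076 and 0.053 m and y of praline_4_center in the frame of praline_box between -0.057 and 0.057 m and z of praline_4_center in the frame of praline_box between 0.009 and 0.018 m and x of praline_5_center in the frame of praline_box between -0.076 and 0.053 m and y of praline_5_center in the frame of praline_box between -0.057 and 0.057 m and z of praline_5_center in the frame of praline_box between 0.009 and 0.018 m and x of praline_6_center in the frame of praline_box between -0.076 and 0.053 m and y of praline_6_center in the frame of praline_box between -0.057 and 0.057 m and z of praline_6_center in the frame of praline_box between 0.009 and 0.018 m), for 0.3 s.
3. the lid is fully shut over them (all of step 2 and value of joint box_lid below 0.004 m), for 0.2 s.
At the end, for the whole second after the job is handed in: every praline that was there lies flat on the floor of the box in a cell of its own (level within 0.2 rad, peel up), the lid is shut to within 4 mm, and the tongs stand in the pocket of their stand, tips down within 15 mm of its floor, upright within 0.2 rad (all of step 3 and horizontal distance between tongs_grip and stand_mouth below 0.02 m and angle between tongs_grip's own z axis and vertical below 0.2 rad and z of each of tongs_tip_left, tongs_tip_right in the frame of tong_stand below 0.02 m); the robot touches nothing.
It fails at once if the gripper touched a praline (contact force between the fingers and praline_1 above 0.3 N or contact force between the fingers and praline_2 above 0.3 N or contact force between the fingers and praline_3 above 0.3 N or contact force between the fingers and praline_4 above 0.3 N or contact force between the fingers and praline_5 above 0.3 N or contact force between the fingers and praline_6 above 0.3 N).
It fails at once if something else on the worktop was pushed aside (distance of any of kitchen_timer, jigger, ramekin_1, spice_jar_1, matchbox from where it was at the start of the episode above 0.03 m).
Of praline_1, praline_2, praline_3, praline_4, praline_5, praline_6 only 4 to 6 are there at a start; the rules pass over those that are not, and their reading is None.
At some moment in a run one of praline_1, praline_2, praline_3, praline_4, praline_5, praline_6 may be knocked a few centimetres aside while the robot is not near it.
It also fails if it takes over 210 s, if anything falls off the work surface, if the arm or the gripper's body presses on something with over 40 N, if the wrist force passes 120 N, or if a joint passes its speed limit or range.

### The arm

A 6-joint arm with a two-finger parallel gripper is mounted at the origin on a cart in front of the work surface, level with it; the furniture and walls round the work are solid. World frame = base frame: x ahead of the robot, y to its left, z up, the work surface at z = 0. Lengths are in m, angles in rad, forces in N, time in s.
With the tool pointing down it reaches from about 0.35 to 0.975 m from the base axis. Payload 4.9 kg.
Tool frame: the origin (TCP) lies at the very end of the fingers, on their centre line; the grasp point (between the pads) lies 19 mm behind it; z points along the fingers, y is the line along which they close (so a half turn about z gives the same grasp; the last joint's range is limited). The gripper opens to 85 mm and grips with 20 to 120 N. Pads are 22 mm wide; open, the fingers measure 114 mm over their backs; the gripper's body (76 mm by 85 mm) begins 54 mm behind the grasp point. The pads swing forward as they close: fully open they stand 13 mm farther back than shut.
Start: joints at [1.067, 0.053, 1.613, -0, 1.476, -0.119], TCP at [0.235, 0.579, 0.231] pointing down, gripper open.
Joint ranges: [-3.01, 3.01], [-1.01, 2.22], [0.06, 2.58], [-1.02, 4.17], [0.09, 2.62], [-3.14, 3.14]. Speed limits (rad/s): [2.57, 2.57, 3.14, 3.14, 3.14, 3.14].

### API

Orientations are given as a rotation vector (axis times angle).
In Python, from station import get_obs, get_image, finish_job gives the robot as it stands. The module is installed in compiled form; this text tells all that it offers.
- The arm moves only by the tool carry_out, never from a script. Its argument "rows" is a list of rows, each a list of 7 numbers: the turn, a rotation vector about the tool's x, y, z as a fraction of full scale, then the shift along the tool's x, y, z as a fraction of full scale, then the closure, from -1 (fully open) to 1 (shut). A call has 1 to 5 rows; each row is the pose to reach, as a shift and turn from the pose commanded when the call began, along the tool's axes at that moment, turning the shorter way round; what a row does not reach only later rows make up. Full scale, the value 1, is 300 mm for a shift and pi rad for a turn. A row lasts 1/10 s, in which the tool goes at most 50 mm and 8.59 degrees, less where a joint would pass 70% of its speed; a pose out of reach is approached as far as the arm can. A call with a number of a shift or a turn outside -1 to 1 is refused whole. A call with a gripper value outside its range is refused whole. The fingers move at their own pace and stop on an object; "force" is the grip in N (left out, the last holds). Time passes only in rows, so rows that repeat a pose let the fingers close. It gives the time, the measured TCP pose, the force, the opening and the grip force at its end, in the units of the state.
- get_obs(): the state, without advancing time (a new reading comes with each control period).
- get_image(name): name is "scene" or "side" or "wrist"; returns a dict with "img" (384x512x3 uint8, blue, green, red), "mtx" (3x3 intrinsics, pixels), "D" ([k1, k2, p1, p2, k3] as OpenCV has them; the pictures are not rectified), "R" (3x3) and "t" (3): a world point X has camera coordinates R X + t. Camera axes: x right, y down, z forward; pixel columns grow to the right and rows downward; lengths in m; the calibration is good to about 2 mm. A picture is of the moment at which its call begins. There is no depth.
- finish_job(): hands the job in; it is judged then, once.
The state is a dict: "t": time; "q": joint angles; "dq": joint speeds; "effort": joint torques, N m; "tool_pos": TCP position; "tool_rot": TCP orientation; "contact_force": force on the tool from outside, world axes, zero at the start; "wrist_torque": the same for the moment, N m; "opening": finger opening in m; "grip_force": force on a finger pad.
Only numpy, scipy, OpenCV 4.12 (cv2) and the standard library are available. Lean on these libraries where they do the work, as an engineer would, in place of code of your own. Each camera call takes 0.05 s, during which the arm holds its last target. There are 200 camera calls.

## Working session

There is one attempt and no reset: what is moved stays moved. The work goes in short steps, Python scripts to look and compute and a tool call to move; the robot and the scene stay as the last step left them, time stands still between calls to the robot, and variables do not carry over. Pictures are saved under pics/ and viewed, at most 14 in all, crops included, and the job is handed in when it is done.

Besides the shell and the picture viewer there is one more tool, called after "Call:" as name([rows], argument=value, ...), one row to a line, values as JSON. carry_out: Moves the arm, as the interface text tells. Shift numbers are shares of 300 mm and turn numbers shares of pi rad, none past 1 either way. Its arguments: {"type":"object","properties":{"rows":{"type":"array"},"force":{"type":"number"}},"required":["rows"]}

```bash
mkdir -p pics
cat > h.py <<'E'
import numpy as np, cv2
from scipy.spatial.transform import Rotation as Ro
from station import get_obs, get_image, finish_job
def snap(n,f=None):
    d=get_image(n)
    if f: cv2.imwrite('pics/'+f,d['img'])
    return {k:np.array(d[k],float) if k!='img' else d[k] for k in ('img','mtx','D','R','t')}
def ray(d,uv,z):
    p=cv2.undistortPoints(np.array(uv,float).reshape(-1,1,2),d['mtx'],d['D']).reshape(-1,2)
    r=np.c_[p,np.ones(len(p))]@d['R']; c=-d['R'].T@d['t']
    z=np.broadcast_to(z,len(p))
    return c+r*((z-c[2])/r[:,2])[:,None]
def proj(d,X):
    return cv2.projectPoints(np.array(X,float).reshape(-1,3),cv2.Rodrigues(d['R'])[0],d['t'],d['mtx'],d['D'])[0].reshape(-1,2)
E
python3 - <<'E'
from h import *
import pickle
o=get_obs();print(o)
im={}
for n in('scene','side','wrist'):
    d=snap(n,n+'0.png');im[n]=d;print(n,-d['R'].T@d['t'])
pickle.dump(im,open('im0.pkl','wb'))
E
```

```text
{'t': 0.0, 'q': array([ 1.06700643e+00,  5.33941458e-02,  1.61427540e+00,  4.25734572e-06,
        1.47598556e+00, -1.18990209e-01]), 'dq': array([ 0.00018524,  0.00093211,  0.00138502,  0.00153385,  0.00069974,
       -0.00053808]), 'effort': array([ 1.16829406e-04, -3.93687022e+01, -3.70172346e+01, -1.48331828e-04,
        7.25083562e-03,  2.38424337e-05]), 'tool_pos': array([0.23430411, 0.57875986, 0.230051  ]), 'tool_rot': array([-6.00598404e-01, -3.08299873e+00,  3.08121917e-03]), 'contact_force': array([-0.43558669,  0.6325636 ,  1.08209352]), 'wrist_torque': array([-0.00236288, -0.02819066,  0.0429268 ]), 'grip_force': 0.0, 'opening': 0.08530347627158937}
scene [ 0.04677338 -0.52225065  0.84118137]
side [ 0.12475695 -0.79917816  0.55988094]
wrist [0.1601173  0.60762786 0.37344806]
```

View pics/scene0.png

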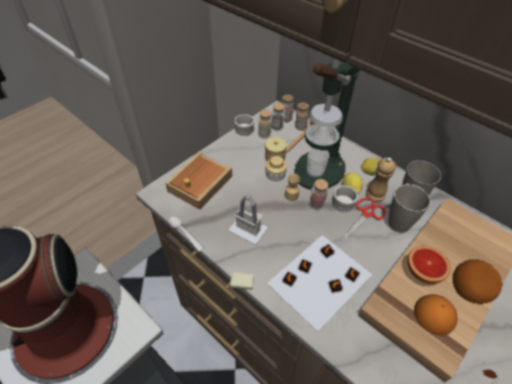

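View pics/side0.png

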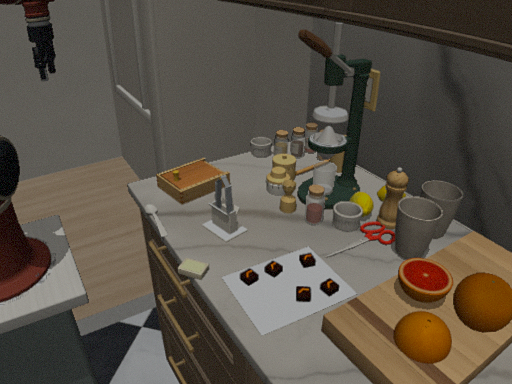

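Five pralines on the paper (scene at (327,251), (305,265), (289,278), (352,274), (336,285)). The tongs in their stand are near (248,212), and the box with its knob is at (186,182).

Run:
```python
from h import *
import pickle
im=pickle.load(open('im0.pkl','rb'))
s=im['scene'];d=im['side']
print('pral',ray(s,[(327,251),(305,265),(289,278),(352,274),(336,285)],.0195).round(3),ray(d,[(307,260),(273,268),(249,276),(329,287),(303,293)],.0195).round(3))
print('knob',ray(s,[(186,181)],.06).round(3),ray(d,[(177,174)],.06).round(3))
print('paper',ray(s,[(323,236),(269,283),(318,324),(371,273)],.002).round(3))
print('box',ray(s,[(202,154),(166,181),(196,198),(233,173)],.04).round(3))
print('foot',ray(s,[(229,228),(262,241),(267,234)],.005).round(3))
print('timer etc',ray(s,[(242,281),(277,175),(293,195),(318,205),(275,150)],.0).round(3))
a=cv2.resize(s['img'][145:345,155:385],None,fx=3.4,fy=3,interpolation=cv2.INTER_CUBIC)
cv2.imwrite('pics/c0.png',a)
```

```text
pral [[ 0.56  -0.316  0.019]
 [ 0.489 -0.3    0.019]
 [ 0.434 -0.293  0.019]
 [ 0.548 -0.4    0.019]
 [ 0.497 -0.388  0.019]] [[ 0.561 -0.319  0.019]
 [ 0.488 -0.303  0.019]
 [ 0.435 -0.297  0.019]
 [ 0.547 -0.403  0.019]
 [ 0.496 -0.389  0.019]]
knob [[0.451 0.099 0.06 ]] [[0.453 0.09  0.06 ]]
paper [[ 0.602 -0.276  0.002]
 [ 0.398 -0.261  0.002]
 [ 0.397 -0.411  0.002]
 [ 0.594 -0.431  0.002]]
box [[0.569 0.166 0.04 ]
 [0.421 0.157 0.04 ]
 [0.438 0.046 0.04 ]
 [0.577 0.04  0.04 ]]
foot [[ 0.446 -0.074  0.005]
 [ 0.476 -0.168  0.005]
 [ 0.502 -0.163  0.005]]
timer etc [[ 0.358 -0.209  0.   ]
 [ 0.691 -0.037  0.   ]
 [ 0.661 -0.124  0.   ]
 [ 0.682 -0.201  0.   ]
 [ 0.772  0.042 -0.   ]]
```

View pics/c0.png

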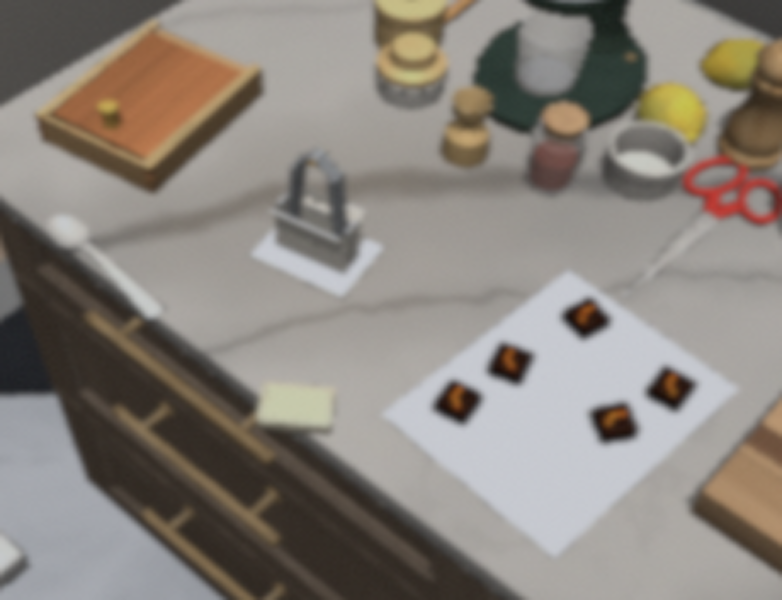

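```bash
cat >> h.py <<'E'
def Rt(a,tx=0,ty=0):
    c,s=np.cos(a),np.sin(a); return np.array([[c,s,0],[s,-c,0],[0,0,-1.]])
def plan(wps,a0=None,hold=0,start=None,step=.045,calls_only=False):
    """wps: (x,y,z,yaw_deg,closure[,extra rows]) -> prints calls. """
    o=get_obs(); p=np.array(o['tool_pos']); R=Ro.from_rotvec(o['tool_rot']).as_matrix()
    if start is not None: p=np.array(start[:3]);R=Rt(np.radians(start[3]))
    P=[];cp,cR=p.copy(),R
    for w in wps:
        tp=np.array(w[:3]);tR=Rt(np.radians(w[3]));st=w[6] if len(w)>6 else step
        rv=Ro.from_matrix(cR.T@tR).as_rotvec()
        n=max(1,int(np.ceil(np.linalg.norm(tp-cp)/st)),int(np.ceil(np.degrees(np.linalg.norm(rv))/8)))
        for i in range(1,n+1):
            f=i/n; P.append((cp+(tp-cp)*f,cR@Ro.from_rotvec(rv*f).as_matrix(),w[4]))
        for i in range(w[5] if len(w)>5 else 0): P.append((tp,tR,w[4]))
        cp,cR=tp,tR
    for k in range(0,len(P),5):
        rows=[]
        for (q,Q,c) in P[k:k+5]:
            rv=Ro.from_matrix(R.T@Q).as_rotvec()/np.pi; sh=R.T@(q-p)/.3
            rows.append([float(v) for v in np.r_[rv,sh].round(3)+0.]+[c])
        print(str(rows).replace(' ',''))
        L=rows[-1]; p=p+R@(np.array(L[3:6])*.3); R=R@Ro.from_rotvec(np.array(L[:3])*np.pi).as_matrix()
E
python3 - <<'E'
from h import *
plan([(.45,.09,.26,180,-1,1)])
E
```

```text
[[0.0,0.0,-0.01,-0.106,-0.103,-0.008,-1],[0.0,0.0,-0.02,-0.213,-0.207,-0.016,-1],[0.0,0.0,-0.031,-0.319,-0.31,-0.024,-1],[0.0,0.0,-0.041,-0.426,-0.414,-0.032,-1],[0.0,0.0,-0.051,-0.532,-0.517,-0.041,-1]]
[[0.0,0.0,-0.01,-0.089,-0.119,-0.008,-1],[0.0,0.0,-0.02,-0.178,-0.238,-0.016,-1],[0.0,0.0,-0.031,-0.266,-0.357,-0.024,-1],[0.0,0.0,-0.041,-0.355,-0.476,-0.032,-1],[0.0,0.0,-0.051,-0.444,-0.595,-0.04,-1]]
[[0.0,0.0,-0.01,-0.068,-0.132,-0.008,-1],[0.0,0.0,-0.02,-0.137,-0.264,-0.016,-1],[0.0,0.0,-0.02,-0.137,-0.264,-0.016,-1]]
```

Call:
carry_out([
  [0,0,-0.01,-0.106,-0.103,-0.008,-1],
  [0,0,-0.02,-0.213,-0.207,-0.016,-1],
  [0,0,-0.031,-0.319,-0.31,-0.024,-1],
  [0,0,-0.041,-0.426,-0.414,-0.032,-1],
  [0,0,-0.051,-0.532,-0.517,-0.041,-1],
])

```text
t: 0.65
tool_pos: [0.3245, 0.3739, 0.2432]
tool_rot: [-0.349, -3.122, 0.001]
contact_force: [1.4, -0.1, 0.4]
opening: 0.0858
grip_force: 0.0
```

Call:
carry_out([
  [0,0,-0.01,-0.089,-0.119,-0.008,-1],
  [0,0,-0.02,-0.178,-0.238,-0.016,-1],
  [0,0,-0.031,-0.266,-0.357,-0.024,-1],
  [0,0,-0.041,-0.355,-0.476,-0.032,-1],
  [0,0,-0.051,-0.444,-0.595,-0.04,-1],
])

```text
t: 1.15
tool_pos: [0.4146, 0.1702, 0.2555]
tool_rot: [0.099, 3.14, 0.0]
contact_force: [0.6, -0.6, -0.3]
opening: 0.0853
grip_force: 0.0
```

Call:
carry_out([
  [0,0,-0.01,-0.068,-0.132,-0.008,-1],
  [0,0,-0.02,-0.137,-0.264,-0.016,-1],
  [0,0,-0.02,-0.137,-0.264,-0.016,-1],
])

```text
t: 1.45
tool_pos: [0.4516, 0.0862, 0.2605]
tool_rot: [0.013, 3.141, -0.002]
contact_force: [-0.2, 0.2, 0.2]
opening: 0.0854
grip_force: 0.0
```

Run:
```python
from h import *
import pickle
d=snap('wrist','w1.png');pickle.dump(d,open('w1.pkl','wb'));o=get_obs();print(o['tool_pos'],o['tool_rot'],-d['R'].T@d['t'],d['R'])
```

```text
[0.45080723 0.0883223  0.26022954] [-1.03255510e-02 -3.14105025e+00 -2.17902647e-04] [0.37143568 0.0859067  0.4037155 ] [[ 0.00770686  0.99996851 -0.00189301]
 [ 0.95089033 -0.00674279  0.30945454]
 [ 0.30943204 -0.00418497 -0.95091235]]
```

View pics/w1.png

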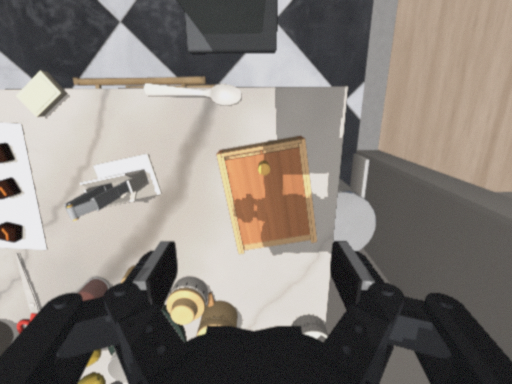

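The box's corners are at (218,153), (303,137), (315,238) and (239,252), and the knob is at (264,168). The stand foot's corners are at (96,166), (149,154) and (160,190).

Run:
```python
from h import *
import pickle
d=pickle.load(open('w1.pkl','rb'))
from scipy.optimize import least_squares
c=np.array([[218,153],[303,137],[315,238],[239,252]],float)
L=np.array([[-.0795,-.0615,.04],[-.0795,.0615,.04],[.0795,.0615,.04],[.0795,-.0615,.04]])
f=lambda v:(proj(d,L@Ro.from_euler('z',v[2]).as_matrix().T+[v[0],v[1],0])-c).ravel()
r=least_squares(f,[.5,.1,0.1]);print(r.x,f(r.x).round(1))
k=ray(d,[(264,168)],.058);print('knob',k)
x=r.x;print('knob in box',(k-[[x[0],x[1],0]])@Ro.from_euler('z',x[2]).as_matrix())
print('foot',ray(d,[(96,166),(149,154),(160,190)],.005))
a=cv2.resize(d['img'][60:280,20:340],None,fx=2.5,fy=2.5,interpolation=cv2.INTER_CUBIC);cv2.imwrite('pics/w1c.png',a)
```

```text
[0.50109429 0.10672623 0.17240088] [-2.7 -0.7  1.5 -1.   2.1  2.  -0.9  0.7]
knob [[0.45167375 0.09869702 0.058     ]]
knob in box [[-0.05006531  0.00056781  0.058     ]]
foot [[ 0.45897898 -0.15616417  0.005     ]
 [ 0.44114155 -0.07269379  0.005     ]
 [ 0.4981721  -0.06273082  0.005     ]]
```

View pics/w1c.png

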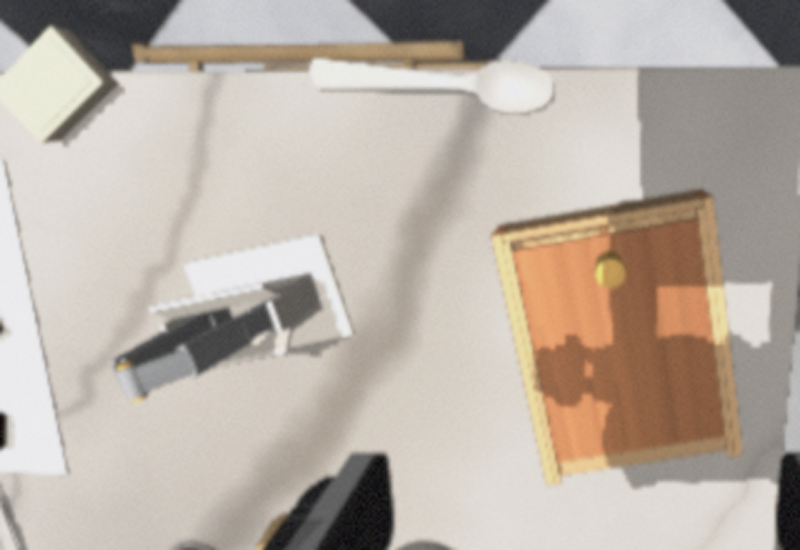

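Run:
```python
from h import *
import pickle
d=pickle.load(open('w1.pkl','rb'))
from scipy.optimize import least_squares
c=np.array([[218.8,154.4],[304.8,141.2],[315.2,240.8],[240.8,252.8]],float)
L=np.array([[-.0795,-.0615,.04],[-.0795,.0615,.04],[.0795,.0615,.04],[.0795,-.0615,.04]])
f=lambda v:(proj(d,L@Ro.from_euler('z',v[2]).as_matrix().T+[v[0],v[1],0])-c).ravel()
r=least_squares(f,[.5,.1,0.1]);print(r.x,f(r.x).round(1))
k=ray(d,[(264,168)],.058);print('knob',k)
x=r.x;print('knob in box',(k-[[x[0],x[1],0]])@Ro.from_euler('z',x[2]).as_matrix())
print('pivot',ray(d,[(71.6,211)],.140))
F=ray(d,[(96,166),(148.5,154),(160,193.5)],.005);print(F)
v=F[1]-F[0];print('foot yaw',np.arctan2(-v[0],v[1]), 'centre',(F[0]+F[2])/2)
a=180+np.degrees(x[2])
kx,ky=k[0,:2]
plan([(kx,ky,.10,round(a,1),-1,1),(kx,ky,.046,round(a,1),-1,1)])
```

```text
[0.5046881  0.10835731 0.16147185] [-1.7 -0.1  1.5 -2.1  2.3  1.8 -2.2  1.6]
knob [[0.45167375 0.09869702 0.058     ]]
knob in box [[-0.05387781 -0.00101145  0.058     ]]
pivot [[ 0.47813125 -0.10966057  0.14      ]]
[[ 0.45897898 -0.15616417  0.005     ]
 [ 0.44113598 -0.07344772  0.005     ]
 [ 0.50397272 -0.06340586  0.005     ]]
foot yaw 0.21245734322712953 centre [ 0.48147585 -0.10978502  0.005     ]
[[0.0,0.0,-0.013,-0.001,0.009,0.134,-1],[0.0,0.0,-0.027,-0.001,0.017,0.267,-1],[0.0,0.0,-0.04,-0.002,0.026,0.401,-1],[0.0,0.0,-0.054,-0.003,0.035,0.534,-1],[0.0,0.0,-0.054,-0.003,0.035,0.534,-1]]
[[0.0,0.0,0.0,0.0,0.0,0.09,-1],[0.0,0.0,0.0,0.0,0.0,0.18,-1],[0.0,0.0,0.0,0.0,0.0,0.18,-1]]
```

Call:
carry_out([
  [0,0,-0.013,-0.001,0.009,0.134,-1],
  [0,0,-0.027,-0.001,0.017,0.267,-1],
  [0,0,-0.04,-0.002,0.026,0.401,-1],
  [0,0,-0.054,-0.003,0.035,0.534,-1],
  [0,0,-0.054,-0.003,0.035,0.534,-1],
])

```text
t: 2.0
tool_pos: [0.4455, 0.1019, 0.0937]
tool_rot: [0.266, -3.117, -0.001]
contact_force: [-0.6, -0.6, -0.1]
opening: 0.0854
grip_force: 0.0
```

Call:
carry_out([
  [0,0,0,0,0,0.09,-1],
  [0,0,0,0,0,0.18,-1],
  [0,0,0,0,0,0.18,-0.3],
  [0,0,0,0,0,0.18,0.3],
  [0,0,0,0,0,0.18,1],
], force=30)

```text
t: 2.5
tool_pos: [0.453, 0.1012, 0.0488]
tool_rot: [-0.264, 3.126, -0.0]
contact_force: [-0.3, -0.6, 1.1]
opening: 0.0442
grip_force: 0.0
```

Call:
carry_out([
  [0,0,0,0,0,0,1],
  [0,0,0,0,0,0,1],
  [0,0,0,0,0,0,1],
  [0,0,0,0,0,0,1],
  [0,0,0,0,0,0,1],
])

```text
t: 3.0
tool_pos: [0.4529, 0.0993, 0.0481]
tool_rot: [-0.264, 3.127, -0.006]
contact_force: [0.5, -6.5, 3.9]
opening: 0.0124
grip_force: 29.3
```

Call:
carry_out([
  [0,0,0,-0.07,0,0,1],
  [0,0,0,-0.14,0,0,1],
  [0,0,0,-0.22,0,0,1],
  [0,0,0,-0.3,0,0,1],
  [0,0,0,-0.37,0,0,1],
])

```text
t: 3.5
tool_pos: [0.5631, 0.1179, 0.048]
tool_rot: [-0.264, 3.128, -0.005]
contact_force: [-1.7, -5.6, 5.8]
opening: 0.0123
grip_force: 29.6
```

Call:
carry_out([
  [0,0,0,-0.01,0,0,1],
  [0,0,0,-0.02,0,0,1],
  [0,0,0,-0.03,0,0,1],
])

```text
t: 3.8
tool_pos: [0.5703, 0.1191, 0.048]
tool_rot: [0.264, -3.13, 0.006]
contact_force: [-8.5, -7.6, 11.8]
opening: 0.0127
grip_force: 31.9
```

Call:
carry_out([
  [0,0,0,-0.01,0,0,1],
  [0,0,0,-0.015,0,0,1],
  [0,0,0,-0.015,0,0,1],
])

```text
t: 4.1
tool_pos: [0.5703, 0.1192, 0.0479]
tool_rot: [0.264, -3.118, 0.007]
contact_force: [-18.5, -10.5, 20.1]
opening: 0.0124
grip_force: 32.8
```

Call:
carry_out([
  [0,0,0,0.015,0,0,0],
  [0,0,0,0.015,0,0,-0.5],
  [0,0,0,0.015,0,0,-1],
  [0,0,0,0.015,0,0,-1],
  [0,0,0,0.015,0,0,-1],
])

```text
t: 4.6
tool_pos: [0.5697, 0.121, 0.0462]
tool_rot: [-0.264, 3.13, 0.0]
contact_force: [-0.6, 0.3, 0.6]
opening: 0.0834
grip_force: 0.0
```

Call:
carry_out([
  [0,0,0,0,0,-0.13,-1],
  [0,0,0,0,0,-0.27,-1],
  [0,0,0,0,0,-0.4,-1],
  [0,0,0,0,0,-0.54,-1],
  [0,0,0,0,0,-0.68,-1],
])

```text
t: 5.1
tool_pos: [0.5693, 0.1209, 0.2517]
tool_rot: [0.264, -3.13, -0.0]
contact_force: [0.4, 0.1, -0.1]
opening: 0.0853
grip_force: 0.0
```

Run:
```python
from h import *
plan([(.50,-.11,.26,193,-1,2)])
```

```text
[[0.0,0.0,-0.003,0.059,-0.12,-0.005,-1],[0.0,0.0,-0.006,0.119,-0.24,-0.009,-1],[0.0,0.0,-0.009,0.178,-0.36,-0.014,-1],[0.0,0.0,-0.012,0.238,-0.48,-0.018,-1],[0.0,0.0,-0.016,0.297,-0.6,-0.023,-1]]
[[0.0,0.0,-0.003,0.066,-0.117,-0.005,-1],[0.0,0.0,-0.003,0.066,-0.117,-0.005,-1],[0.0,0.0,-0.003,0.066,-0.117,-0.005,-1]]
```

Call:
carry_out([
  [0,0,-0.003,0.059,-0.12,-0.005,-1],
  [0,0,-0.006,0.119,-0.24,-0.009,-1],
  [0,0,-0.009,0.178,-0.36,-0.014,-1],
  [0,0,-0.012,0.238,-0.48,-0.018,-1],
  [0,0,-0.016,0.297,-0.6,-0.023,-1],
])

```text
t: 5.6
tool_pos: [0.5112, -0.0728, 0.2572]
tool_rot: [-0.344, 3.122, -0.0]
contact_force: [0.6, -0.1, 0.5]
opening: 0.0855
grip_force: 0.0
```

Call:
carry_out([
  [0,0,-0.003,0.066,-0.117,-0.005,-1],
  [0,0,-0.003,0.066,-0.117,-0.005,-1],
  [0,0,-0.003,0.066,-0.117,-0.005,-1],
])

```text
t: 5.9
tool_pos: [0.5001, -0.1106, 0.2586]
tool_rot: [-0.354, 3.121, 0.001]
contact_force: [-0.8, 0.8, 0.8]
opening: 0.0857
grip_force: 0.0
```

Run:
```python
from h import *
import pickle
d=snap('wrist');pickle.dump(d,open('w2.pkl','wb'));o=get_obs();print(o['tool_pos'])
cv2.imwrite('pics/w2.png',cv2.resize(d['img'],(800,600),interpolation=cv2.INTER_CUBIC))
```

```text
[ 0.50022    -0.10980047  0.25852872]
```

View pics/w2.png

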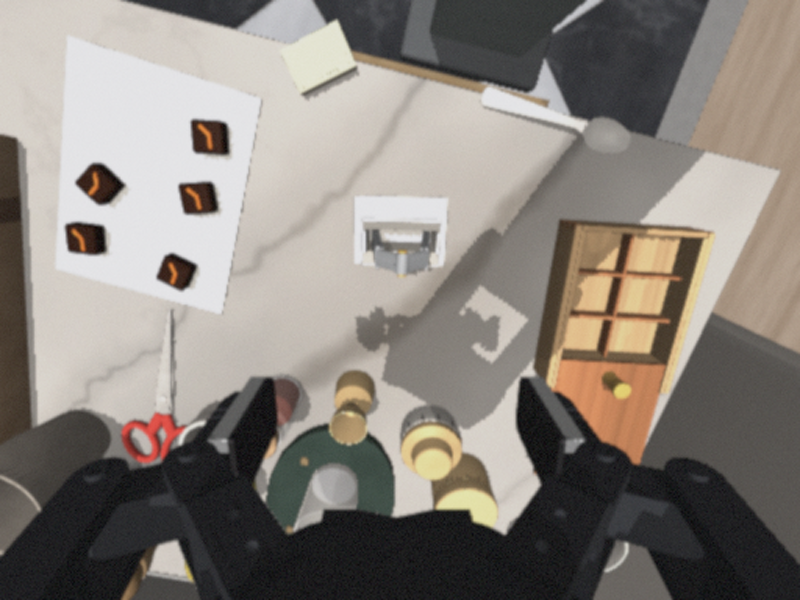

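```bash
cat >> h.py <<'E'
from scipy.optimize import minimize
def fitblocks(d,zb=.002,lo=None,region=None,amin=60,amax=2000):
    S=4;img=cv2.resize(d['img'],None,fx=S,fy=S,interpolation=cv2.INTER_CUBIC)
    hsv=cv2.cvtColor(img,cv2.COLOR_BGR2HSV)
    m=((hsv[...,2]<95)|((hsv[...,1]>140)&(hsv[...,0]<25))).astype(np.uint8)
    if region is not None:
        k=np.zeros_like(m);cv2.fillPoly(k,[np.int32(np.array(region)*S)],1);m&=k
    m=cv2.morphologyEx(m,cv2.MORPH_CLOSE,np.ones((7,7)))
    n,lab,st,cen=cv2.connectedComponentsWithStats(m)
    out=[]
    B=np.array([[sx*.014,sy*.014,z] for sx in(-1,1) for sy in(-1,1) for z in(0,.017)])
    for i in range(1,n):
        if not amin*S*S<st[i,4]<amax*S*S: continue
        M=(lab==i).astype(np.uint8)
        def cost(v):
            X=B@Ro.from_euler('z',v[2]).as_matrix().T+[v[0],v[1],zb]
            h=cv2.convexHull(np.float32(proj(d,X)*S+(S-1)/2))
            k=np.zeros_like(M);cv2.fillPoly(k,[np.int32(h*16)],1,shift=4)
            return 1-(k&M).sum()/(k|M).sum()
        c=ray(d,[(cen[i]-(S-1)/2)/S],zb+.009)[0]
        best=min((minimize(cost,[c[0],c[1],y],method='Nelder-Mead',options=dict(initial_simplex=[[c[0],c[1],y],[c[0]+.004,c[1],y],[c[0],c[1]+.004,y],[c[0],c[1],y+.25]],maxiter=80)) for y in(0,.5,1.)),key=lambda r:r.fun)
        y=np.degrees(best.x[2]);y=(y+45)%90-45
        out.append((*best.x[:2].round(4),round(y,1),round(best.fun,3)))
    return out
E
python3 - <<'E'
from h import *
import pickle
d=pickle.load(open('w2.pkl','rb'));s=.64
U=lambda l:(np.array(l)+.5)*s-.5
F=ray(d,U([(355,196),(448,197),(446,268),(354,265)]),.005)
print(F,F.mean(0)); v=F[1]-F[0]+F[2]-F[3];print('yaw',np.degrees(np.arctan2(-v[0],v[1])))
print('pivot',ray(d,U([(402,253)]),.14))
# box inner divider crossings, z=.023
print('div',ray(d,U([(625,272),(616,317)]),.023))
bc=np.array([.5047,.109]);w=.1615
Rb=np.array([[np.cos(w),-np.sin(w)],[np.sin(w),np.cos(w)]])
X=np.array([[-.0315,0],[.0115,0]])@Rb.T+bc;print('expect',X)
for b in fitblocks(d,region=U([(70,40),(258,102),(220,310),(60,265)])): print(b)
E
```

```text
[[ 0.45828594 -0.16042397  0.005     ]
 [ 0.43979303 -0.07609774  0.005     ]
 [ 0.50560647 -0.06027798  0.005     ]
 [ 0.52286219 -0.14861459  0.005     ]] [ 0.4816369  -0.11135357  0.005     ]
yaw 11.697413264583037
pivot [[ 0.47393163 -0.11379835  0.14      ]]
div [[0.46787334 0.1010929  0.023     ]
 [0.51195845 0.1101265  0.023     ]]
expect [[0.4736099  0.10393484]
 [0.51605035 0.11084919]]
(np.float64(0.4379), np.float64(-0.2918), np.float64(9.0), np.float64(0.217))
(np.float64(0.499), np.float64(-0.3869), np.float64(36.1), np.float64(0.247))
(np.float64(0.4923), np.float64(-0.2999), np.float64(21.0), np.float64(0.225))
(np.float64(0.5519), np.float64(-0.3989), np.float64(19.2), np.float64(0.232))
(np.float64(0.5656), np.float64(-0.3132), np.float64(-30.5), np.float64(0.263))
```

The view shows the box's cells open at right. The tongs are at (402,253) over the foot with corners (355,196), (448,197) and (446,268), and the five pralines are at left.

Run:
```python
from h import *
plan([(.478,-.112,.15,192,-1,1),(.478,-.112,.080,192,-1,2)])
```

```text
[[0.0,0.0,0.002,0.025,0.003,0.121,-1],[0.0,0.0,0.004,0.049,0.006,0.241,-1],[0.0,0.0,0.006,0.074,0.009,0.362,-1],[0.0,0.0,0.006,0.074,0.009,0.362,-1],[0.0,0.0,0.006,0.074,0.009,0.478,-1]]
[[0.0,0.0,0.0,0.0,0.0,0.117,-1],[0.0,0.0,0.0,0.0,0.0,0.117,-1],[0.0,0.0,0.0,0.0,0.0,0.117,-1]]
```

Call:
carry_out([
  [0,0,0.002,0.025,0.003,0.121,-1],
  [0,0,0.004,0.049,0.006,0.241,-1],
  [0,0,0.006,0.074,0.009,0.362,-1],
  [0,0,0.006,0.074,0.009,0.362,-1],
  [0,0,0.006,0.074,0.009,0.478,-1],
])

```text
t: 6.45
tool_pos: [0.4819, -0.1128, 0.1199]
tool_rot: [-0.33, 3.116, -0.007]
contact_force: [1.4, -0.9, 1.0]
opening: 0.085
grip_force: 0.0
```

Call:
carry_out([
  [0,0,0,0,0,0.117,-1],
  [0,0,0,0,0,0.117,-1],
  [0,0,0,0,0,0.117,-0.3],
  [0,0,0,0,0,0.117,0],
  [0,0,0,0,0,0.117,0.1],
], force=20)

```text
t: 6.95
tool_pos: [0.4798, -0.113, 0.0829]
tool_rot: [-0.328, 3.12, -0.003]
contact_force: [-0.8, 1.6, 1.0]
opening: 0.0438
grip_force: 0.6
```

Call:
carry_out([
  [0,0,0,0,0,0,0.1],
  [0,0,0,0,0,0,0.1],
  [0,0,0,0,0,0,0.1],
])

```text
t: 7.25
tool_pos: [0.4799, -0.1133, 0.0831]
tool_rot: [-0.327, 3.12, -0.004]
contact_force: [-0.1, 0.1, 6.5]
opening: 0.0386
grip_force: 6.8
```

Call:
carry_out([
  [0,0,0,0,0,0,0.14],
  [0,0,0,0,0,0,0.14],
  [0,0,0,0,0,0,0.14],
])

```text
t: 7.55
tool_pos: [0.4801, -0.1133, 0.0834]
tool_rot: [-0.327, 3.12, -0.004]
contact_force: [-0.5, 0.5, 6.6]
opening: 0.0371
grip_force: 7.9
```

Call:
carry_out([
  [0,0,0,0,0,-0.08,0.14],
  [0,0,0,0,0,-0.16,0.14],
  [0,0,0,0,0,-0.24,0.14],
  [0,0,0,0,0,-0.34,0.14],
  [0,0,0,0,0,-0.44,0.14],
])

```text
t: 8.05
tool_pos: [0.4777, -0.1124, 0.2137]
tool_rot: [-0.327, 3.124, -0.0]
contact_force: [0.4, -0.5, -1.3]
opening: 0.0368
grip_force: 4.3
```

Run:
```python
from h import *
import pickle
o=get_obs();print(o['tool_pos'],o['tool_rot'],o['opening'],o['contact_force'])
im={n:snap(n) for n in('scene','side','wrist')};pickle.dump(im,open('im3.pkl','wb'))
w=cv2.resize(im['wrist']['img'],(533,400))
p=np.array(o['tool_pos'])+[0,0,0]
def crop(d,X,h,f):
    u,v=proj(d,[X])[0].astype(int);return cv2.resize(d['img'][max(v-h,0):v+h,max(u-h,0):u+h],(f,f),interpolation=cv2.INTER_CUBIC),(u-h,v-h)
a,oa=crop(im['scene'],p-[0,0,.03],25,266);b,ob=crop(im['side'],p-[0,0,.03],33,267);print(oa,ob)
c=np.zeros((600,800,3),np.uint8);c[:400,:533]=w;c[:266,534:]=a;c[266:533,533:]=b
cv2.imwrite('pics/p3.png',c)
```

```text
[ 0.47768085 -0.11244861  0.21372963] [-3.27403243e-01  3.12401283e+00 -2.96842463e-04] 0.036829161622946326 [ 0.37914347 -0.51546081 -1.29298311]
(np.int64(222), np.int64(159)) (np.int64(187), np.int64(125))
```

View pics/p3.png

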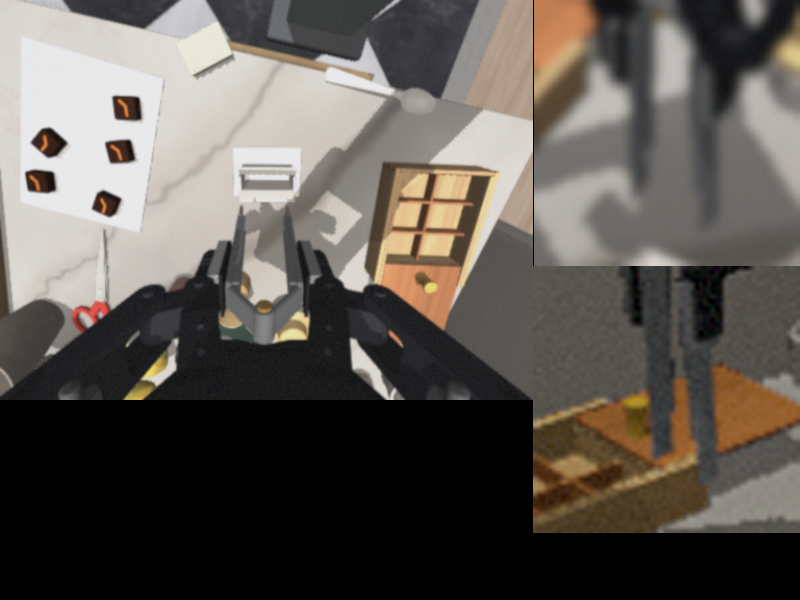

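The tongs are held well. The tips are at wrist (230.5,199.7) and (276.5,198.7), side (218.4,172.5) and (230.3,177.9), scene (241.9,194.7) and (254.7,201.3).

Run:
```python
from h import *
import pickle
im=pickle.load(open('im3.pkl','rb'));from scipy.optimize import least_squares
o=get_obs();p=o['tool_pos'];R=Ro.from_rotvec(o['tool_rot']).as_matrix()
T={'wrist':[(230.5,199.7),(276.5,198.7)],'side':[(230.3,177.9),(218.4,172.5)],'scene':[(254.7,201.3),(241.9,194.7)]}
for i in (0,1):
    f=lambda X:np.concatenate([proj(im[n],[X])[0]-T[n][i] for n in T])
    r=least_squares(f,p-[0,0,.078]);print('tip',i,R.T@(r.x-p),f(r.x).round(1))
    print('  wrist only',R.T@(ray(im['wrist'],[T['wrist'][i]],p[2]-.078)[0]-p))
d=im['wrist'];s=.9607
U=lambda l:(np.array(l)+.5)*s-.5
reg=U([(24,38),(161,78),(140,228),(22,204)])
for b in fitblocks(d,region=reg): print([float(v) for v in b])
F=ray(d,U([(234,149),(301,148),(299,200)]),.005);print(F,(F[0]+F[2])/2)
```

```text
tip 0 [-3.25590677e-05 -2.20422194e-02  7.31520711e-02] [-0.1 -0.  -1.4  1.3  1.2 -1.9]
  wrist only [-0.00186691 -0.02240336  0.07809115]
tip 1 [-0.00026042  0.0181119   0.07552152] [-0.4  0.4 -1.5  1.1 -0.  -1.2]
  wrist only [-0.00080102  0.0186902   0.07793931]
[0.4369, -0.2917, 16.6, 0.225]
[0.4995, -0.387, 37.8, 0.239]
[0.4916, -0.2998, 25.1, 0.219]
[0.5523, -0.3992, 20.3, 0.234]
[0.5663, -0.3144, -31.7, 0.25]
[[ 0.45977743 -0.15928243  0.005     ]
 [ 0.44070178 -0.07597918  0.005     ]
 [ 0.50904854 -0.06118088  0.005     ]] [ 0.48441299 -0.11023166  0.005     ]
```

Run:
```python
from h import *
plan([(.54,-.345,.215,180,.14,2)])
```

```text
[[0.0,0.0,0.011,-0.006,-0.133,0.001,0.14],[0.0,0.001,0.022,-0.012,-0.266,0.002,0.14],[0.0,0.001,0.033,-0.019,-0.399,0.002,0.14],[-0.001,0.001,0.044,-0.025,-0.532,0.003,0.14],[-0.001,0.001,0.055,-0.031,-0.665,0.004,0.14]]
[[0.0,0.001,0.011,-0.029,-0.13,0.0,0.14],[0.0,0.001,0.011,-0.029,-0.13,0.0,0.14],[0.0,0.001,0.011,-0.029,-0.13,0.0,0.14]]
```

Call:
carry_out([
  [0,0,0.011,-0.006,-0.133,0.001,0.14],
  [0,0,0.022,-0.012,-0.266,0.002,0.14],
  [0,0,0.033,-0.019,-0.399,0.002,0.14],
  [0,0,0.044,-0.025,-0.532,0.003,0.14],
  [0,0,0.055,-0.031,-0.665,0.004,0.14],
])

```text
t: 8.7
tool_pos: [0.5278, -0.3068, 0.2088]
tool_rot: [0.054, -3.139, -0.003]
contact_force: [0.4, 0.5, -0.3]
opening: 0.0366
grip_force: 4.3
```

Call:
carry_out([
  [0,0,0.011,-0.029,-0.13,0,0.14],
  [0,0,0.011,-0.029,-0.13,0,0.14],
  [0,0,0.011,-0.029,-0.13,0,0.14],
])

```text
t: 9.0
tool_pos: [0.5376, -0.3444, 0.2087]
tool_rot: [0.001, -3.139, -0.004]
contact_force: [-0.5, 1.1, -0.8]
opening: 0.0366
grip_force: 4.3
```

Run:
```python
from h import *
import pickle
d=snap('wrist');pickle.dump(d,open('w4.pkl','wb'));o=get_obs();print(o['tool_pos'])
reg=proj(d,[(.595,-.285,.002),(.405,-.27,.002),(.405,-.405,.002),(.59,-.42,.002)])
a=cv2.resize(d['img'],(800,600),interpolation=cv2.INTER_CUBIC)
cv2.polylines(a,[np.int32(reg*1.5625)],True,(0,255,0),1)
for b in fitblocks(d,region=reg):
    print([float(v) for v in b]); B=np.array([[-1,-1],[1,-1],[1,1],[-1,1]])*.014@Ro.from_euler('z',b[2],degrees=True).as_matrix()[:2,:2].T+b[:2]
    for z in(.002,.019): cv2.polylines(a,[np.int32(proj(d,np.c_[B,[z]*4])*1.5625)],True,(0,255,255),1)
cv2.imwrite('pics/w4.png',a)
```

```text
[ 0.53773002 -0.34368083  0.20912698]
[0.4379, -0.2943, 8.2, 0.193]
[0.4916, -0.2999, 17.9, 0.209]
[0.4984, -0.3863, -42.3, 0.201]
[0.5535, -0.3987, -3.9, 0.244]
[0.5668, -0.315, -9.2, 0.224]
```

View pics/w4.png

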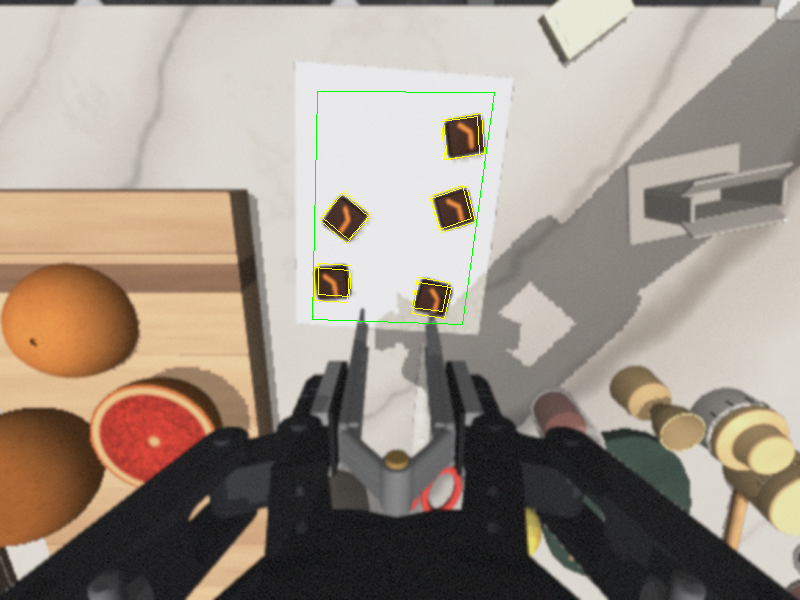

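```bash
cat >> h.py <<'E'
BC=np.array([.504,.1088]);BW=.1615
def tcp(xy,a,off=.0015):
    r=np.radians(a);return np.array(xy)+off*np.array([np.sin(r),-np.cos(r)])
def pick(x,y,yaw,start=None):
    a=180+yaw;X,Y=tcp((x,y),a)
    plan([(X,Y,.18,a,.11),(X,Y,.11,a,.11,1),(X,Y,.083,a,.11,1,.015)],start=start)
def cell(i,j): # row 0 front..2 back, j=1 left,-1 right
    v=np.array([-.0545+.043*i,.0285*j]);c,s=np.cos(BW),np.sin(BW)
    return BC+[c*v[0]-s*v[1],s*v[0]+c*v[1]]
E
python3 - <<'E'
from h import *
pick(.438,-.294,8)
E
```

```text
[[0.0,0.0,-0.015,0.111,0.057,0.033,0.11],[0.0,0.0,-0.029,0.222,0.114,0.065,0.11],[0.001,-0.001,-0.044,0.333,0.171,0.098,0.11],[0.001,-0.001,-0.044,0.332,0.171,0.215,0.11],[0.001,-0.001,-0.044,0.332,0.17,0.332,0.11]]
[[0.0,0.0,0.0,0.0,0.0,0.0,0.11],[0.0,0.0,0.0,0.0,0.0,0.045,0.11],[0.0,0.0,0.0,0.0,0.0,0.09,0.11],[0.0,0.0,0.0,0.0,0.0,0.09,0.11]]
```

Call:
carry_out([
  [0,0,-0.015,0.111,0.057,0.033,0.11],
  [0,0,-0.029,0.222,0.114,0.065,0.11],
  [0,0,-0.044,0.333,0.171,0.098,0.11],
  [0,0,-0.044,0.332,0.171,0.215,0.11],
  [0,0,-0.044,0.332,0.17,0.332,0.11],
])

```text
t: 9.55
tool_pos: [0.4385, -0.2921, 0.1117]
tool_rot: [-0.222, 3.131, -0.004]
contact_force: [0.4, 0.1, 0.0]
opening: 0.0377
grip_force: 4.0
```

Call:
carry_out([
  [0,0,0,0,0,0,0.11],
  [0,0,0,0,0,0.045,0.11],
  [0,0,0,0,0,0.09,0.11],
  [0,0,0,0,0,0.09,0.11],
])

```text
t: 9.95
tool_pos: [0.4384, -0.2929, 0.0831]
tool_rot: [0.22, -3.132, -0.002]
contact_force: [-0.3, 0.9, -0.1]
opening: 0.0383
grip_force: 4.0
```

Call:
carry_out([
  [0,0,0,0,0,0,0.16],
  [0,0,0,0,0,0,0.22],
  [0,0,0,0,0,0,0.3],
  [0,0,0,0,0,0,0.3],
  [0,0,0,0,0,0,0.3],
], force=25)

```text
t: 10.45
tool_pos: [0.4392, -0.2939, 0.085]
tool_rot: [-0.219, 3.133, -0.001]
contact_force: [0.5, -0.5, 1.0]
opening: 0.0337
grip_force: 26.0
```

Run:
```python
from h import *
o=get_obs();print(o['tool_pos'],o['opening'],o['grip_force'],o['contact_force'])
im={n:snap(n) for n in('scene','side','wrist')}
c=np.zeros((600,800,3),np.uint8);p=np.array([.438,-.294,.04])
c[:400,:533]=cv2.resize(im['wrist']['img'],(533,400))
for n,y in(('scene',0),('side',267)):
    d=im[n];u,v=proj(d,[p])[0].astype(int);c[y:y+267,533:]=cv2.resize(d['img'][v-30:v+30,u-30:u+30],(267,267),interpolation=cv2.INTER_CUBIC)
cv2.imwrite('pics/p5.png',c)
```

```text
[ 0.43915548 -0.29389506  0.08498926] 0.03373908885861396 25.974237844347954 [ 0.45600728 -0.51780561  0.95691436]
```

View pics/p5.png

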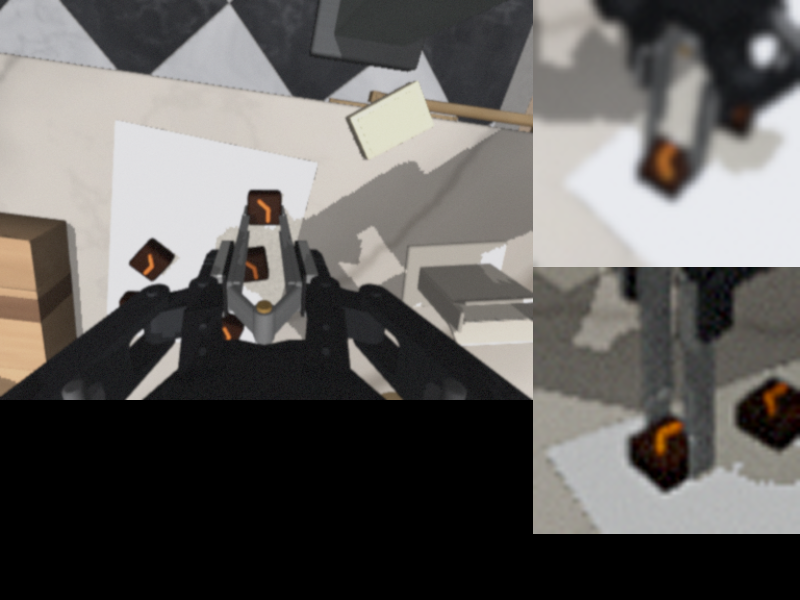

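Run:
```python
from h import *
a=189.3;X,Y=tcp(cell(2,1),a);print(X,Y)
plan([(.439,-.294,.20,188,.3),(X,Y,.20,a,.3,2)])
```

```text
0.5302649231964726 0.14347458298122598
[[0.0,0.0,0.0,0.0,0.0,-0.128,0.3],[0.0,0.0,0.0,0.0,0.0,-0.256,0.3],[0.0,0.0,0.0,0.0,-0.001,-0.383,0.3],[0.0,0.0,-0.001,-0.05,0.14,-0.383,0.3],[0.0,0.0,-0.001,-0.101,0.28,-0.384,0.3]]
[[0.0,0.0,-0.001,-0.05,0.14,0.0,0.3],[0.0,0.0,-0.002,-0.101,0.28,0.0,0.3],[0.0,0.0,-0.003,-0.152,0.42,0.0,0.3],[0.0,0.0,-0.003,-0.203,0.56,0.0,0.3],[0.0,0.0,-0.004,-0.254,0.7,0.0,0.3]]
[[0.0,0.0,-0.001,-0.053,0.139,0.0,0.3],[0.0,0.0,-0.001,-0.105,0.278,0.0,0.3],[0.0,0.0,-0.002,-0.158,0.418,0.0,0.3],[0.0,0.0,-0.002,-0.158,0.418,0.0,0.3],[0.0,0.0,-0.002,-0.158,0.418,0.0,0.3]]
```

Call:
carry_out([
  [0,0,0,0,0,-0.128,0.3],
  [0,0,0,0,0,-0.256,0.3],
  [0,0,0,0,-0.001,-0.383,0.3],
  [0,0,-0.001,-0.05,0.14,-0.383,0.3],
  [0,0,-0.001,-0.101,0.28,-0.384,0.3],
])

```text
t: 11.1
tool_pos: [0.4577, -0.2063, 0.2015]
tool_rot: [-0.22, 3.131, -0.003]
contact_force: [0.1, 0.8, -2.3]
opening: 0.0335
grip_force: 25.7
```

Call:
carry_out([
  [0,0,-0.001,-0.05,0.14,0,0.3],
  [0,0,-0.002,-0.101,0.28,0,0.3],
  [0,0,-0.003,-0.152,0.42,0,0.3],
  [0,0,-0.003,-0.203,0.56,0,0.3],
  [0,0,-0.004,-0.254,0.7,0,0.3],
])

```text
t: 11.6
tool_pos: [0.5024, 0.0144, 0.1993]
tool_rot: [0.244, -3.132, 0.0]
contact_force: [0.7, -0.3, -1.0]
opening: 0.0336
grip_force: 25.7
```

Call:
carry_out([
  [0,0,-0.001,-0.053,0.139,0,0.3],
  [0,0,-0.001,-0.105,0.278,0,0.3],
  [0,0,-0.002,-0.158,0.418,0,0.3],
  [0,0,-0.002,-0.158,0.418,0,0.3],
  [0,0,-0.002,-0.158,0.418,0,0.3],
])

```text
t: 12.1
tool_pos: [0.5296, 0.1447, 0.1989]
tool_rot: [0.257, -3.13, 0.001]
contact_force: [-0.5, -0.8, -0.6]
opening: 0.0333
grip_force: 25.8
```

```bash
cat >> h.py <<'E'
def boxlines(d,img,f):
    c,s=np.cos(BW),np.sin(BW);W=lambda pts,z:np.c_[np.array(pts)@np.array([[c,s],[-s,c]])+BC,np.full(len(pts),z)]
    for i in range(3):
        for j in(1,-1):
            x,y=-.0545+.043*i,.0285*j
            q=W([(x-.02,y-.027),(x+.02,y-.027),(x+.02,y+.027),(x-.02,y+.027)],.023)
            cv2.polylines(img,[np.int32(proj(d,q)*f)],True,(0,255,0),1)
    q=W([(-.0795,-.0615),(.0795,-.0615),(.0795,.0615),(-.0795,.0615)],.04)
    cv2.polylines(img,[np.int32(proj(d,q)*f)],True,(255,0,0),1)
E
python3 - <<'E'
from h import *
o=get_obs();print(o['tool_pos'],o['opening'],o['grip_force'])
im={n:snap(n) for n in('scene','side','wrist')}
c=np.zeros((600,800,3),np.uint8)
for n,x,y,w,h in(('wrist',0,0,533,600),('scene',533,0,267,300),('side',533,300,267,300)):
    d=im[n];f=3 if n!='wrist' else 1.5625
    a=cv2.resize(d['img'],None,fx=f,fy=f,interpolation=cv2.INTER_CUBIC)
    boxlines(d,a,f)
    u,v=proj(d,[[.50,.11,.05]])[0]*f
    u=int(np.clip(u-w//2,0,a.shape[1]-w));v=int(np.clip(v-h//2,0,a.shape[0]-h))
    c[y:y+h,x:x+w]=a[v:v+h,u:u+w];print(n,u,v)
cv2.imwrite('pics/p6.png',c)
E
```

```text
[0.52956886 0.14466583 0.19890741] 0.0332922486342462 25.794820860028267
wrist 91 0
scene 458 367
side 438 360
```

View pics/p6.png

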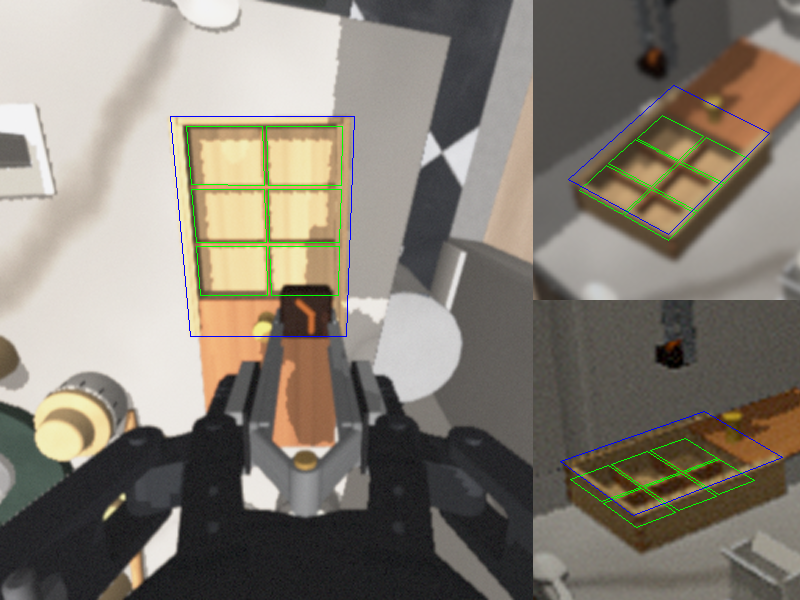

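Overlay on the wrist image matches the six cells. The held praline's top front edge runs from (372,286) to (421,286) at 800-wide scale.

Run:
```python
from h import *
d=snap('wrist');o=get_obs();p=o['tool_pos'];R=Ro.from_rotvec(o['tool_rot']).as_matrix()
q=ray(d,(np.array([(372,286),(421,286)])+.5)*.64-.5,p[2]-.066)
print((q-p)@R)
print(cell(2,1),cell(2,-1))
```

```text
[[ 0.01962987 -0.01362251  0.06600918]
 [ 0.01965652  0.01200005  0.06600444]]
[0.53050733 0.1419943 ] [0.53967286 0.08573603]
```

```bash
cat >> h.py <<'E'
def place(i,j,dx=0.,dy=-.001,zp=.089,start=None,up=True):
    """dx,dy: praline centre in tool frame"""
    a=round(180+np.degrees(BW),1);r=np.radians(a);C=cell(i,j)
    X,Y=C-dx*np.array([np.cos(r),np.sin(r)])-dy*np.array([np.sin(r),-np.cos(r)])
    w=[(X,Y,.20,a,.3,1),(X,Y,.12,a,.3,1),(X,Y,zp,a,.3,2,.016)]
    plan(w,start=start)
E
python3 - <<'E'
from h import *
place(2,1,.0056)
E
```

```text
[[0.0,0.0,-0.001,-0.02,0.001,-0.002,0.3],[0.0,0.0,-0.001,-0.02,0.001,-0.002,0.3],[0.0,0.0,-0.001,-0.021,0.001,0.131,0.3],[0.0,0.0,-0.001,-0.021,0.001,0.264,0.3],[0.0,0.0,-0.001,-0.021,0.001,0.264,0.3]]
[[0.0,0.0,0.0,0.0,0.0,0.052,0.3],[0.0,0.0,0.0,0.0,0.0,0.104,0.3],[0.0,0.0,0.0,0.0,0.0,0.104,0.3],[0.0,0.0,0.0,0.0,0.0,0.104,0.3]]
```

Call:
carry_out([
  [0,0,0,-0.02,0.001,-0.002,0.3],
  [0,0,0,-0.02,0.001,-0.002,0.3],
  [0,0,0,-0.021,0.001,0.131,0.3],
  [0,0,0,-0.021,0.001,0.264,0.3],
  [0,0,0,-0.021,0.001,0.264,0.3],
])

```text
t: 12.8
tool_pos: [0.5317, 0.1441, 0.114]
tool_rot: [0.252, -3.119, 0.001]
contact_force: [-2.4, 0.0, -0.9]
opening: 0.0335
grip_force: 25.4
```

Call:
carry_out([
  [0,0,0,0,0,0.052,0.3],
  [0,0,0,0,0,0.104,0.3],
  [0,0,0,0,0,0.104,0.3],
  [0,0,0,0,0,0.104,0.3],
])

```text
t: 13.2
tool_pos: [0.5366, 0.1452, 0.0896]
tool_rot: [-0.254, 3.131, 0.0]
contact_force: [0.1, 0.2, -0.5]
opening: 0.0339
grip_force: 25.5
```

Call:
carry_out([
  [0,0,0,0,0,0,0.21],
  [0,0,0,0,0,0,0.17],
  [0,0,0,0,0,0,0.13],
  [0,0,0,0,0,0,0.13],
  [0,0,0,0,0,0,0.13],
])

```text
t: 13.7
tool_pos: [0.5362, 0.1452, 0.0893]
tool_rot: [-0.254, 3.131, -0.0]
contact_force: [-0.1, -1.0, -0.0]
opening: 0.0371
grip_force: 4.2
```

Call:
carry_out([
  [0,0,0,0,0,-0.04,0.13],
  [0,0,0,0,0,-0.12,0.13],
  [0,0,0,0,0,-0.24,0.13],
  [0,0,0,0,0,-0.37,0.13],
  [0,0,0,0,0,-0.37,0.13],
])

```text
t: 14.2
tool_pos: [0.54, 0.1457, 0.2087]
tool_rot: [-0.253, 3.118, 0.001]
contact_force: [1.1, 0.0, 0.8]
opening: 0.0369
grip_force: 4.2
```

Run:
```python
from h import *
import pickle
d=snap('wrist');pickle.dump(d,open('w7.pkl','wb'));o=get_obs();p=o['tool_pos'];print(p)
a=cv2.resize(d['img'],(800,600),interpolation=cv2.INTER_CUBIC);cv2.imwrite('pics/w7.png',a)
```

```text
[0.53859831 0.14547712 0.20543088]
```

View pics/w7.png

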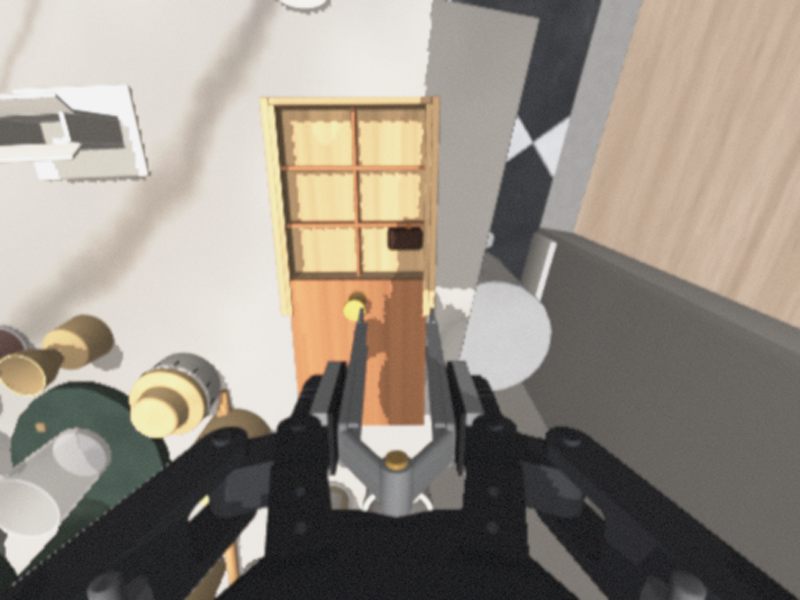

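Run:
```python
from h import *
import pickle
d=pickle.load(open('w7.pkl','rb'))
a=d['img'][130:180,225:285]
c=np.zeros((600,800,3),np.uint8)
c[:330,:400]=cv2.resize(a,(400,330),interpolation=cv2.INTER_CUBIC)
b=np.uint8(255*(a/255.)**.4);c[:330,400:]=cv2.resize(b,(400,330),interpolation=cv2.INTER_CUBIC)
for k,n in enumerate(('scene','side')):
    s=snap(n);u,v=proj(s,[[*cell(2,1),.02]])[0].astype(int)
    b=np.uint8(255*(s['img'][v-20:v+20,u-30:u+30]/255.)**.6);c[332:598,400*k:400*k+399]=cv2.resize(b,(399,266),interpolation=cv2.INTER_CUBIC)
cv2.imwrite('pics/c7.png',c)
```

```text
(no output)
```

View pics/c7.png

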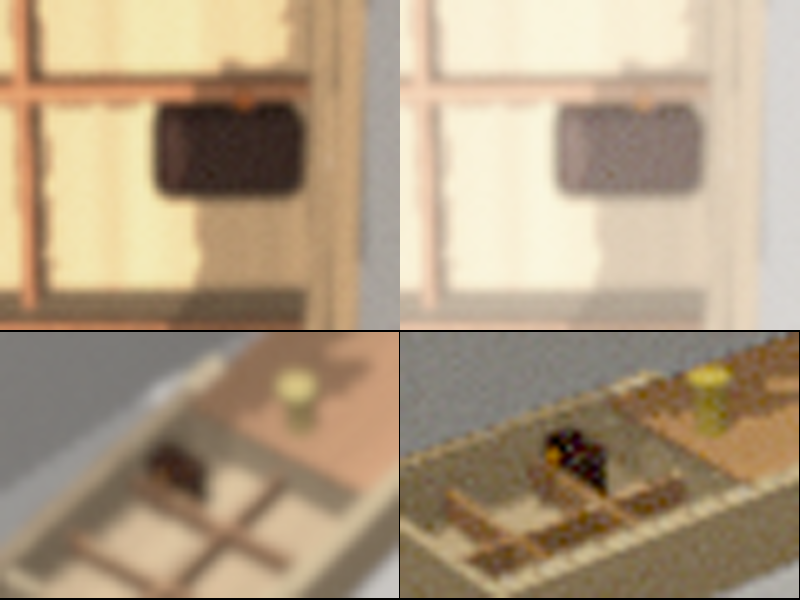

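Run:
```python
from h import *
import pickle
for n in('scene','side'):
    d=snap(n)
    reg=proj(d,[(.595,-.285,.002),(.405,-.27,.002),(.405,-.405,.002),(.59,-.42,.002)])
    c=reg.mean(0);reg=c+(reg-c)*1.03
    print(n,[tuple(map(float,b)) for b in fitblocks(d,region=reg,amin=25)])
plan([(.50,-.30,.215,180,.13,1)])
```

```text
scene [(0.5677, -0.3127, 11.8, 0.375), (0.4928, -0.2962, 28.1, 0.352), (0.5535, -0.3977, 13.7, 0.343), (0.4992, -0.3849, 30.8, 0.361)]
side [(0.5694, -0.3088, -28.2, 0.195), (0.4938, -0.2954, 32.1, 0.263), (0.5558, -0.3962, 19.5, 0.202), (0.5019, -0.3825, -39.9, 0.166)]
[[0.0,0.0,0.005,0.035,-0.145,-0.005,0.13],[0.0,0.0,0.01,0.071,-0.289,-0.011,0.13],[0.0,0.0,0.015,0.106,-0.434,-0.016,0.13],[0.0,0.0,0.021,0.142,-0.578,-0.022,0.13],[0.0,0.0,0.026,0.177,-0.723,-0.027,0.13]]
[[0.0,-0.001,0.005,0.024,-0.146,-0.005,0.13],[0.0,-0.001,0.01,0.048,-0.293,-0.011,0.13],[0.0,-0.001,0.015,0.071,-0.44,-0.016,0.13],[0.0,-0.001,0.02,0.095,-0.587,-0.021,0.13],[0.0,-0.001,0.026,0.118,-0.734,-0.027,0.13]]
[[0.0,0.0,0.0,0.0,0.0,0.0,0.13]]
```

Run:
```python
from h import *
import pickle
d=pickle.load(open('w7.pkl','rb'))
q=ray(d,[(248.3,145.6),(270.3,145.6),(270.3,159.5),(248.3,159.5)],.033);print(q)
c,s=np.cos(BW),np.sin(BW);print('box frame',(q[:,:2]-BC)@np.array([[c,-s],[s,c]]))
# top-view of divider line to check: row of divider between mid/back at col 259, c7 y~90
q=ray(d,[(259,90/6.6+130)],.023);print('div',(q[:,:2]-BC)@np.array([[c,-s],[s,c]]),'expect x .010')
q=ray(d,[(400/6.667*25/400+225+0,150)],.023)
print('centre div y',(ray(d,[(24/6.667+225,150)],.023)[:,:2]-BC)@np.array([[c,-s],[s,c]]))
```

```text
[[0.51006564 0.13342337 0.033     ]
 [0.50582535 0.15927855 0.033     ]
 [0.52235287 0.16233437 0.033     ]
 [0.52666649 0.13603886 0.033     ]]
box frame [[0.00994612 0.02332761]
 [0.00991849 0.04952817]
 [0.02672232 0.04988662]
 [0.02675151 0.02323966]]
div [[0.00912454 0.03625592]] expect x .010
centre div y [[ 0.0169901  -0.00123004]]
```

```bash
cat >> h.py <<'E'
def bw(x,y):
    c,s=np.cos(BW),np.sin(BW);return BC+[c*x-s*y,s*x+c*y]
E
python3 - <<'E'
from h import *
A=189.3
P=[(*bw(-.003,.0375),.18,A,.2,1),(*bw(-.003,.0375),.125,A,.2,1),(*bw(-.003,.0375),.1045,A,.2,2,.01),(*bw(.0205,.0375),.1045,A,.2,3,.004)]
plan(P)
print('up');plan([(*bw(.0205,.0375),.1045,A,.2),(*bw(.0205,.0375),.14,A,.2,1),(*bw(.0205,.0375),.215,A,.2,2)],start=(*bw(.0205,.0375),.1045,A))
E
```

```text
[[0.0,-0.001,0.0,0.132,0.023,0.062,0.2],[0.0,-0.001,0.0,0.132,0.023,0.062,0.2],[0.0,-0.001,0.0,0.132,0.023,0.154,0.2],[0.0,-0.001,0.0,0.131,0.023,0.246,0.2],[0.0,-0.001,0.0,0.131,0.023,0.246,0.2]]
[[0.0,0.0,0.0,0.0,0.0,0.022,0.2],[0.0,0.0,0.0,0.0,0.0,0.045,0.2],[0.0,0.0,0.0,0.0,0.0,0.068,0.2],[0.0,0.0,0.0,0.0,0.0,0.068,0.2],[0.0,0.0,0.0,0.0,0.0,0.068,0.2]]
[[0.0,0.0,0.0,-0.013,0.0,0.0,0.2],[0.0,0.0,0.0,-0.026,0.0,0.0,0.2],[0.0,0.0,0.0,-0.039,0.0,0.0,0.2],[0.0,0.0,0.0,-0.052,0.0,0.0,0.2],[0.0,0.0,0.0,-0.065,0.0,0.0,0.2]]
[[0.0,0.0,0.0,-0.013,0.0,0.0,0.2],[0.0,0.0,0.0,-0.013,0.0,0.0,0.2],[0.0,0.0,0.0,-0.013,0.0,0.0,0.2],[0.0,0.0,0.0,-0.013,0.0,0.0,0.2]]
up
[[0.0,0.0,0.0,0.0,0.0,0.0,0.2],[0.0,0.0,0.0,0.0,0.0,-0.118,0.2],[0.0,0.0,0.0,0.0,0.0,-0.118,0.2],[0.0,0.0,0.0,0.0,0.0,-0.243,0.2],[0.0,0.0,0.0,0.0,0.0,-0.368,0.2]]
[[0.0,0.0,0.0,0.0,0.0,0.0,0.2],[0.0,0.0,0.0,0.0,0.0,0.0,0.2]]
```

Call:
carry_out([
  [0,0,0,0.132,0.023,0.062,0.2],
  [0,0,0,0.132,0.023,0.062,0.2],
  [0,0,0,0.132,0.023,0.154,0.2],
  [0,0,0,0.131,0.023,0.246,0.2],
  [0,0,0,0.131,0.023,0.246,0.2],
])

```text
t: 14.95
tool_pos: [0.4924, 0.145, 0.1208]
tool_rot: [0.253, -3.121, 0.001]
contact_force: [-0.0, -0.7, -1.2]
opening: 0.0346
grip_force: 9.8
```

Call:
carry_out([
  [0,0,0,0,0,0.022,0.2],
  [0,0,0,0,0,0.045,0.2],
  [0,0,0,0,0,0.068,0.2],
  [0,0,0,0,0,0.068,0.2],
  [0,0,0,0,0,0.068,0.2],
])

```text
t: 15.45
tool_pos: [0.4963, 0.1455, 0.1061]
tool_rot: [0.254, -3.131, 0.0]
contact_force: [-0.7, -1.0, -1.2]
opening: 0.0344
grip_force: 9.1
```

Call:
carry_out([
  [0,0,0,-0.013,0,0,0.2],
  [0,0,0,-0.026,0,0,0.2],
  [0,0,0,-0.039,0,0,0.2],
  [0,0,0,-0.052,0,0,0.2],
  [0,0,0,-0.065,0,0,0.2],
])

```text
t: 15.95
tool_pos: [0.516, 0.1488, 0.106]
tool_rot: [-0.254, 3.131, 0.0]
contact_force: [-0.5, 0.1, -0.4]
opening: 0.0343
grip_force: 9.3
```

Call:
carry_out([
  [0,0,0,-0.013,0,0,0.2],
  [0,0,0,-0.013,0,0,0.2],
  [0,0,0,-0.013,0,0,0.2],
])

```text
t: 16.25
tool_pos: [0.5196, 0.1494, 0.106]
tool_rot: [-0.254, 3.131, 0.0]
contact_force: [-0.3, 0.1, -1.2]
opening: 0.0342
grip_force: 9.3
```

Call:
carry_out([
  [0,0,0,0,0,-0.06,0.2],
  [0,0,0,0,0,-0.118,0.2],
  [0,0,0,0,0,-0.243,0.2],
  [0,0,0,0,0,-0.368,0.2],
  [0,0,0,0,0,-0.368,0.2],
])

```text
t: 16.75
tool_pos: [0.5226, 0.1501, 0.2235]
tool_rot: [-0.253, 3.12, 0.002]
contact_force: [0.1, 1.1, 0.1]
opening: 0.0345
grip_force: 9.9
```

```bash
cat >> h.py <<'E'
def peel(d,X,r=25,show=False):
    """orange blobs near the image of world point X; dark-pixel count/centroid"""
    u,v=proj(d,[X])[0];u0,v0=int(u-r),int(v-r)
    a=d['img'][max(v0,0):v0+2*r,max(u0,0):u0+2*r];h=cv2.cvtColor(a,cv2.COLOR_BGR2HSV)
    m=((h[...,1]>170)&(h[...,0]<18)&(h[...,2]>110)).astype(np.uint8)
    n,l,s,c=cv2.connectedComponentsWithStats(m)
    return [(int(s[i,4]),tuple((c[i]+[max(u0,0),max(v0,0)]).round(1))) for i in range(1,n) if s[i,4]>4]
E
python3 - <<'E'
from h import *
import pickle
o=get_obs();print(o['tool_pos'])
d=snap('wrist');pickle.dump(d,open('w8.pkl','wb'))
X=[*cell(2,1),.02];print(proj(d,[X]),peel(d,X))
u,v=proj(d,[X])[0].astype(int)
g=cv2.cvtColor(d['img'],cv2.COLOR_BGR2GRAY)
print(g[v-22:v+22:2,u-28:u+28:2])
E
```

```text
[0.52256252 0.15005783 0.22346708]
[[247.32116995 171.07503561]] [(5, (np.float64(255.2), np.float64(157.6)))]
[[225 221 181 101 175 223 224 225 219 219 226 230 228 228 230 226 220 220
  211 156 148 155 154 157 164 167 165 160]
 [207 202 182 101 157 201 202 203 197 197 206 209 207 207 207 202 200 195
  181 133 127 133 132 153 164 165 163 159]
 [112 116 170 111 107 112 112 112 117 112 114 116 114 112 112 110 115 104
   87  79  82  82  77 146 169 167 161 160]
 [183 184 179 173 178 183 177 180 182 181 178 182 171 163 163 162 166 127
  109 107 105 106 117 151 168 166 159 161]
 [220 221 183 125 175 218 202 208 217 211 201 220 139  67  69  69  72  70
   94  62  46  45  96 152 170 166 160 159]
 [225 223 184 111 174 223 224 225 220 219 227 223 105  38  37  35  30  32
   64  39  25  26  78 153 166 167 158 158]
 [227 223 191 117 154 217 225 226 220 218 226 219  86  59  57  59  53  42
   41  38  43  42  75 151 166 165 158 159]
 [225 223 186 121 149 217 223 227 221 219 226 219  87  63  62  65  61  45
   43  48  48  43  73 152 167 167 159 156]
 [225 222 181 131 152 219 225 225 221 219 226 219  81
[... 885 characters left out ...]
220 219 208 157 112 206 218 221 217 210 217 222 220 216 216 217 213 172
  142 150 145 148 143 151 155 166 162 169]
 [134 135 133 150  97 129 135 136 134 131 136 132 131 135 131 131 127 105
  101  96  98  98  99 146 157 179 191 222]
 [112 112 117 137 111 111 112 111 112 109 113 113 113 110 112 110 111  93
   90  89  91  90  92 148 152 193 219 226]
 [111 102 106 108 109 102 103 106 101  99 104 104 101 102 105 104  91  86
   82  85  84  81  81 147 157 205 214 215]
 [177 170 172 173 167 171 164 161 165 162 158 154 161 165 166 165 122 107
  110 112 109 110 108 149 154 208 204 227]
 [185 182 182 179 176 181 173 170 173 168 166 161 167 174 173 172 125 112
  113 118 119 118 116 148 150 189 201 226]]
```

Run:
```python
from h import *
import pickle
d=pickle.load(open('w8.pkl','rb'))
c,s=np.cos(BW),np.sin(BW);M=np.array([[c,-s],[s,c]])
g=cv2.cvtColor(d['img'],cv2.COLOR_BGR2GRAY);u,v=247,171
print(g[v-20:v+2,u]*0+g[v-20:v+2,u+5])
for r in(156,159,161,169):print(r,(ray(d,[(u+5,r)],.033)[:,:2]-BC)@M,(ray(d,[(u+5,r)],.005)[:,:2]-BC)@M)
o=get_obs();print((np.array(o['tool_pos'][:2])-BC)@M)
```

```text
[199 145 111 138 159 124  72  37  32  42  50  53  51  51  51  51  50  49
  49  64 124 185]
156 [[0.00857753 0.03483559]] [[0.01409841 0.03468518]]
159 [[0.01241816 0.03483287]] [[0.01826218 0.03468223]]
161 [[0.01499423 0.03483105]] [[0.02105499 0.03468026]]
169 [[0.02542565 0.03482368]] [[0.03236407 0.03467226]]
[0.02356552 0.03768684]
```

Run:
```python
from h import *
A=189.3
plan([(*bw(-.0128,.0295),.18,A,.2,1),(*bw(-.0128,.0295),.12,A,.2,1),(*bw(-.0128,.0295),.086,A,.2,3,.012)])
```

```text
[[0.0,0.001,0.0,0.061,-0.014,0.067,0.2],[0.0,0.002,0.0,0.122,-0.027,0.133,0.2],[0.0,0.002,0.0,0.122,-0.027,0.133,0.2],[0.0,0.002,0.0,0.123,-0.027,0.233,0.2],[0.0,0.002,0.0,0.124,-0.027,0.333,0.2]]
[[0.0,0.0,0.0,0.0,0.0,0.0,0.2],[0.0,0.0,0.0,0.0,0.0,0.038,0.2],[0.0,0.0,0.0,0.0,0.0,0.076,0.2],[0.0,0.0,0.0,0.0,0.0,0.114,0.2],[0.0,0.0,0.0,0.0,0.0,0.114,0.2]]
[[0.0,0.0,0.0,0.0,0.0,0.0,0.2],[0.0,0.0,0.0,0.0,0.0,0.0,0.2]]
```

Call:
carry_out([
  [0,0,0,0.061,-0.014,0.067,0.2],
  [0,0.002,0,0.122,-0.027,0.133,0.2],
  [0,0.002,0,0.122,-0.027,0.133,0.2],
  [0,0.002,0,0.123,-0.027,0.233,0.2],
  [0,0.002,0,0.124,-0.027,0.333,0.2],
])

```text
t: 17.3
tool_pos: [0.4853, 0.1357, 0.1168]
tool_rot: [0.254, -3.128, 0.0]
contact_force: [-0.2, -0.4, -0.5]
opening: 0.0341
grip_force: 9.9
```

Call:
carry_out([
  [0,0,0,0,0,0,0.2],
  [0,0,0,0,0,0.038,0.2],
  [0,0,0,0,0,0.076,0.2],
  [0,0,0,0,0,0.095,0.2],
  [0,0,0,0,0,0.095,0.2],
])

```text
t: 17.8
tool_pos: [0.4834, 0.1353, 0.0873]
tool_rot: [0.253, -3.124, 0.001]
contact_force: [-0.2, 0.1, -0.5]
opening: 0.0343
grip_force: 9.9
```

Call:
carry_out([
  [0,0,0,0,0,0.01,0.2],
  [0,0,0,0,0,0.01,0.2],
  [0,0,0,0,0,0.01,0.2],
])

```text
t: 18.1
tool_pos: [0.484, 0.1354, 0.0853]
tool_rot: [0.253, -3.126, 0.001]
contact_force: [0.4, 0.0, -1.6]
opening: 0.0341
grip_force: 9.9
```

Call:
carry_out([
  [0,0,0,0,0,0.01,0.2],
  [0,0,0,0,0,0.01,0.2],
  [0,0,0,0,0,0.01,0.2],
])

```text
t: 18.4
tool_pos: [0.4854, 0.1356, 0.0839]
tool_rot: [0.254, -3.129, 0.0]
contact_force: [-0.3, -0.2, 6.5]
opening: 0.0347
grip_force: 10.3
```

Call:
carry_out([
  [0,0,0,0,0,0.01,0.2],
  [0,0,0,0,0,0.01,0.2],
  [0,0,0,0,0,0.01,0.2],
])

```text
t: 18.7
tool_pos: [0.4872, 0.1358, 0.0831]
tool_rot: [-0.254, 3.13, -0.0]
contact_force: [-0.0, 0.6, 11.3]
opening: 0.0343
grip_force: 11.0
```

Run:
```python
from h import *
A=189.3
plan([(.4865,.1358,.125,A,.2,1),(*bw(-.005,.0375),.125,A,.4,3),(*bw(-.005,.0375),.1055,A,.4,2,.01),(*bw(.020,.0375),.1055,A,.4,2,.004)])
```

```text
[[0.0,0.001,0.0,0.002,0.0,-0.14,0.2],[0.0,0.001,0.0,0.002,0.0,-0.14,0.2],[0.0,0.001,0.0,-0.024,0.027,-0.14,0.4],[0.0,0.001,0.0,-0.024,0.027,-0.14,0.4],[0.0,0.001,0.0,-0.024,0.027,-0.14,0.4]]
[[0.0,0.0,0.0,0.0,0.0,0.0,0.4],[0.0,0.0,0.0,0.0,0.0,0.033,0.4],[0.0,0.0,0.0,0.0,0.0,0.065,0.4],[0.0,0.0,0.0,0.0,0.0,0.065,0.4],[0.0,0.0,0.0,0.0,0.0,0.065,0.4]]
[[0.0,0.0,0.0,-0.012,0.0,0.0,0.4],[0.0,0.0,0.0,-0.024,0.0,0.0,0.4],[0.0,0.0,0.0,-0.036,0.0,0.0,0.4],[0.0,0.0,0.0,-0.048,0.0,0.0,0.4],[0.0,0.0,0.0,-0.06,0.0,0.0,0.4]]
[[0.0,0.0,0.0,-0.012,0.0,0.0,0.4],[0.0,0.0,0.0,-0.024,0.0,0.0,0.4],[0.0,0.0,0.0,-0.024,0.0,0.0,0.4],[0.0,0.0,0.0,-0.024,0.0,0.0,0.4]]
```

Call:
carry_out([
  [0,0,0,0.002,0,-0.155,0.2],
  [0,0,0,0.002,0,-0.155,0.2],
  [0,0,0,-0.024,0.027,-0.155,0.4],
  [0,0,0,-0.024,0.027,-0.155,0.4],
  [0,0,0,-0.024,0.027,-0.155,0.4],
])

```text
t: 19.2
tool_pos: [0.4889, 0.1447, 0.1237]
tool_rot: [0.254, -3.122, 0.001]
contact_force: [-0.4, 1.0, -0.5]
opening: 0.0295
grip_force: 27.2
```

Call:
carry_out([
  [0,0,0,0,0,0,0.4],
  [0,0,0,0,0,0,0.4],
  [0,0,0,0,0,0,0.4],
])

```text
t: 19.5
tool_pos: [0.4895, 0.1444, 0.1248]
tool_rot: [0.253, -3.124, 0.001]
contact_force: [0.0, 0.2, -1.1]
opening: 0.0297
grip_force: 27.2
```

Run:
```python
from h import *
A=189.3
o=get_obs();print(o['tool_pos'],o['opening'])
plan([(*bw(-.005,.0375),.1055,A,.4,2,.01),(*bw(.020,.0375),.1055,A,.4,2,.004)])
```

```text
[0.48946572 0.14444433 0.12484389] 0.029659507099912615
[[0.0,-0.001,0.0,-0.006,0.0,0.032,0.4],[0.0,-0.002,0.0,-0.013,0.0,0.064,0.4],[0.0,-0.002,0.0,-0.013,0.0,0.064,0.4],[0.0,-0.002,0.0,-0.013,0.0,0.064,0.4],[0.0,-0.002,0.0,-0.024,0.0,0.064,0.4]]
[[0.0,0.0,0.0,-0.012,0.0,0.0,0.4],[0.0,0.0,0.0,-0.024,0.0,0.0,0.4],[0.0,0.0,0.0,-0.036,0.0,0.0,0.4],[0.0,0.0,0.0,-0.048,0.0,0.0,0.4],[0.0,0.0,0.0,-0.06,0.0,0.0,0.4]]
[[0.0,0.0,0.0,-0.012,0.0,0.0,0.4],[0.0,0.0,0.0,-0.012,0.0,0.0,0.4],[0.0,0.0,0.0,-0.012,0.0,0.0,0.4]]
```

Run:
```python
from h import *
im={n:snap(n) for n in('scene','side','wrist')}
c=np.zeros((600,800,3),np.uint8)
c[:384,:512]=im['wrist']['img']
a=im['wrist']['img'][110:230,190:320];c[:384,512:]=cv2.resize(a,(288,384))[:, :288] if 0 else cv2.resize(im['wrist']['img'][120:248,200:296],(288,384),interpolation=cv2.INTER_CUBIC)
for k,n in enumerate(('scene','side')):
    d=im[n];u,v=proj(d,[[.50,.14,.06]])[0].astype(int)
    b=np.uint8(255*(d['img'][v-27:v+27,u-50:u+50]/255.)**.7);c[384:600,400*k:400*k+400]=cv2.resize(b,(400,216),interpolation=cv2.INTER_CUBIC)
cv2.imwrite('pics/v9.png',c)
```

```text
(no output)
```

View pics/v9.png

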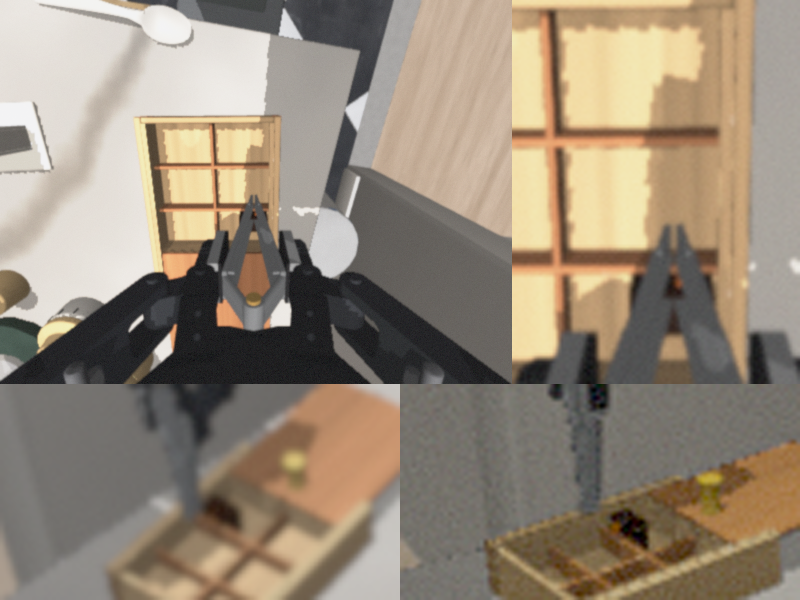

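The tips are shut at wrist (254,196). The praline is still on its side behind the divider, with its peel toward the front.

Call:
carry_out([
  [0,-0.001,0,-0.006,0,0.032,0.4],
  [0,-0.002,0,-0.013,0,0.064,0.4],
  [0,-0.002,0,-0.013,0,0.064,0.4],
  [0,-0.002,0,-0.013,0,0.064,0.4],
  [0,-0.002,0,-0.024,0,0.064,0.4],
])

```text
t: 20.15
tool_pos: [0.4967, 0.1457, 0.1061]
tool_rot: [0.254, -3.131, 0.0]
contact_force: [0.2, -0.1, -0.6]
opening: 0.0298
grip_force: 27.2
```

Call:
carry_out([
  [0,0,0,-0.012,0,0,0.4],
  [0,0,0,-0.024,0,0,0.4],
  [0,0,0,-0.036,0,0,0.4],
  [0,0,0,-0.048,0,0,0.4],
  [0,0,0,-0.06,0,0,0.4],
])

```text
t: 20.65
tool_pos: [0.5149, 0.1487, 0.1062]
tool_rot: [-0.254, 3.131, -0.0]
contact_force: [-0.2, -0.1, -0.8]
opening: 0.0295
grip_force: 27.2
```

Call:
carry_out([
  [0,0,0,-0.012,0,0,0.4],
  [0,0,0,-0.012,0,0,0.4],
  [0,0,0,-0.012,0,0,0.4],
])

```text
t: 20.95
tool_pos: [0.5181, 0.1492, 0.106]
tool_rot: [0.254, -3.131, 0.0]
contact_force: [0.5, -0.2, 0.2]
opening: 0.0296
grip_force: 27.2
```

Call:
carry_out([
  [0,0,0,0,0,-0.06,0.4],
  [0,0,0,0,0,-0.118,0.4],
  [0,0,0,0,0,-0.243,0.4],
  [0,0,0,0,0,-0.368,0.2],
  [0,0,0,0,0,-0.368,0.2],
])

```text
t: 21.45
tool_pos: [0.5213, 0.1497, 0.2236]
tool_rot: [-0.253, 3.12, 0.001]
contact_force: [0.3, 0.4, 0.3]
opening: 0.0343
grip_force: 10.5
```

Run:
```python
from h import *
import pickle
o=get_obs();print(o['tool_pos'])
d=snap('wrist');pickle.dump(d,open('w10.pkl','wb'))
c,s=np.cos(BW),np.sin(BW);M=np.array([[c,-s],[s,c]])
X=[*cell(2,1),.02];pe=peel(d,X);print(proj(d,[X]),pe)
for p in pe: print((ray(d,[p[1]],.023)[:,:2]-BC)@M)
g=cv2.cvtColor(d['img'],cv2.COLOR_BGR2GRAY);u,v=proj(d,[X])[0].astype(int)
print('dark box frame z.022');m=(g[v-30:v+30,u-30:u+30]<75).astype(np.uint8)
n,l,st,ce=cv2.connectedComponentsWithStats(m)
for i in range(1,n):
    if st[i,4]>30:
        x,y,w,h=st[i,:4];q=ray(d,[(u-30+x,v-30+y),(u-30+x+w,v-30+y+h)],.022);print(st[i],((q[:,:2]-BC)@M).round(4))
```

```text
[0.52132553 0.14969753 0.2236368 ]
[[247.49132045 172.00475989]] [(51, (np.float64(253.5), np.float64(170.5)))]
[[0.02865918 0.03653895]]
dark box frame z.022
[ 27  22  20  23 381] [[0.0201 0.024 ]
 [0.0519 0.0508]]
```

Run:
```python
from h import *
from scipy.optimize import least_squares
def pe2(d,X,r,thr):
    u,v=proj(d,[X])[0];u0,v0=int(u-r),int(v-r);a=d['img'][v0:v0+2*r,u0:u0+2*r].astype(int)
    m=((a[...,2]-a[...,0]>thr)&(a[...,2]>1.7*a[...,1])).astype(float)
    ys,xs=np.nonzero(m);return int(m.sum()),(xs.mean()+u0,ys.mean()+v0) if len(xs) else None
X=[*bw(.034,.0365),.022]
c,s=np.cos(BW),np.sin(BW);M=np.array([[c,-s],[s,c]])
P={}
for n,r in(('scene',8),('side',9),('wrist',16)):
    d=snap(n);k,p=pe2(d,X,r,60 if n=='wrist' else 40);print(n,k,p,proj(d,[X])[0])
    if p: P[n]=(d,p); print((ray(d,[p],.022)[:,:2]-BC)@M)
f=lambda x:np.concatenate([proj(P[n][0],[x])[0]-P[n][1] for n in P])
r=least_squares(f,X).x;print('tri',(r[:2]-BC)@M,r[2],f(r).round(1))
d=P['wrist'][0]
g=cv2.cvtColor(d['img'],cv2.COLOR_BGR2GRAY);u,v=proj(d,[X])[0].astype(int);print(g[v-20:v+14,u-14:u+16:2])
```

```text
scene 19 (np.float64(195.31578947368422), np.float64(166.0)) [197.00700272 166.79846984]
[[0.03376249 0.04294207]]
side 42 (np.float64(195.23809523809524), np.float64(170.14285714285714)) [195.45410008 170.47034927]
[[0.03466345 0.03856224]]
wrist 68 (np.float64(253.6764705882353), np.float64(177.11764705882354)) [253.40930966 180.3359493 ]
[[0.02963171 0.03684572]]
tri [0.02943337 0.03679275] 0.02536723042081588 [ 0.5  0.9 -1.3 -0.3 -0.   0.5]
[[104 105 107 110 108 112 109  87  78  82  81  80  83 160 150]
 [139 140 145 143 144 146 143 112  98 105 102  97 105 162 150]
 [177 178 181 178 174 177 178 142 125 126 124 125 129 166 155]
 [189 203 203 198 178 193 196 170 138 140 135 138 145 168 154]
 [207 222 224 219 199 216 217 203 150 152 147 150 158 171 154]
 [224 228 228 227 222 223 221 210 154 157 152 157 161 172 152]
 [228 230 229 228 226 223 222 210 154 154 152 154 163 172 149]
 [226 230 229 228 225 223 222 210 155 154 151 156 164 174 151]
 [227 230 227 225 220 217 218 204 141 140 139 145 160 174 149]
 [226 231 216 201 190 186 192 171 107 111 104 111 144 174 150]
 [226 229 180 114 107
[... 791 characters left out ...]
9 156]
 [228 223 101  39  44  43  33  47 108  66  29  26  65 149 160]
 [226 225 101  44  46  38  30  40  95  60  29  18  65 150 167]
 [226 223 104  44  44  42  32  33  63  44  30  31  65 149 164]
 [226 223 105  49  45  46  37  34  41  36  36  35  64 149 165]
 [225 222 105  47  52  48  41  37  35  40  39  40  61 149 166]
 [219 216  99  49  50  48  38  41  39  37  40  36  55 148 164]
 [186 187  96  36  41  39  29  27  28  27  30  32  50 149 165]
 [132 137  81  38  37  32  34  35  28  25  27  26  54 147 167]
 [110 112  85  53  51  52  47  40  40  44  38  47  64 148 164]
 [110 113 101  82  80  81  72  66  65  66  65  68  78 146 165]
 [109 108 101 100 101  99  84  84  81  83  83  79  84 149 162]]
```

Run:
```python
from h import *
A=189.3
plan([(*bw(.038,.0375),.19,A,.4,1),(*bw(.038,.0375),.125,A,.4,2),(*bw(.038,.0375),.1005,A,.4,3,.006)])
```

```text
[[0.0,-0.001,0.0,-0.062,0.0,0.083,0.4],[0.0,-0.001,0.0,-0.062,0.0,0.083,0.4],[0.0,-0.001,0.0,-0.062,0.0,0.191,0.4],[0.0,-0.001,0.0,-0.063,0.0,0.299,0.4],[0.0,-0.001,0.0,-0.063,0.0,0.299,0.4]]
[[0.0,0.0,0.0,0.0,0.0,0.0,0.4],[0.0,0.0,0.0,0.0,0.0,0.017,0.4],[0.0,0.0,0.0,0.0,0.0,0.033,0.4],[0.0,0.0,0.0,0.0,0.0,0.049,0.4],[0.0,0.0,0.0,0.0,0.0,0.066,0.4]]
[[0.0,0.0,0.0,0.0,0.0,0.016,0.4],[0.0,0.0,0.0,0.0,0.0,0.016,0.4],[0.0,0.0,0.0,0.0,0.0,0.016,0.4],[0.0,0.0,0.0,0.0,0.0,0.016,0.4]]
```

Call:
carry_out([
  [0,0,0,-0.062,0,0.083,0.4],
  [0,0,0,-0.062,0,0.083,0.4],
  [0,0,0,-0.062,0,0.191,0.4],
  [0,0,0,-0.063,0,0.299,0.4],
  [0,0,0,-0.063,0,0.299,0.4],
])

```text
t: 22.15
tool_pos: [0.5318, 0.1515, 0.1204]
tool_rot: [0.253, -3.118, 0.001]
contact_force: [-0.7, 0.1, -2.0]
opening: 0.0294
grip_force: 27.1
```

Call:
carry_out([
  [0,0,0,0,0,0,0.4],
  [0,0,0,0,0,0.017,0.4],
  [0,0,0,0,0,0.033,0.4],
  [0,0,0,0,0,0.049,0.4],
  [0,0,0,0,0,0.066,0.4],
])

```text
t: 22.65
tool_pos: [0.5402, 0.1527, 0.1115]
tool_rot: [-0.253, 3.123, 0.001]
contact_force: [0.2, 0.3, 23.5]
opening: 0.0296
grip_force: 27.6
```

Call:
carry_out([
  [0,0,0,0,0,0.01,0.4],
  [0,0,0,0,0,0.016,0.4],
  [0,0,0,0,0,0.016,0.4],
  [0,0,0,0,0,0.016,0.4],
])

```text
t: 23.05
tool_pos: [0.5433, 0.1532, 0.1109]
tool_rot: [-0.253, 3.115, 0.001]
contact_force: [0.3, 0.4, 21.2]
opening: 0.0297
grip_force: 27.5
```

Call:
carry_out([
  [0,0,0,0,0,-0.06,0.4],
  [0,0,0,0,0,-0.12,0.4],
  [0,0,0,0,0,-0.12,0.4],
  [0,0,0,0,0,-0.12,0.4],
  [0,0,0,0,0,-0.12,0.4],
])

```text
t: 23.55
tool_pos: [0.5359, 0.1521, 0.1368]
tool_rot: [0.254, -3.129, 0.0]
contact_force: [0.0, 1.5, -1.1]
opening: 0.0298
grip_force: 27.2
```

Call:
carry_out([
  [0,0,0,0,0,0,0.4],
  [0,0,0,0,0,0,0.4],
  [0,0,0,0,0,0,0.4],
])

```text
t: 23.85
tool_pos: [0.5364, 0.1522, 0.1376]
tool_rot: [0.254, -3.13, 0.0]
contact_force: [-0.5, 0.5, -0.4]
opening: 0.0298
grip_force: 27.2
```

Run:
```python
from h import *
A=189.3
print(get_obs()['tool_pos'],get_obs()['tool_rot'])
plan([(*bw(.033,.0375),.125,A,.4,2),(*bw(.033,.0375),.1005,A,.4,3,.006)])
```

```text
[0.53642789 0.15216451 0.1375757 ] [ 2.53828236e-01 -3.13030295e+00  1.30620120e-04]
[[0.0,0.0,0.0,0.02,0.0,0.042,0.4],[0.0,0.0,0.0,0.02,0.0,0.042,0.4],[0.0,0.0,0.0,0.02,0.0,0.042,0.4],[0.0,0.0,0.0,0.02,0.0,0.058,0.4],[0.0,0.0,0.0,0.02,0.0,0.075,0.4]]
[[0.0,0.0,0.0,0.0,0.0,0.016,0.4],[0.0,0.0,0.0,0.0,0.0,0.032,0.4],[0.0,0.0,0.0,0.0,0.0,0.049,0.4],[0.0,0.0,0.0,0.0,0.0,0.049,0.4],[0.0,0.0,0.0,0.0,0.0,0.049,0.4]]
[[0.0,0.0,0.0,0.0,0.0,0.0,0.4]]
```

Call:
carry_out([
  [0,0,0,0.05,0,-0.1,0.3],
  [0,0,0,0.1,0,-0.2,0.2],
  [0,0,0,0.13,0,-0.25,0.2],
  [0,0,0,0.13,0,-0.25,0.2],
  [0,0,0,0.13,0,-0.25,0.2],
])

```text
t: 24.35
tool_pos: [0.4983, 0.1459, 0.2129]
tool_rot: [-0.254, 3.131, -0.0]
contact_force: [-0.1, -0.6, -0.3]
opening: 0.0344
grip_force: 10.5
```

Call:
carry_out([
  [0,0,0,0,0,0,0.2],
  [0,0,0,0,0,0,0.2],
  [0,0,0,0,0,0,0.2],
])

```text
t: 24.65
tool_pos: [0.4979, 0.1459, 0.2119]
tool_rot: [0.254, -3.129, 0.0]
contact_force: [0.7, -0.7, -0.4]
opening: 0.0345
grip_force: 10.5
```

```bash
cat >> h.py <<'E'
from scipy.optimize import least_squares
def peeltri(X,rs=(('scene',8),('side',9),('wrist',16))):
    P={}
    for n,r in rs:
        d=snap(n);u,v=proj(d,[X])[0];u0,v0=int(u-r),int(v-r);a=d['img'][max(v0,0):v0+2*r,max(u0,0):u0+2*r].astype(int)
        m=(a[...,2]-a[...,0]>(60 if n=='wrist' else 40))&(a[...,2]>1.7*a[...,1])
        ys,xs=np.nonzero(m)
        if len(xs)>3: P[n]=(d,(xs.mean()+u0,ys.mean()+v0));print(n,len(xs),end=' ')
    f=lambda x:np.concatenate([proj(P[n][0],[x])[0]-P[n][1] for n in P])
    r=least_squares(f,X).x;c,s=np.cos(BW),np.sin(BW)
    print('tri world',r.round(4),'box',((r[:2]-BC)@np.array([[c,-s],[s,c]])).round(4),'res',f(r).round(1)); return P
def inbox(w):
    c,s=np.cos(BW),np.sin(BW);return (np.array(w)[...,:2]-BC)@np.array([[c,-s],[s,c]])
E
python3 - <<'E'
from h import *
import pickle
P=peeltri([*bw(.034,.0365),.022]);d=P['wrist'][0];pickle.dump(d,open('w11.pkl','wb'))
print(get_obs()['tool_pos'])
u,v=proj(d,[[*bw(.034,.0365),.022]])[0].astype(int)
g=cv2.cvtColor(d['img'],cv2.COLOR_BGR2GRAY);print(g[v-16:v+16,u-14:u+16:2])
for r in range(v-14,v+14,3):print(r,inbox(ray(d,[(u,r)],.022)).round(4))
E
```

```text
scene 22 side 46 wrist 65 tri world [0.5277 0.1502 0.0265] box [0.03  0.037] res [ 0.7  0.4 -1.2 -0.  -0.   0.4]
[0.49820089 0.1459284  0.21270932]
[[204 207 208 209 198 199 195 150 136 133 129 132 136 152 148]
 [222 225 226 224 221 218 217 172 148 150 145 152 157 157 151]
 [226 230 228 228 226 223 221 173 153 155 151 154 163 157 152]
 [225 230 228 228 225 221 220 172 154 157 151 155 163 159 150]
 [227 229 227 224 219 208 212 163 150 151 146 149 161 160 151]
 [227 229 216 200 189 154 173 128 126 127 126 127 148 157 151]
 [225 229 183 122 106  82  98  72  72  73  71  73 124 156 150]
 [226 228 144  55  50  63  62  38  36  35  29  36  97 155 152]
 [226 229 128  39  47  98  89  47  28  32  31  28  82 153 150]
 [226 230 127  41  41 117 119  79  31  33  34  35  79 152 151]
 [226 228 128  42  48  98 120 106  53  34  33  30  81 151 148]
 [225 229 129  46  47  63  94 112  83  42  29  30  77 154 152]
 [226 229 128  42  45  43  62 102 105  49  31  31  79 152 160]
 [226 230 128  44  48  40  35  79 115  63  36  29  79 152 166]
 [226 229 127  44  44  46  32  56 108  62  26  28  79 153 169]
 [225 2
[... 584 characters left out ...]
6  36  36  37  32  35  32  57 149 163]
 [136 137  75  42  39  36  33  32  30  35  31  36  51 147 158]
 [ 93  94  61  38  38  35  30  31  34  34  27  36  54 148 156]
 [ 91  90  75  45  44  41  44  40  46  42  46  46  71 150 158]
 [ 86  90  84  70  67  63  66  65  69  68  72  70  82 148 161]
 [ 85  86  87  85  81  82  83  85  82  82  81  84  83 148 162]
 [ 83  82  82  82  85  82  82  84  79  82  83  83  82 149 164]
 [ 75  76  78  78  79  80  80  78  81  78  81  74  78 149 167]]
181 [[0.014  0.0359]]
184 [[0.0181 0.0359]]
187 [[0.0222 0.0359]]
190 [[0.0263 0.0359]]
193 [[0.0305 0.0359]]
196 [[0.0347 0.0359]]
199 [[0.0389 0.0359]]
202 [[0.0431 0.0359]]
205 [[0.0474 0.0359]]
208 [[0.0517 0.0359]]
```

Run:
```python
from h import *
A=189.3
plan([(*bw(.034,.036),.18,A,.165,1),(*bw(.034,.036),.125,A,.165,2),(*bw(.034,.036),.092,A,.165,3,.011)])
```

```text
[[0.0,0.0,0.0,-0.056,-0.003,0.054,0.165],[0.0,0.0,0.0,-0.113,-0.005,0.109,0.165],[0.0,0.0,0.0,-0.113,-0.005,0.109,0.165],[0.0,0.0,0.0,-0.113,-0.005,0.201,0.165],[0.0,0.0,0.0,-0.113,-0.005,0.292,0.165]]
[[0.0,0.0,0.0,0.0,0.0,0.0,0.165],[0.0,0.0,0.0,0.0,0.0,0.0,0.165],[0.0,0.0,0.0,0.0,0.0,0.028,0.165],[0.0,0.0,0.0,0.0,0.0,0.055,0.165],[0.0,0.0,0.0,0.0,0.0,0.083,0.165]]
[[0.0,0.0,0.0,0.0,0.0,0.027,0.165],[0.0,0.0,0.0,0.0,0.0,0.027,0.165],[0.0,0.0,0.0,0.0,0.0,0.027,0.165],[0.0,0.0,0.0,0.0,0.0,0.027,0.165]]
```

Call:
carry_out([
  [0,0,0,-0.056,-0.003,0.054,0.165],
  [0,0,0,-0.113,-0.005,0.109,0.165],
  [0,0,0,-0.113,-0.005,0.109,0.165],
  [0,0,0,-0.113,-0.005,0.201,0.165],
  [0,0,0,-0.113,-0.005,0.292,0.165],
])

```text
t: 25.3
tool_pos: [0.5328, 0.1501, 0.1267]
tool_rot: [-0.254, 3.128, 0.0]
contact_force: [0.5, 0.1, 0.5]
opening: 0.0357
grip_force: 5.0
```

Call:
carry_out([
  [0,0,0,0,0,0,0.165],
  [0,0,0,0,0,0,0.165],
  [0,0,0,0,0,0.028,0.165],
  [0,0,0,0,0,0.055,0.165],
  [0,0,0,0,0,0.083,0.165],
])

```text
t: 25.8
tool_pos: [0.5327, 0.1498, 0.1013]
tool_rot: [-0.254, 3.129, -0.001]
contact_force: [-0.1, -2.1, 0.1]
opening: 0.0355
grip_force: 3.8
```

Call:
carry_out([
  [0,0,0,0,0,0.02,0.165],
  [0,0,0,0,0,0.027,0.165],
  [0,0,0,0,0,0.027,0.165],
  [0,0,0,0,0,0.027,0.165],
])

```text
t: 26.2
tool_pos: [0.5317, 0.1497, 0.0923]
tool_rot: [0.254, -3.13, 0.001]
contact_force: [-0.8, -1.1, -1.6]
opening: 0.0356
grip_force: 3.3
```

Call:
carry_out([
  [0,0,0,0,0,0,0.22],
  [0,0,0,0,0,0,0.3],
  [0,0,0,0,0,0,0.3],
  [0,0,0,0,0,0,0.3],
], force=40)

```text
t: 26.6
tool_pos: [0.5318, 0.1501, 0.0926]
tool_rot: [0.254, -3.131, -0.001]
contact_force: [-1.2, 0.3, -0.6]
opening: 0.0333
grip_force: 41.0
```

Call:
carry_out([
  [0,0,0,0,0,-0.015,0.3],
  [0,0,0,0,0,-0.03,0.3],
  [0,0,0,0.01,-0.005,-0.03,0.3],
  [0,0,0,0.02,-0.01,-0.03,0.3],
  [0,0,0,0.03,-0.01,-0.03,0.3],
])

```text
t: 27.1
tool_pos: [0.5234, 0.1453, 0.1017]
tool_rot: [-0.253, 3.131, -0.0]
contact_force: [0.0, 0.3, -0.7]
opening: 0.0335
grip_force: 41.0
```

Call:
carry_out([
  [0,0,0,0,0,0,0.3],
  [0,0,0,0,0,0,0.3],
  [0,0,0,0,0,0,0.3],
])

```text
t: 27.4
tool_pos: [0.5236, 0.1455, 0.1016]
tool_rot: [-0.254, 3.131, 0.0]
contact_force: [0.7, -0.5, -1.0]
opening: 0.0334
grip_force: 41.0
```

Run:
```python
from h import *
o=get_obs();print(o['tool_pos'],inbox(o['tool_pos']),o['opening'])
P=peeltri([*bw(.027,.0355),.030],(('scene',9),('side',10)))
```

```text
[0.52359531 0.14552631 0.10164179] [0.02524587 0.03309749] 0.033437464862656543
scene 18 side 41 tri world [0.5249 0.1565 0.0234] box [0.0283 0.0438] res [-0.2  0.2  0.2 -0.1]
```

Run:
```python
from h import *
import pickle
d=snap('wrist');pickle.dump(d,open('w12.pkl','wb'))
X=[*bw(.027,.0335),.030];u,v=proj(d,[X])[0].astype(int);print(u,v)
a=d['img'].astype(int)[v-30:v+26,u-24:u+24];m=(a[...,2]-a[...,0]>60)&(a[...,2]>1.7*a[...,1]);ys,xs=np.nonzero(m);print(len(xs),xs.min()+u-24,xs.max()+u-24,ys.min()+v-30,ys.max()+v-30)
g=cv2.cvtColor(d['img'],cv2.COLOR_BGR2GRAY);print(g[v-30:v+26:2,u-24:u+24:2])
```

```text
255 204
138 246 259 189 212
[[219 217 220 226 229 229 219 166 166 166 165 154 154 152 154 154 156 153
  148 154 159 163 157 155]
 [196 192 192 200 204 203 189 136 141 134 134 133 128 127 129 130 129 130
  124 131 134 135 135 152]
 [ 98  93  88  89  89  85  71  71  73  70  72  71  69  69  72  68  71  68
   70  71  68  71  77 152]
 [ 97  95  94  95  96  79  73  75  72  73  72  72  75  73  74  73  71  74
   76  74  75  73  81 149]
 [172 173 174 174 162 119 115 117 117 115 115 114 116 116 118 116 117 115
  117 115 119 118 116 150]
 [185 184 186 188 171 150 140 136 138 134 133 132 134 129 131 135 130 131
  131 133 141 148 138 151]
 [218 216 216 219 180 119  98  96  96  94  91  94  90  88  85  91  91  92
  108 141 160 166 153 150]
 [223 219 219 200  61  30  32  31  32  43  29  28  38  32  28  35  29  29
   31 103 158 166 158 148]
 [222 219 219 153  33  28  36  36  74  93  60  36  34  35  32  25  34  34
   35  75 156 165 161 151]
 [222 219 215 141  31  34  30  35  92 118 108  70  42  29  29  30  41  31
   34  66 148 163 162 154]
 [222 215 169  86  34  28  30  28  47  95 117 112  81  39  29 
[... 1056 characters left out ...]
82  79  72  30  34  36  32  38  29  35  35  35  37  35  40  33  35
   34  59  81  80  83  97]
 [ 85  85  81  77  51  27  32  31  25  25  32  27  33  22  32  22  34  37
   48  64  82  80  85  94]
 [ 86  82  82  81  76  57  55  53  53  53  57  63  63  60  62  62  64  65
   77  94  85  83  82  87]
 [ 81  83  83  77  82  86  87  88  89  86  86  91  89  87  88  88  91  87
   93  99  83  81  82  83]
 [ 81  83  80  77  87  94  91  90  88  93  90  88  90  94  89  94  90  90
   90  93  85  81  83  81]
 [ 84  80  83  82  87  91  93  88  91  90  88  88  89  87  91  89  88  90
   89  81  83  82  84  82]
 [ 81  83  81  79  86  86  88  87  89  86  89  86  88  86  87  87  89  86
   84  82  81  82  82  80]]
```

Call:
carry_out([
  [0,0,0,-0.009,0,0,0.3],
  [0,0,0,-0.018,0,0,0.3],
  [0,0,0,-0.018,0,0,0.3],
  [0,0,0,-0.018,0,0.01,0.3],
  [0,0,0,-0.018,0,0.02,0.3],
])

```text
t: 28.05
tool_pos: [0.5289, 0.1464, 0.0954]
tool_rot: [0.254, -3.131, 0.0]
contact_force: [-0.6, -0.1, -1.7]
opening: 0.0337
grip_force: 41.0
```

Call:
carry_out([
  [0,0,0,0,0,0.008,0.3],
  [0,0,0,0,0,0.008,0.3],
  [0,0,0,0,0,0.008,0.3],
])

```text
t: 28.35
tool_pos: [0.5288, 0.1463, 0.0931]
tool_rot: [0.254, -3.131, 0.0]
contact_force: [0.2, 0.0, -0.1]
opening: 0.0335
grip_force: 41.1
```

Call:
carry_out([
  [0,0,0,0,0,0,0.22],
  [0,0,0,0,0,0,0.18],
  [0,0,0,0,0,0,0.145],
  [0,0,0,0,0,0,0.145],
  [0,0,0,0,0,0,0.145],
])

```text
t: 28.85
tool_pos: [0.5289, 0.1464, 0.0933]
tool_rot: [-0.254, 3.131, 0.0]
contact_force: [0.7, 0.3, 0.2]
opening: 0.0364
grip_force: 4.2
```

Call:
carry_out([
  [0,0,0,0,0,-0.02,0.145],
  [0,0,0,0,0,-0.04,0.145],
  [0,0,0,0,0,-0.08,0.145],
  [0,0,0,0,0,-0.14,0.145],
  [0,0,0,0.08,0,-0.25,0.145],
])

```text
t: 29.35
tool_pos: [0.5051, 0.1423, 0.1679]
tool_rot: [0.253, -3.129, 0.0]
contact_force: [-0.4, -0.0, 0.6]
opening: 0.0367
grip_force: 4.2
```

Call:
carry_out([
  [0,0,0,0.05,0,-0.15,0.145],
  [0,0,0,0.05,0,-0.15,0.145],
  [0,0,0,0.05,0,-0.15,0.145],
  [0,0,0,0.05,0,-0.15,0.145],
  [0,0,0,0.05,0,-0.15,0.145],
])

```text
t: 29.85
tool_pos: [0.4897, 0.14, 0.2116]
tool_rot: [0.254, -3.128, 0.0]
contact_force: [-1.4, 0.7, -0.8]
opening: 0.0362
grip_force: 4.2
```

Run:
```python
from h import *
import pickle
o=get_obs();print(o['tool_pos'],inbox(o['tool_pos']),o['opening'])
X=[*bw(.0315,.034),.022]
P=peeltri(X);d=P['wrist'][0];pickle.dump(d,open('w13.pkl','wb'))
u,v=proj(d,[X])[0].astype(int);print(u,v)
g=cv2.cvtColor(d['img'],cv2.COLOR_BGR2GRAY);print(g[v-16:v+16,u-16:u+16:2])
for r in range(v-14,v+14,3):print(r,inbox(ray(d,[(u,r)],.022)).round(4))
```

```text
[0.48969832 0.13998531 0.21161257] [-0.00910101  0.0330792 ] 0.03621529587731406
scene 16 side 59 wrist 57 tri world [0.5354 0.1479 0.018 ] box [0.0373 0.0335] res [ 0.4  0.6  1.3 -1.2  0.4 -0.7]
254 200
[[148 147 143 143 147 144 145 119 104 105 103 103 103 103 104 113]
 [185 184 186 183 185 182 177 147 131 128 126 127 125 124 126 125]
 [204 199 204 207 207 206 182 171 145 141 139 142 137 138 145 128]
 [219 215 220 225 225 224 183 180 153 150 151 151 148 150 157 137]
 [222 218 225 229 229 227 183 166 154 153 154 157 151 154 163 141]
 [222 219 225 230 229 227 183 157 156 155 154 157 153 155 161 141]
 [223 219 224 227 226 223 180 155 150 148 148 152 149 157 164 142]
 [222 219 223 214 200 198 154 132 126 125 128 126 128 153 164 145]
 [222 218 222 167 124 121  95  77  72  72  71  71  88 148 162 149]
 [223 219 220 125  53  45  43  35  26  25  29  34  49 136 162 153]
 [223 218 215  93  25  32  27  26  29  23  30  24  38 124 161 155]
 [222 219 210  74  42  44  36  26  30  32  34  32  39 120 162 156]
 [224 218 207  73  50  56  42  38  43  38  37  37  44 112 163 163]
 [224 218 208  82  61  59
[... 768 characters left out ...]
4 162 156]
 [153 144 134  58  47  43  50  45  77 117  48  40  47 114 149 157]
 [130 126 114  48  42  49  41  46  77 116  45  41  41  90 123 150]
 [ 99  96  93  48  45  44  44  45  67  99  44  39  40  76  99 141]
 [ 89  89  88  54  41  47  45  46  48  68  44  45  53  80  91 135]
 [ 92  92  92  71  58  61  60  60  59  56  58  57  65  84  89 132]
 [ 88  90  86  89  77  77  76  75  78  74  74  77  81  87  91 134]
 [ 86  87  87  84  81  85  86  85  83  84  86  84  85  87  89 133]]
186 [[0.0111 0.0328]]
189 [[0.0152 0.0328]]
192 [[0.0193 0.0328]]
195 [[0.0235 0.0328]]
198 [[0.0277 0.0328]]
201 [[0.0319 0.0328]]
204 [[0.0362 0.0328]]
207 [[0.0404 0.0328]]
210 [[0.0448 0.0328]]
213 [[0.0491 0.0328]]
```

Run:
```python
from h import *
plan([(.490,-.300,.20,198,.13,0),(.490,-.300,.165,198,.11,4)])
```

```text
[[0.0,0.0,-0.005,0.024,-0.145,0.004,0.13],[0.0,0.0,-0.01,0.047,-0.29,0.008,0.13],[0.0,0.0,-0.015,0.071,-0.434,0.012,0.13],[0.0,0.0,-0.019,0.094,-0.579,0.016,0.13],[0.0,0.0,-0.024,0.118,-0.724,0.02,0.13]]
[[0.0,0.0,-0.005,0.034,-0.142,0.004,0.13],[0.0,-0.001,-0.01,0.069,-0.285,0.008,0.13],[0.0,-0.001,-0.015,0.103,-0.427,0.012,0.13],[0.0,-0.001,-0.02,0.138,-0.57,0.016,0.13],[0.0,-0.001,-0.025,0.172,-0.713,0.02,0.13]]
[[0.0,0.0,0.0,0.0,0.0,0.117,0.11],[0.0,0.0,0.0,0.0,0.0,0.117,0.11],[0.0,0.0,0.0,0.0,0.0,0.117,0.11],[0.0,0.0,0.0,0.0,0.0,0.117,0.11],[0.0,0.0,0.0,0.0,0.0,0.117,0.11]]
```

Call:
carry_out([
  [0,0,-0.005,0.024,-0.145,0.004,0.13],
  [0,0,-0.01,0.047,-0.29,0.008,0.13],
  [0,0,-0.015,0.071,-0.434,0.012,0.13],
  [0,0,-0.019,0.094,-0.579,0.016,0.13],
  [0,0,-0.024,0.118,-0.724,0.02,0.13],
])

```text
t: 30.5
tool_pos: [0.49, -0.0816, 0.2066]
tool_rot: [0.373, -3.119, -0.001]
contact_force: [0.4, 0.3, -0.4]
opening: 0.037
grip_force: 4.0
```

Call:
carry_out([
  [0,0,-0.005,0.034,-0.142,0.004,0.13],
  [0,-0.001,-0.01,0.069,-0.285,0.008,0.13],
  [0,-0.001,-0.015,0.103,-0.427,0.012,0.13],
  [0,-0.001,-0.02,0.138,-0.57,0.016,0.13],
  [0,-0.001,-0.025,0.172,-0.713,0.02,0.13],
])

```text
t: 31.0
tool_pos: [0.4901, -0.3018, 0.2004]
tool_rot: [-0.494, 3.1, 0.002]
contact_force: [1.0, 0.0, 0.4]
opening: 0.0374
grip_force: 4.0
```

Call:
carry_out([
  [0,0,0,0,0,0.06,0.11],
  [0,0,0,0,0,0.117,0.11],
  [0,0,0,0,0,0.117,0.11],
  [0,0,0,0,0,0.117,0.11],
  [0,0,0,0,0,0.117,0.11],
])

```text
t: 31.5
tool_pos: [0.4912, -0.2994, 0.1668]
tool_rot: [-0.495, 3.098, -0.001]
contact_force: [0.3, 0.4, 0.0]
opening: 0.0382
grip_force: 3.8
```

Call:
carry_out([
  [0,0,0,0,0,0,0.11],
  [0,0,0,0,0,0,0.11],
  [0,0,0,0,0,0,0.11],
])

```text
t: 31.8
tool_pos: [0.491, -0.2999, 0.1668]
tool_rot: [-0.494, 3.099, -0.001]
contact_force: [0.2, 0.0, 0.7]
opening: 0.0381
grip_force: 3.8
```

```bash
cat >> h.py <<'E'
def look(reg=None):
    o=get_obs();d=snap('wrist');p=np.array(o['tool_pos']);R=Ro.from_rotvec(o['tool_rot']).as_matrix()
    a=np.degrees(np.arctan2(R[1,0],R[0,0]))%360
    print('tcp',p.round(4),'a',round(a,1),'tilt',np.degrees(np.arccos(-R[2,2])).round(2))
    q=proj(d,[(.595,-.275,.002),(.405,-.26,.002),(.405,-.41,.002),(.59,-.425,.002)]) if reg is None else reg
    for b in fitblocks(d,region=q,amin=150):
        e=R.T@(np.array([b[0],b[1],.0105])-p);print([float(x) for x in b],'tool xy',e[:2].round(4))
    return d
E
python3 - <<'E'
from h import *
import pickle
d=look();pickle.dump(d,open('w14.pkl','wb'))
E
```

```text
tcp [ 0.491  -0.2999  0.1668] a 198.1 tilt 0.22
[0.5001, -0.3866, -35.4, 0.194] tool xy [ 0.0189 -0.085 ]
[0.4921, -0.2993, 11.5, 0.198] tool xy [-0.0007  0.0004]
[0.5527, -0.3991, -5.9, 0.229] tool xy [-0.0272 -0.1133]
[0.5689, -0.3143, -7.7, 0.197] tool xy [-0.069  -0.0377]
```

Run:
```python
from h import *
plan([(.4915,-.298,.11,195.5,.11,2),(.4915,-.298,.085,195.5,.11,3,.013)])
```

```text
[[0.0,0.001,0.007,-0.002,0.003,0.094,0.11],[0.0,0.001,0.015,-0.003,0.006,0.189,0.11],[0.0,0.001,0.015,-0.003,0.006,0.189,0.11],[0.0,0.001,0.015,-0.003,0.006,0.189,0.11],[0.0,0.001,0.015,-0.003,0.006,0.23,0.11]]
[[0.0,0.0,0.0,0.0,0.0,0.042,0.11],[0.0,0.0,0.0,0.0,0.0,0.042,0.11],[0.0,0.0,0.0,0.0,0.0,0.042,0.11],[0.0,0.0,0.0,0.0,0.0,0.042,0.11]]
```

Call:
carry_out([
  [0,0.001,0.007,-0.002,0.003,0.094,0.11],
  [0,0.001,0.015,-0.003,0.006,0.189,0.11],
  [0,0.001,0.015,-0.003,0.006,0.189,0.11],
  [0,0.001,0.015,-0.003,0.006,0.189,0.11],
  [0,0.001,0.015,-0.003,0.006,0.23,0.11],
])

```text
t: 32.35
tool_pos: [0.4935, -0.2998, 0.1008]
tool_rot: [-0.421, 3.108, -0.008]
contact_force: [1.0, -0.2, 0.4]
opening: 0.0379
grip_force: 3.8
```

Call:
carry_out([
  [0,0,0,0,0,0.042,0.11],
  [0,0,0,0,0,0.042,0.11],
  [0,0,0,0,0,0.042,0.11],
  [0,0,0,0,0,0.042,0.11],
])

```text
t: 32.75
tool_pos: [0.4914, -0.2981, 0.0849]
tool_rot: [-0.421, 3.113, -0.001]
contact_force: [-0.9, -0.9, -1.6]
opening: 0.038
grip_force: 3.8
```

Call:
carry_out([
  [0,0,0,0,0,0,0.16],
  [0,0,0,0,0,0,0.22],
  [0,0,0,0,0,0,0.3],
  [0,0,0,0,0,0,0.3],
  [0,0,0,0,0,0,0.3],
], force=40)

```text
t: 33.25
tool_pos: [0.4916, -0.2982, 0.0852]
tool_rot: [-0.421, 3.113, -0.001]
contact_force: [0.8, -0.4, 3.2]
opening: 0.0336
grip_force: 39.9
```

```bash
cat >> h.py <<'E'
def held(f=None):
    """front edge / peel of the held praline in the wrist picture (native px), tool-frame x of front edge at z .066.. below TCP"""
    o=get_obs();d=snap('wrist');p=np.array(o['tool_pos']);R=Ro.from_rotvec(o['tool_rot']).as_matrix()
    if f: cv2.imwrite('pics/'+f,cv2.resize(d['img'],(800,600)))
    a=d['img'].astype(int)[150:240,232:278];m=(a[...,2]-a[...,0]>60)&(a[...,2]>1.7*a[...,1]);ys,xs=np.nonzero(m)
    print('tcp',p.round(4),'open',round(o['opening'],4),'grip',round(float(o['grip_force']),1),'F',o['contact_force'].round(1))
    if len(xs): print('peel n',len(xs),'c',xs.mean().round(1)+232,ys.mean().round(1)+150,'rows',ys.min()+150,ys.max()+150,'cols',xs.min()+232,xs.max()+232)
    g=cv2.cvtColor(d['img'],cv2.COLOR_BGR2GRAY)
    for c in(244,250,262):print(c,g[160:222:2,c])
    q=ray(d,[(255,r) for r in (170,180,190,200,210)],p[2]-.068);print(((q-p)@R)[:,:2].round(4).tolist())
    return d
E
python3 - <<'E'
from h import *
import pickle
d=held();pickle.dump(d,open('w15.pkl','wb'))
E
```

```text
tcp [ 0.4916 -0.2982  0.0852] open 0.0336 grip 39.9 F [ 0.8 -0.4  3.2]
peel n 92 c 254.7 204.3 rows 194 216 cols 246 259
244 [217 216 216 216 214 216 217 216 217 215 216 215 174  27  24  37  46  48
  47  42  49  44  48  41  43  28  37  35  38  78 162]
250 [216 215 216 215 216 217 215 215 217 216 217 212 149  30  21  29  40  69
 127 141  99  51  51  42  45  41  44  41  44  89 175]
262 [217 216 216 217 215 216 216 216 216 215 216 213 148  29  24  36  45  43
  43  44  46  46  41  43  43  41  39  39  45  90 166]
[[0.0299, 0.0004], [0.0215, 0.0004], [0.0129, 0.0004], [0.004, 0.0004], [-0.005, 0.0004]]
```

```bash
cat >> h.py <<'E'
A0=round(180+np.degrees(BW),1)
def carry(i,j,dx=-.001,dy=0.):
    p=get_obs()['tool_pos'];R=Ro.from_rotvec(get_obs()['tool_rot']).as_matrix();a=np.degrees(np.arctan2(R[1,0],R[0,0]))%360
    r=np.radians(A0);X,Y=cell(i,j)-dx*np.array([np.cos(r),np.sin(r)])-dy*np.array([np.sin(r),-np.cos(r)])
    plan([(p[0],p[1],p[2]+.01,a,.3),(p[0],p[1],.19,a,.3),(X,Y,.19,A0,.3),(X,Y,.14,A0,.3,4,.035)])
def lower(i,j,dx=-.001,dy=0.,zp=.0895):
    r=np.radians(A0);X,Y=cell(i,j)-dx*np.array([np.cos(r),np.sin(r)])-dy*np.array([np.sin(r),-np.cos(r)])
    plan([(X,Y,.115,A0,.3),(X,Y,zp,A0,.3,3,.008)])
E
python3 - <<'E'
from h import *
carry(2,-1)
E
```

```text
[[0.0,0.0,0.0,0.0,0.0,-0.033,0.3],[0.0,0.0,0.0,0.0,0.0,-0.139,0.3],[0.0,0.0,0.0,0.0,0.0,-0.244,0.3],[0.0,0.0,0.0,0.0,0.0,-0.349,0.3],[0.0,0.0,0.004,-0.055,0.132,-0.35,0.3]]
[[0.0,0.0,0.004,-0.053,0.133,0.0,0.3],[0.0,0.0,0.007,-0.106,0.266,0.0,0.3],[0.0,0.0,0.011,-0.158,0.399,0.0,0.3],[0.0,0.0,0.015,-0.211,0.532,0.0,0.3],[0.0,0.0,0.019,-0.264,0.666,0.0,0.3]]
[[0.0,0.0,0.003,-0.045,0.136,0.0,0.3],[0.0,0.0,0.007,-0.09,0.272,0.0,0.3],[0.0,0.0,0.011,-0.135,0.408,0.0,0.3],[0.0,0.0,0.011,-0.135,0.408,0.083,0.3],[0.0,0.0,0.011,-0.135,0.408,0.166,0.3]]
[[0.0,0.0,0.0,0.0,0.0,0.0,0.3],[0.0,0.0,0.0,0.0,0.0,0.0,0.3],[0.0,0.0,0.0,0.0,0.0,0.0,0.3],[0.0,0.0,0.0,0.0,0.0,0.0,0.3]]
```

Call:
carry_out([
  [0,0,0,0,0,-0.033,0.3],
  [0,0,0,0,0,-0.139,0.3],
  [0,0,0,0,0,-0.244,0.3],
  [0,0,0,0,0,-0.349,0.3],
  [0,0,0.004,-0.055,0.132,-0.35,0.3],
])

```text
t: 33.8
tool_pos: [0.4988, -0.2598, 0.1963]
tool_rot: [-0.392, 3.109, -0.014]
contact_force: [1.6, 0.8, -0.7]
opening: 0.0338
grip_force: 40.1
```

Call:
carry_out([
  [0,0,0.004,-0.053,0.133,0,0.3],
  [0,0,0.007,-0.106,0.266,0,0.3],
  [0,0,0.011,-0.158,0.399,0,0.3],
  [0,0,0.015,-0.211,0.532,0,0.3],
  [0,0,0.019,-0.264,0.666,0,0.3],
])

```text
t: 34.3
tool_pos: [0.5223, -0.0403, 0.1898]
tool_rot: [-0.307, 3.126, -0.0]
contact_force: [-0.2, 0.0, -1.3]
opening: 0.0335
grip_force: 40.1
```

Call:
carry_out([
  [0,0,0.003,-0.045,0.136,0,0.3],
  [0,0,0.007,-0.09,0.272,0,0.3],
  [0,0,0.011,-0.135,0.408,0,0.3],
  [0,0,0.011,-0.135,0.408,0.083,0.3],
  [0,0,0.011,-0.135,0.408,0.166,0.3],
])

```text
t: 34.8
tool_pos: [0.539, 0.0876, 0.1404]
tool_rot: [-0.258, 3.129, -0.0]
contact_force: [0.2, -0.8, -1.1]
opening: 0.0335
grip_force: 40.2
```

Call:
carry_out([
  [0,0,0,0,0,0,0.3],
  [0,0,0,0,0,0,0.3],
  [0,0,0,0,0,0,0.3],
  [0,0,0,0,0,0,0.3],
])

```text
t: 35.2
tool_pos: [0.5395, 0.0856, 0.1416]
tool_rot: [-0.253, 3.128, -0.0]
contact_force: [-0.0, 0.6, -0.2]
opening: 0.0334
grip_force: 40.2
```

Run:
```python
from h import *
held();lower(2,-1)
```

```text
tcp [0.5395 0.0856 0.1416] open 0.0334 grip 40.2 F [-0.   0.6 -0.2]
peel n 129 c 254.5 204.2 rows 194 216 cols 247 259
244 [204 112 123 186 210 217 219 218 217 218 218 219 183  35  33  38  56  59
  58  55  50  49  45  46  48  45  49  48  46  66 126]
250 [213 114 130 184 204 223 223 224 225 224 223 199 107  28  23  28  47  62
 117 131  91  52  42  49  47  43  41  46  43  67 122]
262 [160  90  90 134 151 152 154 154 152 152 153 153 107  23  29  32  42  47
  46  44  47  41  47  40  46  41  45  43  41  67 120]
[[0.0298, 0.0002], [0.0214, 0.0002], [0.0128, 0.0002], [0.0039, 0.0003], [-0.0052, 0.0003]]
[[0.0,0.001,0.0,0.003,0.0,0.088,0.3],[0.0,0.001,0.0,0.003,0.0,0.109,0.3],[0.0,0.001,0.0,0.003,0.0,0.131,0.3],[0.0,0.001,0.0,0.003,0.0,0.152,0.3],[0.0,0.001,0.0,0.003,0.0,0.173,0.3]]
[[0.0,0.0,0.0,0.0,0.0,0.0,0.3],[0.0,0.0,0.0,0.0,0.0,0.0,0.3],[0.0,0.0,0.0,0.0,0.0,0.0,0.3]]
```

Call:
carry_out([
  [0,0,0,0.004,0,0.088,0.3],
  [0,0,0,0.004,0,0.109,0.3],
  [0,0,0,0.004,0,0.131,0.3],
  [0,0,0,0.004,0,0.152,0.3],
  [0,0,0,0.004,0,0.173,0.3],
])

```text
t: 35.75
tool_pos: [0.5378, 0.0857, 0.0881]
tool_rot: [-0.254, 3.13, -0.0]
contact_force: [-0.1, 0.4, 0.0]
opening: 0.0336
grip_force: 40.4
```

Call:
carry_out([
  [0,0,0,0,0,0,0.3],
  [0,0,0,0,0,0,0.3],
  [0,0,0,0,0,0,0.22],
  [0,0,0,0,0,0,0.18],
  [0,0,0,0,0,0,0.14],
])

```text
t: 36.25
tool_pos: [0.5374, 0.0857, 0.0881]
tool_rot: [-0.254, 3.131, -0.0]
contact_force: [0.4, -1.2, -0.5]
opening: 0.0369
grip_force: 4.1
```

Call:
carry_out([
  [0,0,0,0,0,0,0.14],
  [0,0,0,0,0,0,0.14],
  [0,0,0,0,0,-0.02,0.14],
  [0,0,0,0,0,-0.06,0.14],
  [0,0,0,0,0,-0.12,0.14],
])

```text
t: 36.75
tool_pos: [0.5366, 0.0857, 0.124]
tool_rot: [0.254, -3.13, -0.0]
contact_force: [-0.2, -0.2, -0.4]
opening: 0.0367
grip_force: 4.1
```

Call:
carry_out([
  [0,0,0,0.05,0,-0.12,0.14],
  [0,0,0,0.13,0,-0.26,0.14],
  [0,0,0,0.13,0,-0.26,0.14],
  [0,0,0,0.13,0,-0.26,0.14],
  [0,0,0,0.13,0,-0.26,0.14],
])

```text
t: 37.25
tool_pos: [0.4984, 0.0794, 0.2013]
tool_rot: [0.254, -3.13, 0.0]
contact_force: [0.1, -0.1, -1.3]
opening: 0.0365
grip_force: 4.1
```

Call:
carry_out([
  [0,0,0,0,0,0,0.14],
  [0,0,0,0,0,0,0.14],
])

```text
t: 37.45
tool_pos: [0.4982, 0.0795, 0.2002]
tool_rot: [0.254, -3.128, -0.0]
contact_force: [-1.0, -0.2, -0.3]
opening: 0.0368
grip_force: 4.1
```

```bash
cat >> h.py <<'E'
def boxcheck():
    d=snap('wrist');a=d['img'].astype(int);g=cv2.cvtColor(d['img'],cv2.COLOR_BGR2GRAY)
    m=((a[...,2]-a[...,0]>60)&(a[...,2]>1.7*a[...,1])&(a[...,1]<130)).astype(np.uint8)
    for i in range(3):
        for j in(1,-1):
            x,y=-.0545+.043*i,.0285*j
            q=np.array([bw(x+sx*.0195,y+sy*.0265) for sx,sy in((-1,-1),(1,-1),(1,1),(-1,1))])
            poly=np.int32(proj(d,np.c_[q,[.018]*4]));k=np.zeros_like(m);cv2.fillPoly(k,[poly],1)
            dk=(((g<68)&(k>0))|((m>0)&(k>0)))
            ys,xs=np.nonzero(dk);py,px=np.nonzero(m&k)
            if len(xs)<40: continue
            r=lambda u,v,z:inbox(ray(d,[(u,v)],z))[0].round(4)
            print((i,j),'dark n',len(xs),'rows',ys.min(),ys.max(),'cols',xs.min(),xs.max(),'box lo/hi',r(xs.min(),ys.min(),.022),r(xs.max(),ys.max(),.022),'peel',len(px),r(px.mean(),py.mean(),.022) if len(px) else None)
    return d
E
python3 - <<'E'
from h import *
print(get_obs()['tool_pos']);d=boxcheck()
plan([(.4985,-.3867,.20,142,.14,0),(.4985,-.3867,.165,142,.11,4)])
print('alt');plan([(.4985,-.3867,.20,232,.14,0),(.4985,-.3867,.165,232,.11,4)])
E
```

```text
[0.49818846 0.07945572 0.20020215]
(2, 1) dark n 389 rows 197 217 cols 289 310 box lo/hi [0.0209 0.0164] [0.0485 0.0451] peel 41 [0.039  0.0342]
(2, -1) dark n 405 rows 191 211 cols 244 263 box lo/hi [ 0.0129 -0.041 ] [ 0.0401 -0.0166] peel 60 [ 0.029  -0.0282]
[[0.0,0.0,0.024,0.023,-0.139,0.0,0.14],[0.0,0.0,0.048,0.045,-0.279,0.0,0.14],[0.0,0.0,0.072,0.068,-0.418,0.0,0.14],[0.0,0.0,0.096,0.091,-0.558,0.001,0.14],[0.0,0.0,0.119,0.114,-0.697,0.001,0.14]]
[[0.0,0.0,0.024,-0.03,-0.138,0.0,0.14],[0.0,0.0,0.048,-0.06,-0.276,0.0,0.14],[0.0,-0.001,0.072,-0.09,-0.414,0.0,0.14],[0.0,-0.001,0.096,-0.12,-0.552,0.0,0.14],[0.0,-0.001,0.12,-0.149,-0.69,0.0,0.14]]
[[0.0,0.0,0.024,-0.079,-0.118,0.001,0.14],[0.0,0.0,0.024,-0.079,-0.118,0.117,0.11],[0.0,0.0,0.024,-0.079,-0.118,0.117,0.11],[0.0,0.0,0.024,-0.079,-0.118,0.117,0.11],[0.0,0.0,0.024,-0.079,-0.118,0.117,0.11]]
[[0.0,0.0,0.0,0.0,0.0,0.0,0.11]]
alt
[[0.0,0.0,-0.022,0.023,-0.139,0.0,0.14],[0.0,0.0,-0.043,0.045,-0.279,0.0,0.14],[0.0,0.0,-0.065,0.068,-0.418,0.0,0.14],[0.0,0.0,-0.086,0.091,-0.558,0.001,0.14],[0.0,0.0,-0.108,0.114,-0.697,0.001,0.14]]
[[0.0,0.0,-0.021,0.067,-0.124,0.0,0.14],[0.0,0.0,-0.043,0.135,-0.248,0.0,0.14],[0.0,0.0,-0.065,0.203,-0.372,0.0,0.14],[0.0,-0.001,-0.086,0.271,-0.496,0.0,0.14],[0.0,-0.001,-0.108,0.339,-0.62,0.0,0.14]]
[[0.0,0.0,-0.021,0.105,-0.094,0.0,0.14],[0.0,0.0,-0.021,0.105,-0.094,0.117,0.11],[0.0,0.0,-0.021,0.105,-0.094,0.117,0.11],[0.0,0.0,-0.021,0.105,-0.094,0.117,0.11],[0.0,0.0,-0.021,0.105,-0.094,0.117,0.11]]
[[0.0,0.0,0.0,0.0,0.0,0.0,0.11]]
```

Call:
carry_out([
  [0,0,0.024,0.023,-0.139,0,0.14],
  [0,0,0.048,0.045,-0.279,0,0.14],
  [0,0,0.072,0.068,-0.418,0,0.14],
  [0,0,0.096,0.091,-0.558,0.001,0.14],
  [0,0,0.119,0.114,-0.697,0.001,0.14],
])

```text
t: 38.0
tool_pos: [0.4983, -0.134, 0.2008]
tool_rot: [-0.337, -3.123, -0.001]
contact_force: [0.2, -0.0, -1.1]
opening: 0.0368
grip_force: 4.1
```

Call:
carry_out([
  [0,0,0.024,-0.03,-0.138,0,0.14],
  [0,0,0.048,-0.06,-0.276,0,0.14],
  [0,-0.001,0.072,-0.09,-0.414,0,0.14],
  [0,-0.001,0.096,-0.12,-0.552,0,0.14],
  [0,-0.001,0.12,-0.149,-0.69,0,0.14],
])

```text
t: 38.5
tool_pos: [0.4985, -0.3459, 0.2006]
tool_rot: [0.916, 3.003, 0.001]
contact_force: [0.3, -0.5, -0.9]
opening: 0.0363
grip_force: 4.1
```

Call:
carry_out([
  [0,0,0.024,-0.079,-0.118,0.001,0.14],
  [0,0,0.024,-0.079,-0.118,0.06,0.11],
  [0,0,0.024,-0.079,-0.118,0.117,0.11],
  [0,0,0.024,-0.079,-0.118,0.117,0.11],
  [0,0,0.024,-0.079,-0.118,0.117,0.11],
])

```text
t: 39.0
tool_pos: [0.4986, -0.385, 0.1648]
tool_rot: [1.022, 2.97, 0.002]
contact_force: [0.3, 0.2, -0.3]
opening: 0.038
grip_force: 3.8
```

Call:
carry_out([
  [0,0,0,0,0,0,0.11],
  [0,0,0,0,0,0,0.11],
  [0,0,0,0,0,0,0.11],
])

```text
t: 39.3
tool_pos: [0.4995, -0.3867, 0.1676]
tool_rot: [1.022, 2.966, -0.002]
contact_force: [-0.4, -0.2, 0.1]
opening: 0.0386
grip_force: 3.8
```

Run:
```python
from h import *
import pickle
d=look();pickle.dump(d,open('w16.pkl','wb'))
```

```text
tcp [ 0.4995 -0.3867  0.1676] a 142.0 tilt 0.28
[0.4988, -0.3866, -37.7, 0.198] tool xy [ 0.0014 -0.0004]
[0.5657, -0.3145, -7.7, 0.191] tool xy [-0.0069  0.0976]
[0.5547, -0.398, 5.7, 0.29] tool xy [-0.0497  0.025 ]
```

Call:
carry_out([
  [0,0,0,0.005,0.002,0.1,0.11],
  [0,0,0,0.005,0.002,0.19,0.11],
  [0,0,0,0.005,0.002,0.19,0.11],
  [0,0,0,0.005,0.002,0.19,0.11],
  [0,0,0,0.005,0.002,0.23,0.11],
])

```text
t: 39.85
tool_pos: [0.5005, -0.3876, 0.1015]
tool_rot: [1.021, 2.96, -0.005]
contact_force: [1.1, -0.1, -0.3]
opening: 0.0376
grip_force: 3.8
```

Call:
carry_out([
  [0,0,0,0,0,0.045,0.11],
  [0,0,0,0,0,0.045,0.11],
  [0,0,0,0,0,0.045,0.11],
  [0,0,0,0,0,0.045,0.11],
])

```text
t: 40.25
tool_pos: [0.4986, -0.3858, 0.0844]
tool_rot: [1.023, 2.966, -0.001]
contact_force: [0.0, -0.1, -0.5]
opening: 0.0379
grip_force: 3.8
```

Call:
carry_out([
  [0,0,0,0,0,0,0.16],
  [0,0,0,0,0,0,0.22],
  [0,0,0,0,0,0,0.3],
  [0,0,0,0,0,0,0.3],
  [0,0,0,0,0,0,0.3],
], force=40)

```text
t: 40.75
tool_pos: [0.4987, -0.3859, 0.0847]
tool_rot: [1.023, 2.966, -0.001]
contact_force: [-0.2, 0.9, 2.8]
opening: 0.0334
grip_force: 39.8
```

Run:
```python
from h import *
held();carry(1,1)
```

```text
tcp [ 0.4987 -0.3859  0.0847] open 0.0334 grip 39.8 F [-0.2  0.9  2.8]
peel n 110 c 254.9 204.4 rows 194 215 cols 246 259
244 [220 219 220 219 219 219 219 219 220 219 220 218 144  20  19  34  49  47
  48  41  37  33  32  32  32  32  24  30  30  84 175]
250 [220 219 220 220 218 220 220 220 220 219 220 216 124  24  25  31  49  75
 132 146  87  39  35  28  36  36  36  32  28 103 175]
262 [221 219 220 219 219 220 221 220 220 220 220 216 120  23  23  41  44  51
  48  48  37  37  32  36  36  35  33  34  37 103 184]
[[0.0287, -0.0002], [0.0202, -0.0002], [0.0116, -0.0002], [0.0027, -0.0002], [-0.0064, -0.0001]]
[[0.0,0.001,0.0,0.0,0.0,-0.033,0.3],[0.0,0.001,0.0,-0.001,0.0,-0.139,0.3],[0.0,0.001,0.0,-0.001,0.0,-0.245,0.3],[0.0,0.001,0.0,-0.001,0.0,-0.351,0.3],[0.0,0.001,-0.022,0.09,0.112,-0.351,0.3]]
[[0.0,0.0,-0.022,0.084,0.118,0.0,0.3],[0.0,0.0,-0.044,0.168,0.236,0.0,0.3],[0.0,0.0,-0.066,0.252,0.354,-0.001,0.3],[0.0,0.0,-0.088,0.335,0.472,-0.001,0.3],[0.0,0.0,-0.11,0.419,0.59,-0.001,0.3]]
[[0.0,0.0,-0.022,0.039,0.139,0.0,0.3],[0.0,0.0,-0.043,0.078,0.279,0.0,0.3],[0.0,0.0,-0.065,0.117,0.418,0.0,0.3],[0.0,0.0,-0.087,0.156,0.558,0.0,0.3],[0.0,0.0,-0.109,0.195,0.697,0.0,0.3]]
[[0.0,0.0,-0.022,-0.01,0.144,0.0,0.3],[0.0,0.0,-0.022,-0.01,0.144,0.083,0.3],[0.0,0.0,-0.022,-0.01,0.144,0.167,0.3],[0.0,0.0,-0.022,-0.01,0.144,0.167,0.3],[0.0,0.0,-0.022,-0.01,0.144,0.167,0.3]]
[[0.0,0.0,0.0,0.0,0.0,0.0,0.3],[0.0,0.0,0.0,0.0,0.0,0.0,0.3]]
```

Identical grasp geometry to the last one, so I carry it to the middle left cell.

Call:
carry_out([
  [0,0,0,0,0,-0.033,0.3],
  [0,0.001,0,0,0,-0.139,0.3],
  [0,0.001,0,0,0,-0.245,0.3],
  [0,0.001,0,0,0,-0.351,0.3],
  [0,0.001,-0.022,0.09,0.112,-0.351,0.3],
])

```text
t: 41.3
tool_pos: [0.4997, -0.3472, 0.1964]
tool_rot: [0.922, 2.992, -0.009]
contact_force: [0.2, 0.5, -0.0]
opening: 0.0333
grip_force: 40.0
```

Call:
carry_out([
  [0,0,-0.022,0.084,0.118,0,0.3],
  [0,0,-0.044,0.168,0.236,0,0.3],
  [0,0,-0.066,0.252,0.354,0,0.3],
  [0,0,-0.088,0.335,0.472,0,0.3],
  [0,0,-0.11,0.419,0.59,0,0.3],
])

```text
t: 41.8
tool_pos: [0.4922, -0.1236, 0.1895]
tool_rot: [0.387, 3.117, 0.001]
contact_force: [0.1, 0.7, -1.0]
opening: 0.0334
grip_force: 40.0
```

Call:
carry_out([
  [0,0,-0.022,0.039,0.139,0,0.3],
  [0,0,-0.043,0.078,0.279,0,0.3],
  [0,0,-0.065,0.117,0.418,0,0.3],
  [0,0,-0.087,0.156,0.558,0,0.3],
  [0,0,-0.109,0.195,0.697,0,0.3],
])

```text
t: 42.3
tool_pos: [0.4871, 0.0935, 0.1898]
tool_rot: [-0.15, 3.137, 0.001]
contact_force: [-0.0, -0.2, -0.6]
opening: 0.0334
grip_force: 40.0
```

Call:
carry_out([
  [0,0,-0.022,-0.01,0.144,0,0.3],
  [0,0,-0.022,-0.01,0.144,0.083,0.3],
  [0,0,-0.022,-0.01,0.144,0.167,0.3],
  [0,0,-0.022,-0.01,0.144,0.167,0.3],
  [0,0,-0.022,-0.01,0.144,0.167,0.3],
])

```text
t: 42.8
tool_pos: [0.4863, 0.135, 0.1394]
tool_rot: [0.254, -3.131, -0.001]
contact_force: [-0.3, 0.3, -1.2]
opening: 0.0337
grip_force: 40.2
```

Call:
carry_out([
  [0,0,0,0,0,0,0.3],
  [0,0,0,0,0,0,0.3],
  [0,0,0,0,0,0,0.3],
])

```text
t: 43.1
tool_pos: [0.4875, 0.1349, 0.1407]
tool_rot: [-0.253, 3.129, 0.001]
contact_force: [0.2, 1.6, -1.1]
opening: 0.0337
grip_force: 40.2
```

Run:
```python
from h import *
held();lower(1,1,dx=0)
```

```text
tcp [0.4875 0.1349 0.1407] open 0.0337 grip 40.2 F [ 0.2  1.6 -1.1]
peel n 205 c 255.9 213.2 rows 194 238 cols 246 262
244 [220 129 108 182 195 225 225 226 225 227 225 224 163  30  25  35  43  47
  47  45  46  45  41  47  43  44  45  43  43  71 134]
250 [205 100  83 125 152 164 163 166 167 163 166 162  96  18  21  31  48  69
 120 132  85  52  46  45  46  41  44  43  35  36  44]
262 [143  89  83 122 132 150 150 152 149 150 151 147  90  26  25  33  44  46
  45  47  45  45  47  43  43  41  42  41  41  32  41]
[[0.0298, 0.0002], [0.0214, 0.0002], [0.0127, 0.0003], [0.0039, 0.0003], [-0.0052, 0.0003]]
[[0.0,0.001,0.0,-0.002,0.0,0.085,0.3],[0.0,0.001,0.0,-0.002,0.0,0.106,0.3],[0.0,0.001,0.0,-0.002,0.0,0.127,0.3],[0.0,0.001,0.0,-0.002,0.0,0.148,0.3],[0.0,0.001,0.0,-0.002,0.0,0.17,0.3]]
[[0.0,0.0,0.0,0.0,0.0,0.0,0.3],[0.0,0.0,0.0,0.0,0.0,0.0,0.3],[0.0,0.0,0.0,0.0,0.0,0.0,0.3]]
```

Call:
carry_out([
  [0,0,0,-0.001,0,0.085,0.3],
  [0,0,0,-0.001,0,0.106,0.3],
  [0,0,0,-0.001,0,0.127,0.3],
  [0,0,0,-0.001,0,0.148,0.3],
  [0,0,0,-0.001,0,0.17,0.3],
])

```text
t: 43.65
tool_pos: [0.4875, 0.1352, 0.0886]
tool_rot: [-0.254, 3.13, 0.001]
contact_force: [1.0, -0.3, -0.9]
opening: 0.0334
grip_force: 40.2
```

Call:
carry_out([
  [0,0,0,0,0,0,0.3],
  [0,0,0,0,0,0,0.3],
  [0,0,0,0,0,0,0.22],
  [0,0,0,0,0,0,0.18],
  [0,0,0,0,0,0,0.14],
])

```text
t: 44.15
tool_pos: [0.4872, 0.1352, 0.0887]
tool_rot: [-0.254, 3.13, 0.001]
contact_force: [0.5, 0.1, -0.7]
opening: 0.0368
grip_force: 4.1
```

Call:
carry_out([
  [0,0,0,0,0,0,0.14],
  [0,0,0,0,0,0,0.14],
  [0,0,0,0,0,-0.02,0.14],
  [0,0,0,0,0,-0.06,0.14],
  [0,0,0,0,0,-0.12,0.14],
])

```text
t: 44.65
tool_pos: [0.4864, 0.1351, 0.1246]
tool_rot: [0.254, -3.13, -0.001]
contact_force: [-0.4, -1.1, -0.8]
opening: 0.0367
grip_force: 4.1
```

Call:
carry_out([
  [0,0,0,0,0,-0.12,0.14],
  [0,0,0,0.06,0,-0.26,0.14],
  [0,0,0,0.06,0,-0.26,0.14],
  [0,0,0,0.06,0,-0.26,0.14],
  [0,0,0,0.06,0,-0.26,0.14],
])

```text
t: 45.15
tool_pos: [0.4688, 0.1322, 0.2019]
tool_rot: [0.254, -3.131, -0.001]
contact_force: [1.1, -0.4, -0.1]
opening: 0.0369
grip_force: 4.1
```

Call:
carry_out([
  [0,0,0,0,0,0,0.14],
  [0,0,0,0,0,0,0.14],
])

```text
t: 45.35
tool_pos: [0.4686, 0.1321, 0.2009]
tool_rot: [0.254, -3.129, -0.001]
contact_force: [-0.7, 0.2, -1.4]
opening: 0.0365
grip_force: 4.1
```

Run:
```python
from h import *
print(get_obs()['tool_pos']);d=boxcheck()
plan([(.5535,-.3985,.20,178,.14,0),(.5535,-.3985,.165,178,.11,4)])
```

```text
[0.46859448 0.13212765 0.20088609]
(1, 1) dark n 383 rows 175 195 cols 244 263 box lo/hi [-0.0285  0.016 ] [-0.0022  0.04  ] peel 51 [-0.0121  0.0294]
(2, 1) dark n 407 rows 211 231 cols 247 266 box lo/hi [0.0198 0.0194] [0.0485 0.0446] peel 57 [0.0371 0.033 ]
(2, -1) dark n 304 rows 206 231 cols 201 221 box lo/hi [ 0.0129 -0.0401] [ 0.0486 -0.0155] peel 14 [ 0.0296 -0.0259]
[[0.0,0.0,0.005,0.0,-0.149,0.0,0.14],[0.0,0.0,0.01,0.001,-0.299,0.0,0.14],[0.0,0.0,0.016,0.001,-0.448,0.001,0.14],[0.0,0.0,0.021,0.002,-0.597,0.001,0.14],[0.0,0.0,0.026,0.002,-0.746,0.001,0.14]]
[[0.0,0.0,0.005,-0.011,-0.149,0.0,0.14],[0.0,0.0,0.011,-0.023,-0.298,0.0,0.14],[0.0,0.0,0.016,-0.035,-0.447,0.001,0.14],[0.0,0.0,0.021,-0.046,-0.596,0.001,0.14],[0.0,-0.001,0.026,-0.058,-0.744,0.001,0.14]]
[[0.0,0.0,0.005,-0.024,-0.148,0.0,0.14],[0.0,0.0,0.011,-0.048,-0.295,0.001,0.14],[0.0,0.0,0.011,-0.047,-0.295,0.117,0.11],[0.0,0.0,0.011,-0.047,-0.295,0.117,0.11],[0.0,0.0,0.011,-0.047,-0.295,0.117,0.11]]
[[0.0,0.0,0.0,0.0,0.0,0.0,0.11],[0.0,0.0,0.0,0.0,0.0,0.0,0.11]]
```

Call:
carry_out([
  [0,0,0.005,0,-0.149,0,0.14],
  [0,0,0.01,0.001,-0.299,0,0.14],
  [0,0,0.016,0.001,-0.448,0.001,0.14],
  [0,0,0.021,0.002,-0.597,0.001,0.14],
  [0,0,0.026,0.002,-0.746,0.001,0.14],
])

```text
t: 45.9
tool_pos: [0.5045, -0.0905, 0.2014]
tool_rot: [0.125, -3.139, -0.002]
contact_force: [0.8, 0.0, -0.1]
opening: 0.0372
grip_force: 4.1
```

Call:
carry_out([
  [0,0,0.005,-0.011,-0.149,0,0.14],
  [0,0,0.011,-0.023,-0.298,0,0.14],
  [0,0,0.016,-0.035,-0.447,0.001,0.14],
  [0,0,0.021,-0.046,-0.596,0.001,0.14],
  [0,0,0.026,-0.058,-0.744,0.001,0.14],
])

```text
t: 46.4
tool_pos: [0.5397, -0.3117, 0.2006]
tool_rot: [-0.004, -3.141, -0.002]
contact_force: [0.4, 0.9, -0.1]
opening: 0.037
grip_force: 4.1
```

Call:
carry_out([
  [0,0,0.005,-0.024,-0.148,0,0.14],
  [0,0,0.011,-0.048,-0.295,0.001,0.14],
  [0,0,0.011,-0.047,-0.295,0.06,0.11],
  [0,0,0.011,-0.047,-0.295,0.117,0.11],
  [0,0,0.011,-0.047,-0.295,0.117,0.11],
])

```text
t: 46.9
tool_pos: [0.5519, -0.3956, 0.1608]
tool_rot: [-0.056, -3.135, -0.011]
contact_force: [-0.2, 0.0, -1.6]
opening: 0.0377
grip_force: 3.8
```

Call:
carry_out([
  [0,0,0,0,0,0,0.11],
  [0,0,0,0,0,0,0.11],
  [0,0,0,0,0,0,0.11],
])

```text
t: 47.2
tool_pos: [0.5545, -0.3979, 0.1678]
tool_rot: [0.055, 3.139, -0.001]
contact_force: [0.1, 0.8, 0.2]
opening: 0.0381
grip_force: 3.8
```

Run:
```python
from h import *
import pickle
d=look();pickle.dump(d,open('w17.pkl','wb'))
```

```text
tcp [ 0.5545 -0.3979  0.1678] a 178.0 tilt 0.12
[0.5525, -0.3989, 4.8, 0.202] tool xy [ 0.0023 -0.001 ]
[0.5656, -0.3144, -26.5, 0.201] tool xy [-0.0079  0.0839]
```

Call:
carry_out([
  [0,0,-0.014,0.004,-0.001,0.1,0.11],
  [0,0,-0.025,0.007,-0.001,0.19,0.11],
  [0,0,-0.025,0.007,-0.001,0.19,0.11],
  [0,0,-0.025,0.007,-0.001,0.19,0.11],
  [0,0,-0.025,0.007,-0.001,0.23,0.11],
])

```text
t: 47.75
tool_pos: [0.5541, -0.4005, 0.1019]
tool_rot: [-0.066, 3.135, -0.008]
contact_force: [1.2, -0.3, 0.0]
opening: 0.0384
grip_force: 3.8
```

Call:
carry_out([
  [0,0,0,0,0,0.045,0.11],
  [0,0,0,0,0,0.045,0.11],
  [0,0,0,0,0,0.045,0.11],
  [0,0,0,0,0,0.045,0.11],
])

```text
t: 48.15
tool_pos: [0.552, -0.3987, 0.0843]
tool_rot: [-0.067, 3.14, 0.0]
contact_force: [0.0, 0.1, -0.6]
opening: 0.0382
grip_force: 3.8
```

Call:
carry_out([
  [0,0,0,0,0,0,0.16],
  [0,0,0,0,0,0,0.22],
  [0,0,0,0,0,0,0.3],
  [0,0,0,0,0,0,0.3],
  [0,0,0,0,0,0,0.3],
], force=40)

```text
t: 48.65
tool_pos: [0.5521, -0.3988, 0.0847]
tool_rot: [-0.067, 3.14, -0.0]
contact_force: [-0.4, 0.5, 2.8]
opening: 0.0336
grip_force: 39.7
```

Run:
```python
from h import *
held();carry(1,-1,dx=0)
```

```text
tcp [ 0.5521 -0.3988  0.0847] open 0.0336 grip 39.7 F [-0.4  0.5  2.8]
peel n 85 c 254.7 204.9 rows 195 216 cols 246 260
244 [223 225 223 223 223 223 223 223 223 223 223 224 210  86  17  33  43  50
  54  45  48  39  40  42  38  35  39  34  31  48 142]
250 [224 222 223 223 221 221 222 224 223 223 223 222 204  77  22  32  44  53
 106 152 136  72  49  48  48  46  46  35  33  47 143]
262 [223 223 222 223 222 223 224 223 223 222 223 223 192  40  30  39  50  52
  49  49  46  47  45  43  46  45  45  43  42  69 182]
[[0.0297, 0.0001], [0.0213, 0.0001], [0.0126, 0.0001], [0.0038, 0.0002], [-0.0053, 0.0002]]
[[0.0,0.0,0.0,0.0,0.0,-0.033,0.3],[0.0,0.0,0.0,0.0,0.0,-0.139,0.3],[0.0,0.0,0.0,0.0,0.0,-0.245,0.3],[0.0,0.0,0.0,0.0,0.0,-0.351,0.3],[0.0,0.0,-0.003,0.01,0.145,-0.351,0.3]]
[[0.0,0.0,-0.004,0.009,0.146,0.0,0.3],[0.0,0.0,-0.007,0.018,0.291,0.0,0.3],[0.0,0.0,-0.011,0.027,0.436,0.0,0.3],[0.0,0.0,-0.014,0.037,0.582,0.0,0.3],[0.0,0.0,-0.018,0.046,0.727,-0.001,0.3]]
[[0.0,0.0,-0.003,0.0,0.146,0.0,0.3],[0.0,0.0,-0.007,0.001,0.292,0.0,0.3],[0.0,0.0,-0.01,0.002,0.437,0.0,0.3],[0.0,0.0,-0.014,0.003,0.583,0.0,0.3],[0.0,0.0,-0.017,0.004,0.729,0.0,0.3]]
[[0.0,0.0,0.0,0.0,0.0,0.084,0.3],[0.0,0.0,0.0,0.0,0.0,0.167,0.3],[0.0,0.0,0.0,0.0,0.0,0.167,0.3],[0.0,0.0,0.0,0.0,0.0,0.167,0.3],[0.0,0.0,0.0,0.0,0.0,0.167,0.3]]
[[0.0,0.0,0.0,0.0,0.0,0.0,0.3]]
```

Call:
carry_out([
  [0,0,0,0,0,-0.033,0.3],
  [0,0,0,0,0,-0.139,0.3],
  [0,0,0,0,0,-0.245,0.3],
  [0,0,0,0,0,-0.351,0.3],
  [0,0,-0.003,0.01,0.145,-0.351,0.3],
])

```text
t: 49.2
tool_pos: [0.5492, -0.3603, 0.1966]
tool_rot: [-0.075, 3.131, -0.014]
contact_force: [1.0, 1.3, 0.7]
opening: 0.0338
grip_force: 40.1
```

Call:
carry_out([
  [0,0,-0.004,0.009,0.146,0,0.3],
  [0,0,-0.007,0.018,0.291,0,0.3],
  [0,0,-0.011,0.027,0.436,0,0.3],
  [0,0,-0.014,0.037,0.582,0,0.3],
  [0,0,-0.018,0.046,0.727,0,0.3],
])

```text
t: 49.7
tool_pos: [0.5211, -0.1364, 0.1895]
tool_rot: [-0.17, 3.137, 0.001]
contact_force: [0.2, 0.0, -0.6]
opening: 0.0335
grip_force: 40.2
```

Call:
carry_out([
  [0,0,-0.003,0,0.146,0,0.3],
  [0,0,-0.007,0.001,0.292,0,0.3],
  [0,0,-0.01,0.002,0.437,0,0.3],
  [0,0,-0.014,0.003,0.583,0,0.3],
  [0,0,-0.017,0.004,0.729,0,0.3],
])

```text
t: 50.2
tool_pos: [0.4962, 0.0808, 0.1898]
tool_rot: [-0.254, 3.131, 0.001]
contact_force: [0.6, 0.2, -0.2]
opening: 0.0338
grip_force: 40.2
```

Call:
carry_out([
  [0,0,0,0,0,0.084,0.3],
  [0,0,0,0,0,0.167,0.3],
  [0,0,0,0,0,0.167,0.3],
  [0,0,0,0,0,0.167,0.3],
  [0,0,0,0,0,0.167,0.3],
])

```text
t: 50.7
tool_pos: [0.498, 0.0789, 0.1411]
tool_rot: [-0.253, 3.129, 0.001]
contact_force: [0.7, -0.1, -1.4]
opening: 0.0337
grip_force: 40.3
```

Call:
carry_out([
  [0,0,0,0,0,0,0.3],
  [0,0,0,0,0,0,0.3],
  [0,0,0,0,0,0,0.3],
])

```text
t: 51.0
tool_pos: [0.4974, 0.079, 0.1401]
tool_rot: [-0.253, 3.13, 0.001]
contact_force: [-0.3, -0.4, -1.6]
opening: 0.0332
grip_force: 40.3
```

Run:
```python
from h import *
held();lower(1,-1,dx=0)
```

```text
tcp [0.4974 0.079  0.1401] open 0.0332 grip 40.3 F [-0.3 -0.4 -1.6]
peel n 185 c 254.9 210.7 rows 195 231 cols 246 259
244 [210 123 115 183 189 215 214 215 216 216 216 216 209  95  26  31  48  61
  63  59  54  56  47  42  45  45  45  46  42  37  36]
250 [218 129 119 182 195 223 223 223 223 222 224 219 157  55  19  28  36  49
  88 127 116  63  44  36  44  44  46  43  44  34  45]
262 [186  90  87 124 150 152 153 155 153 155 156 154 126  34  17  25  42  44
  47  44  43  41  42  38  43  37  42  38  36  41  36]
[[0.0298, 0.0002], [0.0214, 0.0002], [0.0127, 0.0002], [0.0039, 0.0003], [-0.0052, 0.0003]]
[[0.0,0.0,0.0,0.0,-0.001,0.083,0.3],[0.0,0.0,0.0,0.0,-0.001,0.104,0.3],[0.0,0.0,0.0,0.0,-0.001,0.125,0.3],[0.0,0.0,0.0,0.0,-0.001,0.147,0.3],[0.0,0.0,0.0,0.0,-0.001,0.168,0.3]]
[[0.0,0.0,0.0,0.0,0.0,0.0,0.3],[0.0,0.0,0.0,0.0,0.0,0.0,0.3],[0.0,0.0,0.0,0.0,0.0,0.0,0.3]]
```

Call:
carry_out([
  [0,0,0,0,0,0.083,0.3],
  [0,0,0,0,0,0.104,0.3],
  [0,0,0,0,0,0.125,0.3],
  [0,0,0,0,0,0.147,0.3],
  [0,0,0,0,0,0.168,0.3],
])

```text
t: 51.55
tool_pos: [0.4974, 0.0792, 0.0891]
tool_rot: [-0.254, 3.13, 0.001]
contact_force: [-0.8, -0.3, -0.7]
opening: 0.0335
grip_force: 40.3
```

Call:
carry_out([
  [0,0,0,0,0,0,0.3],
  [0,0,0,0,0,0,0.3],
  [0,0,0,0,0,0,0.22],
  [0,0,0,0,0,0,0.18],
  [0,0,0,0,0,0,0.14],
])

```text
t: 52.05
tool_pos: [0.4973, 0.0792, 0.0894]
tool_rot: [-0.254, 3.13, 0.001]
contact_force: [0.5, -0.4, -0.8]
opening: 0.0368
grip_force: 4.1
```

Call:
carry_out([
  [0,0,0,0,0,0,0.14],
  [0,0,0,0,0,0,0.14],
  [0,0,0,0,0,-0.02,0.14],
  [0,0,0,0,0,-0.06,0.14],
  [0,0,0,0,0,-0.12,0.14],
])

```text
t: 52.55
tool_pos: [0.4964, 0.0792, 0.1252]
tool_rot: [0.254, -3.13, -0.001]
contact_force: [-0.0, 0.3, -0.4]
opening: 0.0367
grip_force: 4.1
```

Call:
carry_out([
  [0,0,0,0,0,-0.12,0.14],
  [0,0,0,0.06,0,-0.26,0.14],
  [0,0,0,0.06,0,-0.26,0.14],
  [0,0,0,0.06,0,-0.26,0.14],
  [0,0,0,0.06,0,-0.26,0.14],
])

```text
t: 53.05
tool_pos: [0.4788, 0.0762, 0.2025]
tool_rot: [0.254, -3.131, -0.001]
contact_force: [0.4, -0.1, -0.9]
opening: 0.0367
grip_force: 4.1
```

Call:
carry_out([
  [0,0,0,0,0,0,0.14],
  [0,0,0,0,0,0,0.14],
])

```text
t: 53.25
tool_pos: [0.4785, 0.0762, 0.2014]
tool_rot: [0.254, -3.129, -0.001]
contact_force: [-0.3, 0.0, 0.0]
opening: 0.0367
grip_force: 4.1
```

Run:
```python
from h import *
print(get_obs()['tool_pos']);d=boxcheck()
plan([(.565,-.3145,.20,158,.14,0),(.565,-.3145,.165,158,.11,4)])
```

```text
[0.47853657 0.07624549 0.20143123]
(1, 1) dark n 425 rows 174 200 cols 281 308 box lo/hi [-0.0288  0.0054] [0.0056 0.0413] peel 51 [-0.0147  0.0283]
(1, -1) dark n 336 rows 175 200 cols 244 273 box lo/hi [-0.0275 -0.0407] [ 0.0056 -0.0037] peel 17 [-0.008  -0.0266]
(2, 1) dark n 424 rows 210 230 cols 288 309 box lo/hi [0.0194 0.0161] [0.0482 0.0454] peel 60 [0.0368 0.0334]
(2, -1) dark n 369 rows 205 224 cols 244 262 box lo/hi [ 0.0125 -0.0411] [ 0.0394 -0.0175] peel 55 [ 0.0289 -0.0281]
[[0.0,0.0,0.019,-0.008,-0.148,0.0,0.14],[0.0,0.0,0.039,-0.016,-0.296,0.001,0.14],[0.0,0.0,0.058,-0.025,-0.444,0.001,0.14],[0.0,0.0,0.077,-0.033,-0.592,0.002,0.14],[0.0,0.0,0.097,-0.041,-0.74,0.002,0.14]]
[[0.0,0.0,0.019,-0.052,-0.139,0.001,0.14],[0.0,-0.001,0.038,-0.105,-0.277,0.001,0.14],[0.0,-0.001,0.057,-0.157,-0.416,0.002,0.14],[0.0,-0.001,0.077,-0.209,-0.555,0.002,0.14],[0.0,-0.001,0.077,-0.209,-0.555,0.119,0.11]]
[[0.0,0.0,0.0,0.0,0.0,0.0,0.11],[0.0,0.0,0.0,0.0,0.0,0.0,0.11],[0.0,0.0,0.0,0.0,0.0,0.0,0.11],[0.0,0.0,0.0,0.0,0.0,0.0,0.11]]
```

Run:
```python
from h import *
d=snap('wrist');a=d['img'].astype(int)
u,v=proj(d,[[*cell(1,-1),.02]])[0].astype(int);print(u,v)
print('R');print(a[v-16:v+16:2,u-18:u+20:2,2]);print('B');print(a[v-16:v+16:2,u-18:u+20:2,0])
```

```text
253 186
R
[[176 223 224 224 223 225 226 225 225 227 227 226 226 217 160 154 155 157
  159]
 [167 197 227 222 222 222 228 229 229 235 234 219 222 227 177 176 177 173
  170]
 [179 207 241 242 236 216 215 218 213 190 178 155 154 151 161 184 187 186
  179]
 [182 221 241 239 154  60  52  45  44  46  50  45  47  40 103 180 188 185
  180]
 [184 223 240 232  90  63  61  67  68  68  70  72  67  52  78 175 186 184
  181]
 [183 202 240 233  96  80  84 139 127  82  80  80  75  58  76 175 189 184
  181]
 [182 206 241 233 100  78  91 211 230 155  88  80  72  56  68 173 190 184
  181]
 [179 208 241 235 105  78  82 116 216 233 185  88  64  56  65 171 187 183
  180]
 [182 220 240 237 119  81  78  81  97 179 235 152  60  57  64 173 188 185
  180]
 [181 195 237 240 140  79  70  67  76  95 232 170  59  57  63 173 189 182
  179]
 [183 204 240 241 144  81  64  64  76  91 232 184  59  53  60 171 187 182
  182]
 [181 206 241 241 152  77  66  59  59  82 229 201  58  54  57 170 189 181
  180]
 [180 207 240 241 164  77  72  56  59  63 168 166  59  56  59 169 190 183
  182]
 [176 194 237 240 198  86  74  70  64
[... 805 characters left out ...]
  49  68  76  55  40  31  32  40 105 115 112
  111]
 [112 136 159 158  71  45  43  46  48  60  76  56  35  34  36 107 114 113
  110]
 [111 117 156 165  84  47  37  42  40  43  70  54  30  34  36 107 115 111
  110]
 [112 125 162 167  88  44  39  38  42  41  71  56  34  30  35 105 114 110
  112]
 [111 127 162 164  92  43  41  33  39  40  70  61  31  32  28 104 116 109
  109]
 [111 125 162 165 101  43  40  33  38  35  51  51  34  29  35 103 115 112
  111]
 [106 118 154 165 120  47  40  42  36  36  38  43  46  46  64 106 112 107
  109]
 [ 77  81 100 110 101  70  61  71  67  63  62  64  64  66  72  76  80  76
   75]
 [ 48  52  57  55  54  54  51  45  54  50  47  46  46  45  41  49  44  45
   45]]
```

Call:
carry_out([
  [0,0,0.019,-0.008,-0.148,0,0.14],
  [0,0,0.039,-0.016,-0.296,0.001,0.14],
  [0,0,0.058,-0.025,-0.444,0.001,0.14],
  [0,0,0.077,-0.033,-0.592,0.002,0.14],
  [0,0,0.097,-0.041,-0.74,0.002,0.14],
])

```text
t: 53.85
tool_pos: [0.5272, -0.1426, 0.2018]
tool_rot: [-0.228, -3.133, -0.001]
contact_force: [0.3, 0.1, -0.5]
opening: 0.0366
grip_force: 4.1
```

Call:
carry_out([
  [0,0,0.019,-0.052,-0.139,0.001,0.14],
  [0,-0.001,0.038,-0.105,-0.277,0.001,0.14],
  [0,-0.001,0.057,-0.157,-0.416,0.002,0.14],
  [0,-0.001,0.077,-0.209,-0.555,0.002,0.14],
  [0,-0.001,0.077,-0.209,-0.555,0.119,0.11],
])

```text
t: 54.35
tool_pos: [0.5688, -0.3219, 0.1719]
tool_rot: [0.607, 3.068, -0.01]
contact_force: [0.7, 0.3, 0.1]
opening: 0.038
grip_force: 3.8
```

Call:
carry_out([
  [0,0,0,0,0,0,0.11],
  [0,0,0,0,0,0,0.11],
  [0,0,0,0,0,0,0.11],
  [0,0,0,0,0,0,0.11],
  [0,0,0,0,0,0,0.11],
])

```text
t: 54.85
tool_pos: [0.5661, -0.3143, 0.1681]
tool_rot: [0.598, 3.079, -0.001]
contact_force: [0.5, -0.4, -1.7]
opening: 0.0379
grip_force: 3.8
```

Run:
```python
from h import *
import pickle
d=look();pickle.dump(d,open('w18.pkl','wb'))
```

```text
tcp [ 0.5661 -0.3143  0.1681] a 158.0 tilt 0.32
[0.5663, -0.3137, -15.5, 0.201] tool xy [0.001  0.0006]
```

Call:
carry_out([
  [0,0,-0.015,0.003,0.004,0.1,0.11],
  [0,0,-0.025,0.003,0.004,0.19,0.11],
  [0,0,-0.025,0.003,0.004,0.19,0.11],
  [0,0,-0.025,0.003,0.004,0.19,0.11],
  [0,0,-0.025,0.003,0.004,0.23,0.11],
])

```text
t: 55.4
tool_pos: [0.5678, -0.3148, 0.1016]
tool_rot: [0.478, 3.095, -0.005]
contact_force: [0.2, -0.6, 0.6]
opening: 0.0378
grip_force: 3.8
```

Call:
carry_out([
  [0,0,0,0,0,0.046,0.11],
  [0,0,0,0,0,0.046,0.11],
  [0,0,0,0,0,0.046,0.11],
  [0,0,0,0,0,0.046,0.11],
])

```text
t: 55.8
tool_pos: [0.5656, -0.3133, 0.084]
tool_rot: [0.479, 3.101, -0.0]
contact_force: [-0.9, 0.2, -1.2]
opening: 0.0383
grip_force: 3.8
```

Call:
carry_out([
  [0,0,0,0,0,0,0.16],
  [0,0,0,0,0,0,0.22],
  [0,0,0,0,0,0,0.3],
  [0,0,0,0,0,0,0.3],
  [0,0,0,0,0,0,0.3],
], force=40)

```text
t: 56.3
tool_pos: [0.5658, -0.3134, 0.0843]
tool_rot: [0.479, 3.1, -0.0]
contact_force: [0.2, 0.6, 2.8]
opening: 0.0334
grip_force: 39.9
```

Run:
```python
from h import *
held();carry(0,-1,dx=0)
```

```text
tcp [ 0.5658 -0.3134  0.0843] open 0.0334 grip 39.9 F [0.2 0.6 2.8]
peel n 86 c 254.9 204.9 rows 194 216 cols 246 259
244 [225 225 225 226 226 226 226 226 224 225 226 224 156  33  28  32  47  45
  46  50  50  38  35  39  33  38  35  38  31  75 179]
250 [225 226 225 226 225 226 226 225 227 226 226 223 158  23  27  30  49  68
 128 154 106  52  46  39  36  37  35  33  36  90 181]
262 [226 225 225 224 226 226 224 226 225 224 225 224 157  28  20  37  46  51
  55  45  50  53  48  51  49  46  38  40  37  84 179]
[[0.0292, -0.0002], [0.0208, -0.0001], [0.0121, -0.0001], [0.0033, -0.0001], [-0.0058, -0.0001]]
[[0.0,0.001,0.0,0.0,0.0,-0.033,0.3],[0.0,0.001,0.0,-0.001,0.0,-0.14,0.3],[0.0,0.001,0.0,-0.001,0.0,-0.246,0.3],[0.0,0.001,0.0,-0.002,0.0,-0.352,0.3],[0.0,0.001,-0.017,0.081,0.124,-0.352,0.3]]
[[0.0,0.0,-0.016,0.075,0.128,0.0,0.3],[0.0,0.0,-0.033,0.151,0.256,-0.001,0.3],[0.0,0.0,-0.049,0.226,0.384,-0.001,0.3],[0.0,0.0,-0.066,0.302,0.511,-0.001,0.3],[0.0,0.0,-0.082,0.377,0.639,-0.001,0.3]]
[[0.0,0.0,-0.017,0.041,0.143,0.0,0.3],[0.0,0.0,-0.034,0.081,0.286,0.0,0.3],[0.0,0.0,-0.05,0.121,0.429,0.0,0.3],[0.0,0.0,-0.05,0.121,0.429,0.083,0.3],[0.0,0.0,-0.05,0.122,0.429,0.167,0.3]]
[[0.0,0.0,0.0,0.0,0.0,0.0,0.3],[0.0,0.0,0.0,0.0,0.0,0.0,0.3],[0.0,0.0,0.0,0.0,0.0,0.0,0.3],[0.0,0.0,0.0,0.0,0.0,0.0,0.3]]
```

Call:
carry_out([
  [0,0,0,0,0,-0.033,0.3],
  [0,0.001,0,0,0,-0.14,0.3],
  [0,0.001,0,0,0,-0.246,0.3],
  [0,0.001,0,-0.002,0,-0.352,0.3],
  [0,0.001,-0.017,0.081,0.124,-0.352,0.3],
])

```text
t: 56.85
tool_pos: [0.5562, -0.275, 0.1965]
tool_rot: [0.399, 3.105, -0.009]
contact_force: [1.6, 1.3, 0.6]
opening: 0.0334
grip_force: 40.0
```

Call:
carry_out([
  [0,0,-0.016,0.075,0.128,0,0.3],
  [0,0,-0.033,0.151,0.256,0,0.3],
  [0,0,-0.049,0.226,0.384,0,0.3],
  [0,0,-0.066,0.302,0.511,0,0.3],
  [0,0,-0.082,0.377,0.639,0,0.3],
])

```text
t: 57.35
tool_pos: [0.4905, -0.0549, 0.1895]
tool_rot: [-0.01, 3.141, 0.001]
contact_force: [0.6, 0.6, -0.7]
opening: 0.0335
grip_force: 40.0
```

Call:
carry_out([
  [0,0,-0.017,0.041,0.143,0,0.3],
  [0,0,-0.034,0.081,0.286,0,0.3],
  [0,0,-0.05,0.121,0.429,0,0.3],
  [0,0,-0.05,0.121,0.429,0.083,0.3],
  [0,0,-0.05,0.122,0.429,0.167,0.3],
])

```text
t: 57.85
tool_pos: [0.4546, 0.0736, 0.1401]
tool_rot: [-0.259, 3.127, 0.0]
contact_force: [-0.2, -1.1, -0.5]
opening: 0.0335
grip_force: 40.2
```

Call:
carry_out([
  [0,0,0,0,0,0,0.3],
  [0,0,0,0,0,0,0.3],
  [0,0,0,0,0,0,0.3],
  [0,0,0,0,0,0,0.3],
])

```text
t: 58.25
tool_pos: [0.4554, 0.0718, 0.141]
tool_rot: [-0.253, 3.128, 0.001]
contact_force: [-0.3, 0.3, 0.3]
opening: 0.0335
grip_force: 40.2
```

Run:
```python
from h import *
held();lower(0,-1,dx=0)
```

```text
tcp [0.4554 0.0718 0.141 ] open 0.0335 grip 40.2 F [-0.3  0.3  0.3]
peel n 198 c 255.0 211.7 rows 194 233 cols 247 259
244 [ 96 101 112 186 220 208 212 215 214 214 214 213 148  31  27  42  59  63
  59  59  63  61  57  46  46  47  45  44  41  32  43]
250 [101 101 109 181 221 200 226 229 229 227 223 204 107  29  24  32  44  66
 115 131  91  51  47  43  44  45  41  38  49  52  84]
262 [ 93  88  88 125 150 143 173 169 167 168 164 156 105  24  19  32  43  45
  46  48  42  45  42  46  42  43  40  40  45  37  41]
[[0.0298, 0.0002], [0.0214, 0.0002], [0.0128, 0.0003], [0.0039, 0.0003], [-0.0052, 0.0003]]
[[0.0,0.001,0.0,0.002,0.001,0.086,0.3],[0.0,0.001,0.0,0.002,0.001,0.107,0.3],[0.0,0.001,0.0,0.002,0.001,0.128,0.3],[0.0,0.001,0.0,0.002,0.001,0.15,0.3],[0.0,0.001,0.0,0.002,0.001,0.171,0.3]]
[[0.0,0.0,0.0,0.0,0.0,0.0,0.3],[0.0,0.0,0.0,0.0,0.0,0.0,0.3],[0.0,0.0,0.0,0.0,0.0,0.0,0.3]]
```

Call:
carry_out([
  [0,0,0,0.001,0,0.086,0.3],
  [0,0,0,0.001,0,0.107,0.3],
  [0,0,0,0.001,0,0.128,0.3],
  [0,0,0,0.001,0,0.15,0.3],
  [0,0,0,0.001,0,0.171,0.3],
])

```text
t: 58.8
tool_pos: [0.4545, 0.072, 0.0882]
tool_rot: [-0.254, 3.13, 0.001]
contact_force: [0.2, 0.2, -1.2]
opening: 0.0339
grip_force: 40.2
```

Call:
carry_out([
  [0,0,0,0,0,0,0.3],
  [0,0,0,0,0,0,0.3],
  [0,0,0,0,0,0,0.22],
  [0,0,0,0,0,0,0.18],
  [0,0,0,0,0,0,0.14],
])

```text
t: 59.3
tool_pos: [0.4542, 0.0721, 0.0883]
tool_rot: [-0.254, 3.13, 0.001]
contact_force: [0.8, -0.1, -1.0]
opening: 0.0366
grip_force: 4.1
```

Call:
carry_out([
  [0,0,0,0,0,0,0.14],
  [0,0,0,0,0,0,0.14],
  [0,0,0,0,0,-0.02,0.14],
  [0,0,0,0,0,-0.06,0.14],
  [0,0,0,0,0,-0.12,0.14],
])

```text
t: 59.8
tool_pos: [0.4534, 0.072, 0.1243]
tool_rot: [0.254, -3.13, -0.001]
contact_force: [1.0, -0.1, -1.4]
opening: 0.0367
grip_force: 4.1
```

Call:
carry_out([
  [0,0,0,0,0,-0.12,0.14],
  [0,0,0,0,0,-0.26,0.14],
  [0,0,0,0,0,-0.26,0.14],
  [0,0,0,0,0,-0.26,0.14],
  [0,0,0,0,0,-0.26,0.14],
])

```text
t: 60.3
tool_pos: [0.4534, 0.072, 0.2013]
tool_rot: [0.254, -3.13, -0.001]
contact_force: [-0.3, -1.0, -1.3]
opening: 0.0368
grip_force: 4.1
```

Call:
carry_out([
  [0,0,0,0,-0.07,-0.05,0.14],
  [0,0,0,0,-0.14,-0.05,0.14],
  [0,0,0,0.02,-0.3,-0.05,0.14],
  [0,0,0,0.02,-0.3,-0.05,0.14],
  [0,0,0,0.02,-0.3,-0.05,0.14],
])

```text
t: 60.8
tool_pos: [0.4617, -0.0183, 0.2152]
tool_rot: [0.25, -3.129, -0.003]
contact_force: [0.2, 0.4, -0.7]
opening: 0.0368
grip_force: 4.1
```

Run:
```python
from h import *
print(get_obs()['tool_pos']);d=boxcheck()
c=np.zeros((600,800,3),np.uint8);c[:384,:512]=d['img']
u,v=proj(d,[[*BC,.02]])[0].astype(int);u=min(u,512-48)
c[:384,512:]=cv2.resize(d['img'][v-64:v+64,u-48:u+48],(288,384),interpolation=cv2.INTER_CUBIC)
for k,n in enumerate(('scene','side')):
    s=snap(n);u,v=proj(s,[[*BC,.03]])[0].astype(int);c[384:600,400*k:400*k+400]=cv2.resize(s['img'][v-27:v+27,u-50:u+50],(400,216),interpolation=cv2.INTER_CUBIC)
cv2.imwrite('pics/v19.png',c)
```

```text
[ 0.46172512 -0.01832224  0.21524664]
(0, 1) dark n 145 rows 164 189 cols 345 386 box lo/hi [-0.0702 -0.0015] [-0.0364  0.0563] peel 0 None
(0, -1) dark n 529 rows 164 189 cols 310 342 box lo/hi [-0.0703 -0.0466] [-0.0365 -0.002 ] peel 62 [-0.0561 -0.0277]
(1, 1) dark n 509 rows 193 218 cols 341 382 box lo/hi [-0.0309 -0.0028] [0.0054 0.0571] peel 52 [-0.0148  0.0291]
(1, -1) dark n 479 rows 193 218 cols 306 340 box lo/hi [-0.031  -0.0494] [ 0.0052 -0.0006] peel 30 [-0.0107 -0.0277]
(2, 1) dark n 426 rows 223 246 cols 349 378 box lo/hi [0.0128 0.0126] [0.0487 0.0578] peel 23 [0.0379 0.0338]
(2, -1) dark n 474 rows 223 246 cols 301 337 box lo/hi [ 0.0126 -0.0538] [ 0.0485 -0.0006] peel 27 [ 0.0318 -0.0262]
```

View pics/v19.png

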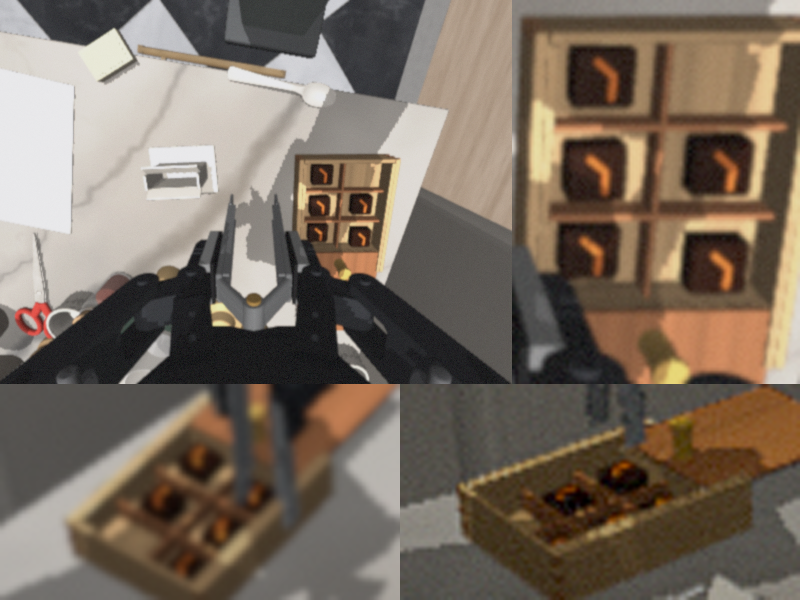

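All five pralines lie flat with the peel up, and the paper is empty. The tongs go back into the stand now.

Run:
```python
from h import *
plan([(.480,-.1128,.20,192,.14,0),(.480,-.1128,.165,192,.14,4)])
```

```text
[[0.0,0.0,-0.005,-0.002,-0.108,0.018,0.14],[0.0,0.0,-0.01,-0.005,-0.217,0.035,0.14],[0.0,0.0,-0.015,-0.007,-0.325,0.053,0.14],[0.0,0.0,-0.015,-0.007,-0.326,0.169,0.14],[0.0,0.0,-0.015,-0.007,-0.326,0.169,0.14]]
[[0.0,0.0,0.0,0.0,0.0,0.0,0.14],[0.0,0.0,0.0,0.0,0.0,0.0,0.14],[0.0,0.0,0.0,0.0,0.0,0.0,0.14]]
```

Call:
carry_out([
  [0,0,-0.005,-0.002,-0.108,0.018,0.14],
  [0,0,-0.01,-0.005,-0.217,0.035,0.14],
  [0,0,-0.015,-0.007,-0.325,0.053,0.14],
  [0,0,-0.015,-0.007,-0.326,0.169,0.14],
  [0,0,-0.015,-0.007,-0.326,0.169,0.14],
])

```text
t: 61.45
tool_pos: [0.4776, -0.1123, 0.1612]
tool_rot: [0.327, -3.116, -0.008]
contact_force: [-1.9, -0.0, -2.6]
opening: 0.0367
grip_force: 4.1
```

Call:
carry_out([
  [0,0,0,0,0,0,0.14],
  [0,0,0,0,0,0,0.14],
  [0,0,0,0,0,0,0.14],
])

```text
t: 61.75
tool_pos: [0.4814, -0.1135, 0.168]
tool_rot: [-0.33, 3.121, -0.001]
contact_force: [-0.3, -0.6, -0.1]
opening: 0.0366
grip_force: 4.1
```

Run:
```python
from h import *
o=get_obs();print(o['tool_pos'])
d=snap('wrist');g=cv2.cvtColor(d['img'],cv2.COLOR_BGR2GRAY)
for X in [(.4815,-.111,.064),(.4815,-.111,.005)]: print(proj(d,[X]))
w=np.radians(12);Rw=np.array([[np.cos(w),-np.sin(w)],[np.sin(w),np.cos(w)]])
F=np.array([[-.033,-.044],[-.033,.044],[.033,.044],[.033,-.044]])@Rw.T+[.4815,-.111]
print(proj(d,np.c_[F,[.005]*4]))
u,v=proj(d,[(.4815,-.111,.03)])[0].astype(int)
print(u,v);print(g[v-60:v+30:3,u-48:u+50:4])
plan([(.480,-.1128,.12,192,.14,3,.025)])
```

```text
[ 0.48135799 -0.1134849   0.16797281]
[[257.02910963 191.62393258]]
[[256.45303967 176.05431332]]
[[218.27723267 148.16948282]
 [294.92658736 148.29741066]
 [292.2319267  202.18852581]
 [220.4115987  202.05668906]]
256 181
[[206 208 203 198 187 183 191 205 207 206 209 209 207 209 208 206 205 206
  204 206 203 203 205 205 206]
 [206 206 204 189 183 186 204 206 206 209 207 209 208 206 205 205 205 203
  202 203 204 201 202 203 204]
 [204 206 197 182 189 201 207 209 207 207 208 208 209 207 206 206 205 205
  204 203 202 204 202 201 202]
 [205 201 187 185 197 204 207 208 207 207 206 207 204 207 206 205 202 203
  201 204 202 200 202 203 202]
 [204 194 184 190 205 207 204 204 208 211 208 208 203 205 206 204 201 201
  202 202 200 202 202 202 200]
 [202 190 183 202 206 208 209 208 206 208 207 206 206 205 203 204 204 202
  204 204 201 201 201 201 201]
 [198 183 189 205 205 209 209 207 205 205 206 205 206 204 205 205 202 204
  203 203 203 203 201 203 199]
 [190 182 199 206 207 208 206 206 205 207 206 205 206 203 203 205 201 201
  200 201 203 200 201 199 201]
 [183 186 204 203 204 204 207 206 205
[... 1767 characters left out ...]
32 148  96 173 125 170 178 175 177 174 172 178 175  91
  124 115 179 129 119 116 114]
 [205 204 202 226 219 215 105 218 148 146 215 220 221 222 223 224 221  94
  148 145 184 121 114 113 112]
 [204 205 204 203 200 198 104 215 148 149 173 222 223 224 222 222 221  93
  145 150 130 114 109 111 118]
 [203 203 203 202 202 144  94 208 147 149 149 222 225 224 224 224 154 103
  139 148 115 109 109 105 143]
 [203 202 201 201 215 118  91 217 165 168 167 225 226 225 224 224 123  78
  127 166 115 109 110 126 126]]
[[0.0,0.0,0.0,0.002,0.002,0.08,0.14],[0.0,0.001,0.0,0.004,0.004,0.159,0.14],[0.0,0.001,0.0,0.004,0.004,0.159,0.14],[0.0,0.001,0.0,0.004,0.004,0.159,0.14],[0.0,0.001,0.0,0.004,0.004,0.159,0.14]]
```

Call:
carry_out([
  [0,0,0,0.002,0.003,0.05,0.14],
  [0,0,0,0.003,0.005,0.1,0.14],
  [0,0,0,0.003,0.005,0.13,0.14],
  [0,0,0,0.003,0.005,0.16,0.14],
  [0,0,0,0.003,0.005,0.16,0.14],
])

```text
t: 62.3
tool_pos: [0.478, -0.1122, 0.1159]
tool_rot: [0.327, -3.122, -0.004]
contact_force: [1.2, 0.3, -1.6]
opening: 0.037
grip_force: 4.2
```

Call:
carry_out([
  [0,0,0,0,0,0.03,0.14],
  [0,0,0,0,0,0.06,0.14],
  [0,0,0,0,0,0.09,0.14],
  [0,0,0,0,0,0.09,0.14],
])

```text
t: 62.7
tool_pos: [0.4782, -0.1122, 0.0893]
tool_rot: [0.327, -3.122, -0.003]
contact_force: [-0.1, -0.1, -1.4]
opening: 0.0364
grip_force: 4.1
```

Call:
carry_out([
  [0,0,0,0,0,0.007,0.14],
  [0,0,0,0,0,0.012,0.14],
  [0,0,0,0,0,0.012,0.11],
  [0,0,0,0,0,0.012,0.09],
  [0,0,0,0,0,0.012,0.06],
])

```text
t: 63.2
tool_pos: [0.4794, -0.1127, 0.0879]
tool_rot: [-0.328, 3.124, 0.001]
contact_force: [0.0, -0.3, 0.1]
opening: 0.0404
grip_force: 3.4
```

Call:
carry_out([
  [0,0,0,0,0,0,0],
  [0,0,0,0,0,0,-0.3],
  [0,0,0,0,0,0,-0.6],
  [0,0,0,0,0,0,-1],
  [0,0,0,0,0,0,-1],
])

```text
t: 63.7
tool_pos: [0.4793, -0.1126, 0.0876]
tool_rot: [-0.328, 3.124, 0.001]
contact_force: [-0.5, -0.2, 0.7]
opening: 0.0851
grip_force: 0.0
```

Call:
carry_out([
  [0,0,0,0,0,0,-1],
  [0,0,0,0,0,-0.04,-1],
  [0,0,0,0,0,-0.12,-1],
  [0,0,0,0,0,-0.25,-1],
  [0,0,0,0,0,-0.4,-1],
])

```text
t: 64.2
tool_pos: [0.4782, -0.1123, 0.2083]
tool_rot: [0.328, -3.123, -0.003]
contact_force: [1.0, -0.7, 0.6]
opening: 0.0856
grip_force: 0.0
```

Call:
carry_out([
  [0,0,0,-0.06,0,-0.15,-1],
  [0,0,0,-0.06,0,-0.15,-1],
  [0,0,0,-0.06,0,-0.15,-1],
  [0,0,0,-0.06,0,-0.15,-1],
])

```text
t: 64.6
tool_pos: [0.4961, -0.1088, 0.2517]
tool_rot: [0.328, -3.123, -0.002]
contact_force: [-0.9, -0.1, 0.3]
opening: 0.0856
grip_force: 0.0
```

Run:
```python
from h import *
import pickle
o=get_obs();print(o['tool_pos'])
d=snap('wrist','w20.png');pickle.dump(d,open('w20.pkl','wb'));d2=pickle.load(open('w2.pkl','rb'))
# pivot brass blob
a=cv2.cvtColor(d['img'],cv2.COLOR_BGR2HSV)
for n,e in(('now',d),('before',d2)):
    h=cv2.cvtColor(e['img'],cv2.COLOR_BGR2HSV);u,v=proj(e,[(.478,-.112,.14)])[0].astype(int)
    m=((h[...,0]>10)&(h[...,0]<35)&(h[...,1]>90)&(h[...,2]>90)).astype(np.uint8)[v-15:v+15,u-15:u+15]
    ys,xs=np.nonzero(m);print(n,len(xs),ray(e,[(xs.mean()+u-15,ys.mean()+v-15)],.137) if len(xs) else None)
kx=bw(.0665,0);print(kx)
plan([(*kx,.20,A0,-1,0),(*kx,.12,A0,-1,1),(*kx,.046,A0,-1,3,.03)])
```

```text
[ 0.49613522 -0.10876375  0.25166105]
now 10 [[ 0.47255199 -0.1150701   0.137     ]]
before 10 [[ 0.47331575 -0.11400552  0.137     ]]
[0.56963465 0.11949312]
[[0.0,0.0,0.002,-0.066,0.115,0.028,-1],[0.0,0.0,0.005,-0.133,0.231,0.057,-1],[0.0,0.0,0.007,-0.199,0.346,0.085,-1],[0.0,0.0,0.01,-0.266,0.462,0.114,-1],[0.001,-0.001,0.012,-0.332,0.577,0.142,-1]]
[[0.0,0.0,0.003,-0.062,0.118,0.028,-1],[0.0,0.0,0.003,-0.062,0.118,0.162,-1],[0.0,0.0,0.003,-0.062,0.119,0.295,-1],[0.0,0.0,0.003,-0.062,0.119,0.295,-1],[0.0,0.0,0.003,-0.062,0.119,0.377,-1]]
[[0.0,0.0,0.0,0.0,0.0,0.082,-1],[0.0,0.0,0.0,0.0,0.0,0.165,-1],[0.0,0.0,0.0,0.0,0.0,0.165,-1],[0.0,0.0,0.0,0.0,0.0,0.165,-1],[0.0,0.0,0.0,0.0,0.0,0.165,-1]]
```

Call:
carry_out([
  [0,0,0.002,-0.066,0.115,0.028,-1],
  [0,0,0.005,-0.133,0.231,0.057,-1],
  [0,0,0.007,-0.199,0.346,0.085,-1],
  [0,0,0.01,-0.266,0.462,0.114,-1],
  [0,0,0.012,-0.332,0.577,0.142,-1],
])

```text
t: 65.15
tool_pos: [0.5574, 0.0825, 0.2078]
tool_rot: [0.268, -3.127, -0.001]
contact_force: [0.8, -0.7, -0.0]
opening: 0.0857
grip_force: 0.0
```

Call:
carry_out([
  [0,0,0.003,-0.062,0.118,0.028,-1],
  [0,0,0.003,-0.062,0.118,0.162,-1],
  [0,0,0.003,-0.062,0.119,0.295,-1],
  [0,0,0.003,-0.062,0.119,0.295,-1],
  [0,0,0.003,-0.062,0.119,0.377,-1],
])

```text
t: 65.65
tool_pos: [0.5718, 0.1194, 0.0988]
tool_rot: [-0.253, 3.128, 0.001]
contact_force: [1.0, 1.2, -0.6]
opening: 0.0853
grip_force: 0.0
```

Call:
carry_out([
  [0,0,0,0,0,0.082,-1],
  [0,0,0,0,0,0.165,-1],
  [0,0,0,0,0,0.165,-1],
  [0,0,0,0,0,0.165,-1],
])

```text
t: 66.05
tool_pos: [0.5708, 0.1192, 0.0485]
tool_rot: [-0.253, 3.131, 0.001]
contact_force: [0.1, -1.0, 0.3]
opening: 0.0854
grip_force: 0.0
```

Call:
carry_out([
  [0,0,0,0,0,0,0],
  [0,0,0,0,0,0,0.5],
  [0,0,0,0,0,0,1],
  [0,0,0,0,0,0,1],
  [0,0,0,0,0,0,1],
], force=30)

```text
t: 66.55
tool_pos: [0.5709, 0.1192, 0.048]
tool_rot: [-0.254, 3.13, -0.0]
contact_force: [-0.4, -6.3, 7.7]
opening: 0.0124
grip_force: 30.5
```

Call:
carry_out([
  [0,0,0,0,0,0,1],
  [0,0,0,0,0,0,1],
  [0,0,0,0,0,0,1],
  [0,0,0,0,0,0,1],
])

```text
t: 66.95
tool_pos: [0.5709, 0.1192, 0.048]
tool_rot: [-0.254, 3.131, -0.0]
contact_force: [-1.4, -3.2, 4.8]
opening: 0.0123
grip_force: 29.4
```

Knob gripped; sliding the lid shut along tool +x.

Call:
carry_out([
  [0,0,0,0.08,0,0,1],
  [0,0,0,0.16,0,0,1],
  [0,0,0,0.24,0,0,1],
  [0,0,0,0.32,0,0,1],
  [0,0,0,0.395,0,0,1],
])

```text
t: 67.45
tool_pos: [0.4541, 0.0995, 0.048]
tool_rot: [-0.254, 3.128, -0.002]
contact_force: [2.2, -5.2, 4.1]
opening: 0.0124
grip_force: 32.1
```

Call:
carry_out([
  [0,0,0,0.01,0,0,1],
  [0,0,0,0.02,0,0,1],
  [0,0,0,0.03,0,0,1],
  [0,0,0,0.03,0,0,1],
])

```text
t: 67.85
tool_pos: [0.4475, 0.0984, 0.0481]
tool_rot: [-0.253, 3.123, -0.002]
contact_force: [8.8, -3.3, -4.0]
opening: 0.0122
grip_force: 31.2
```

Call:
carry_out([
  [0,0,0,0.01,0,0,1],
  [0,0,0,0.015,0,0,1],
  [0,0,0,0.015,0,0,1],
])

```text
t: 68.15
tool_pos: [0.4474, 0.0984, 0.0484]
tool_rot: [-0.251, 3.11, 0.0]
contact_force: [26.4, -0.0, -19.9]
opening: 0.0124
grip_force: 29.7
```

Call:
carry_out([
  [0,0,0,-0.02,0,0,0.3],
  [0,0,0,-0.02,0,0,-0.4],
  [0,0,0,-0.02,0,0,-1],
  [0,0,0,-0.02,0,0,-1],
  [0,0,0,-0.02,0,0,-1],
])

```text
t: 68.65
tool_pos: [0.4459, 0.0993, 0.0473]
tool_rot: [0.254, -3.131, -0.001]
contact_force: [0.1, -0.2, 0.3]
opening: 0.0834
grip_force: 0.0
```

Call:
carry_out([
  [0,0,0,0,0,-0.1,-1],
  [0,0,0,0,0,-0.25,-1],
  [0,0,0,0,0,-0.4,-1],
  [0,0,0,0,0,-0.55,-1],
  [0,0,0,0,0,-0.7,-1],
])

```text
t: 69.15
tool_pos: [0.4457, 0.0991, 0.2593]
tool_rot: [-0.254, 3.131, 0.001]
contact_force: [1.2, 0.1, -1.0]
opening: 0.0854
grip_force: 0.0
```

Call:
carry_out([
  [0,0,0,0,0,0,-1],
  [0,0,0,0,0,0,-1],
  [0,0,0,0,0,0,-1],
])

```text
t: 69.45
tool_pos: [0.4454, 0.099, 0.2557]
tool_rot: [0.254, -3.129, -0.001]
contact_force: [-0.4, 0.4, 0.1]
opening: 0.0852
grip_force: 0.0
```

Run:
```python
from h import *
o=get_obs();print(o['tool_pos'])
d=snap('wrist');h=cv2.cvtColor(d['img'],cv2.COLOR_BGR2HSV)
X=[*bw(-.0585,0),.064];u,v=proj(d,[X])[0].astype(int);print(u,v,proj(d,[[*bw(-.0585,0),.037]]))
m=((h[...,0]>18)&(h[...,0]<35)&(h[...,1]>120))[v-15:v+15,u-15:u+15];ys,xs=np.nonzero(m)
print(len(xs),inbox(ray(d,[(xs.mean()+u-15,ys.mean()+v-15)],.058)) if len(xs) else None)
g=cv2.cvtColor(d['img'],cv2.COLOR_BGR2GRAY);w=proj(d,[[*bw(-.0745,.03),.037]])[0].astype(int);print(w,g[w[1]-12:w[1]+12,w[0]])
```

```text
[0.44535673 0.09903193 0.25570965]
254 171 [[254.20961184 166.66370035]]
62 [[-0.05946398 -0.00172306]]
[276 155] [181 183 159 140 117  88  76  82  98 123 136 130 115 112 107 106 109 107
 111 111 107 110 106 109]
```

```bash
python3 -c "
from station import finish_job;print(finish_job())"
```

```text
the job is handed in; nothing more can be done
None
```

I handed the job in. All five pralines lie flat in their own cells with the peel up, the lid is pushed shut against its stop, and the tongs are back upright in their stand. The first praline had tipped onto its side when I placed it, and I righted it with the tongs. The hand-in call returned no verdict, so this is from my own last camera and force checks.

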